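# Hang the test weight on the force gauge by its snap hook

### The job

Check the dial force gauge with the brass test weight: lift it out of the wooden block by its snap hook, stand it upright on the bench, let go, and take it again by its body. Push the hook's sprung gate onto the bottom of the gauge's oval eye, then lower gently, the needle never above 9 newtons, until the gate has flicked shut and the weight hangs freely and still on the eye. Do not let the weight topple; leave the aluminium weight in its seat and the things lying around where they are.

Things in the scene. Friction and masses are not known exactly. Their poses are not given: they have to be found in the camera images.
- brass_weight: Loose brass test weight, 0.5 kg within 15 %. Origin: centre of underside; z up its axis, x to its hook's mouth. Cylinder 38 mm dia, 60 mm high; stem 12 mm dia up to z 97 mm; collar 16 mm dia to 108; on top a snap hook of 9 mm bar in the x-z plane. Starts in either seat of the block, underside 12 mm over the bench: only 10 mm of its body stands out. The hook's flat sides (9 mm along y) can be pinched near its top.
- alu_weight: Bystander: loose aluminium (silver-grey) test weight, same shape and frame as the brass one (38 mm dia, 172 mm high with its hook), standing in the block's other seat.
- hook_mouth (a point): Middle of the brass weight's hook mouth, in the line of the gate: x 13, z 134 mm in the weight's frame. Mouth lies on the +x side between nose (ends at z 144.5 mm) and lower jaw (top z 122 mm). The eye's bar passes in here at z 127 to 140 mm; push on until it is 7 to 14 mm past the gate's line, then lower the weight. The hook spans x -21.5 to 19 mm and its top is at z 171.5 mm.
- hook_seat (a point): Where the centre of the eye's bar lies once the weight hangs: inside the top of the hook, x 0, z 160 mm in the brass weight's frame, so 26 mm above the middle of the mouth. Its axes are the weight's.
- brass_gate (a joint): Angle (rad) of the sprung gate of the brass weight's hook: 0 shut, 1.05 fully swung inwards. A 6 mm brass-yellow bar hinged at x 13, z 118 mm of the weight, tip at z 144.5 mm. It opens only inwards (to the weight's -x), takes 2 to 4 N at the mouth, and flicks shut by itself once the eye's bar has moved up past its tip, more than about 147 mm above the weight's underside.
- gauge_stand: Fixed test stand with a dial force gauge. Origin on the bench right below the gauge's eye; z up, x from its front to the column behind. Base plate 14 mm high, x -75 to 115 mm, y +-60 mm; column 22 mm dia at x 83 mm, 410 mm high. Gauge: disc 76 mm dia above the eye, x -22 to 18 mm, lowest part at z 279 mm. Clip on from the front, hook mouth to the stand's +x.
- eye_bar (a point): Centre of the bottom bar of the gauge's load eye, 213.5 mm above the bench when unloaded. The eye is an upright oval of 5 mm steel bar in the stand's y-z plane, its hole 24 mm wide and 44 mm high, reaching up from this bar. It moves only up and down, with the gauge's rod.
- gauge_rod (a joint): How far the eye is pulled down (m): 0 unloaded, stop at 0.022. Damped spring, 500 N/m: 9 N, where the dial's red zone begins, is 0.018. The freely hanging brass weight gives 0.008 to 0.0115. The red needle on the dial follows.
- weight_block: Fixed wooden storage block, 80 (x) by 196 (y) by 62 mm high, origin at the centre of its underside, with two round seats 42 mm dia and 50 mm deep at y +44 and -44 mm in its frame.
- log_book: Bystander: loose log book 210 x 152 x 13 mm lying on the bench, origin at the centre of its underside.
- marker_pen: Bystander: loose red and white marker pen, 135 mm long, 17 mm thick, lying on the log book.
- screwdriver: Bystander: loose screwdriver with a red handle, 174 mm long, 26 mm thick, lying on the bench.
- hex_key: Bystander: loose black hex key, 104 x 36 x 9 mm, lying on the bench.

How it is judged (in metres and radians):
On the way, in this order (a step that is already met when the one before it is completed fails the run):
1. the brass weight is lifted clear out of its seat (height (world z) of brass_weight above 0.066 m), for 0.1 s.
2. the brass weight stands upright on the bench (or the stand's base plate), let go (height (world z) of brass_weight below 0.018 m and angle between brass_weight's own z axis and vertical below 0.06 rad and not (horizontal distance between brass_weight and weight_block below 0.056 m) and contact force between the fingers and brass_weight below 0.05 N and linear speed of brass_weight below 0.03 m/s), for 0.2 s.
3. the gauge's eye pushes the gate of the hook open at its mouth (value of joint brass_gate above 0.3 rad and distance between eye_bar and hook_mouth below 0.022 m), for 0.02 s.
At the end, for the whole second after the job is handed in: The eye's bar lies in the brass weight's hook (within 8 mm of the seat), gate shut (below 0.1 rad), weight hanging upright (0.15 rad) and still (0.05 m/s), the gauge loaded (rod pulled 6.5 to 14 mm), the aluminium weight within 20 mm of its start (value of joint brass_gate below 0.1 rad and distance between eye_bar and hook_seat below 0.008 m and value of joint gauge_rod between 0.0065 and 0.014 m and angle between brass_weight's own z axis and vertical below 0.15 rad and linear speed of brass_weight below 0.05 m/s and distance of alu_weight from where it was at the start of the episode below 0.02 m); the robot touches nothing.
It fails at once if the gauge is pulled into its red zone (above 9 N, rod beyond 18 mm) (value of joint gauge_rod above 0.018 m).
It fails at once if the brass weight topples (tilts more than 0.7 rad) (angle between brass_weight's own z axis and vertical above 0.7 rad).
It fails at once if the aluminium weight is disturbed (moved more than 20 mm) (distance of alu_weight from where it was at the start of the episode above 0.02 m).
It fails at once if a thing lying around is moved more than 30 mm (distance of any of log_book, marker_pen, screwdriver, hex_key from where it was at the start of the episode above 0.03 m).
It also fails if it takes over 56 s, if anything falls off the work surface, if the arm or the gripper's body presses on something with over 40 N, if the wrist force passes 120 N, or if a joint passes its speed limit or range.

### The arm

A 6-joint arm with a two-finger parallel gripper is mounted at the origin on a cart in front of the work surface, level with it; the furniture and walls round the work are solid. World frame = base frame: x ahead of the robot, y to its left, z up, the work surface at z = 0. Lengths are in mm, angles in rad, forces in N, time in s.
With the tool pointing down it reaches from about 400 to 925 mm from the base axis. Payload 12.5 kg.
Tool frame: the origin (TCP) lies at the very end of the fingers, on their centre line; the grasp point (between the pads) lies 19 mm behind it; z points along the fingers, y is the direction in which the jaws open and shut (so a half turn about z gives the same grasp; the last joint's range is limited). The gripper opens to 95 mm and grips with 3 to 60 N. Pads are 20 mm wide; open, the fingers measure 119 mm over their backs; the gripper's body (75 mm by 180 mm) begins 59 mm behind the grasp point.
Start: joints at [1.006, 0.491, 1.559, -0, 1.092, -0.106], TCP at [276.783, 560.393, 192.761] pointing down, gripper open.
Joint ranges: [-3.1, 3.1], [-0.84, 2.19], [0.05, 2.79], [-1.13, 4.28], [0.06, 2.93], [-2.69, 2.69]. Speed limits (rad/s): [2.22, 2.22, 2.79, 3.14, 3.14, 3.14].

### API

Orientations are given as [roll, pitch, yaw] about the fixed x, y, z axes, in that order (R = Rz(yaw) Ry(pitch) Rx(roll)).
In Python, from cell import env gives the robot as it stands. The module is installed in compiled form; this text tells all that it offers.
- The arm moves only by the tool arm_command, never from a script. Its argument "deltas" is a list that holds one entry, the list of rows, each a list of 5 numbers: the closure, from 0 (fully open) to 1 (shut), then the shift along the world's x, y, z as a fraction of full scale, then the turn about the world's z as a fraction of full scale. In form: [[[grip, dx, dy, dz, twist], ...]]. A call has 1 to 12 rows; each row shifts and turns the pose as measured when the row begins; what a row does not reach is not made up. Full scale, the value 1, is 100 mm for a shift and pi/4 rad for a turn. A row lasts 1/12 s, in which the tool goes at most 41.7 mm and 7.16 degrees, less where a joint would pass 70% of its speed; a pose out of reach is approached as far as the arm can. A call with a number of a shift or a turn outside -1 to 1 is refused whole. A call with a gripper value outside its range is refused whole. The fingers move at their own pace and stop on an object; the grip force is fixed at half the most. Time passes only in rows, so rows that do not move let the fingers close. It gives the time, the measured TCP pose, the force and the opening at its end, in the units of the state.
- env.state(): the state, without advancing time (a new reading comes with each control period).
- env.read_camera(name): name is "scene" or "top"; returns a dict with "frame" (384x512x3 uint8, red, green, blue), "fx", "fy", "cx", "cy" (pixels), "k1" (the pictures are not rectified: a ray, as slopes to the right and down, at radius r is drawn at 1 + k1 r^2 times it, then the intrinsics apply), "R" (3x3) and "t" (3): a world point X has camera coordinates R X + t. Camera axes: x right, y down, z forward; pixel columns grow to the right and rows downward; lengths in mm; the calibration is good to about 2 mm. A picture is of the moment at which its call begins. There is no depth.
- env.job_done(): hands the job in, once; it reports no verdict.
The state is a dict: "t": time; "joints": joint angles; "qvel": joint speeds; "tau": joint torques, N m; "eef_pos": TCP position; "tcp_rot": TCP orientation; "ft_force": force on the tool from outside, world axes, zero at the start; "moment": the same for the moment, N m; "opening": opening from 0.0 (shut) to 1.0 (fully open).
Only numpy, scipy, OpenCV 4.12 (cv2) and the standard library are available. Lean on these libraries where they do the work, as an engineer would, in place of code of your own. Each camera call takes 0.05 s, during which the arm holds its last target.

## Working session

There is one attempt and no reset: what is moved stays moved. The work goes in short steps, Python scripts to look and compute and a tool call to move; the robot and the scene stay as the last step left them, time stands still between calls to the robot, and variables do not carry over. Pictures are saved under pics/ and viewed, and the job is handed in when it is done.

Besides the shell and the picture viewer there is one more tool, called by a JSON object that holds its "fn" and its "kwargs". arm_command: Moves the arm, as the interface text tells. Its arguments: {"type":"object","properties":{"deltas":{"type":"array","items":{"type":"array","items":{"type":"array","items":{"type":"number","minimum":-1,"maximum":1}}}}},"required":["deltas"]}

```bash
mkdir -p pics; cat > h.py <<'E'
import numpy as np, cv2
from cell import env
def cam(n,save=None):
    c=env.read_camera(n)
    if save: cv2.imwrite('pics/'+save,c['frame'][:,:,::-1])
    return c
def ray(c,u,v):
    x=(u-c['cx'])/c['fx'];y=(v-c['cy'])/c['fy']
    a,b=x,y
    for _ in range(30):
        r2=a*a+b*b;a=x/(1+c['k1']*r2);b=y/(1+c['k1']*r2)
    R=np.array(c['R']);t=np.array(c['t'])
    d=R.T@np.array([a,b,1.]);return -R.T@t,d/np.linalg.norm(d)
def onz(c,u,v,z):
    o,d=ray(c,u,v);return o+d*(z-o[2])/d[2]
def proj(c,X):
    p=np.array(c['R'])@np.array(X,float)+np.array(c['t']);a,b=p[0]/p[2],p[1]/p[2]
    s=1+c['k1']*(a*a+b*b);return np.array([c['fx']*a*s+c['cx'],c['fy']*b*s+c['cy']])
def tri(c1,p1,c2,p2):
    o1,d1=ray(c1,*p1);o2,d2=ray(c2,*p2)
    A=np.stack([d1,-d2],1);s=np.linalg.lstsq(A,o2-o1,rcond=None)[0]
    a,b=o1+s[0]*d1,o2+s[1]*d2;return (a+b)/2,np.linalg.norm(a-b)
E
python3 - <<'E'
from h import *
np.set_printoptions(precision=4,suppress=True)
print(env.state())
for n in('scene','top'):
    c=cam(n,n+'0.png');print(n,c['fx'],c['cx'],c['cy'],c['k1'],-np.array(c['R']).T@c['t'],np.array(c['R'])[2])
E
```

```text
{'t': 0.0, 'joints': array([ 1.0064,  0.4915,  1.5594, -0.    ,  1.0917, -0.1056]), 'qvel': array([ 0.0003, -0.0003,  0.0012, -0.001 ,  0.    , -0.0007]), 'tau': array([ -0.0018, -61.2641, -25.8174,   0.0691,   0.0484,  -0.0001]), 'eef_pos': array([276.6413, 560.1401, 192.1974]), 'tcp_rot': array([-3.1405, -0.0001,  2.6828]), 'ft_force': array([-0.4603,  0.4955,  0.4025]), 'moment': array([-0.0579, -0.0141, -0.0359]), 'opening': 1.0011106752605587}
scene 466.3655353113848 252.94958105074056 196.6470036175558 -0.04225869660528367 [ -148.8771 -1028.7351  1166.5458] [ 0.4108  0.6474 -0.642 ]
top 398.5148163537775 256.1834075839687 189.69556169598187 0.018283380078579027 [ 375.1547    3.9264 1233.7934] [ 0.1339 -0.0196 -0.9908]
```

View pics/scene0.png

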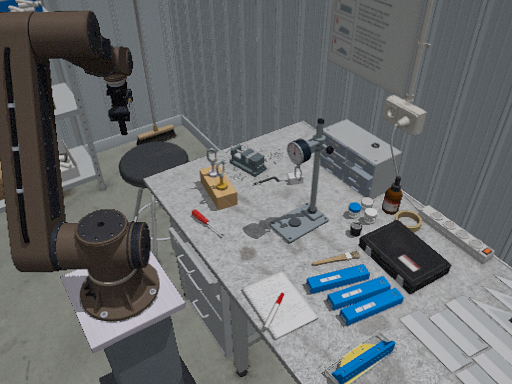

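View pics/top0.png

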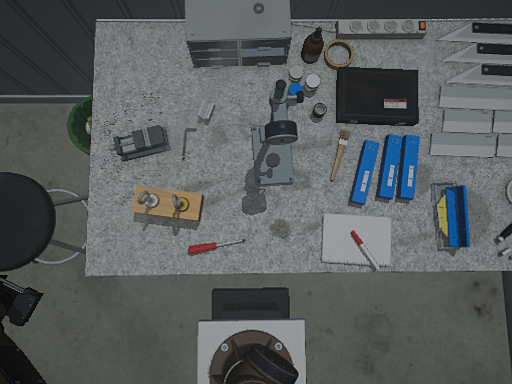

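```bash
python3 - <<'E'
import cv2
def z(src,x0,y0,x1,y1,f,o):
    i=cv2.imread('pics/'+src)[y0:y1,x0:x1];cv2.imwrite('pics/'+o,cv2.resize(i,None,fx=f,fy=f,interpolation=cv2.INTER_CUBIC))
z('top0.png',120,175,220,235,8,'t_block.png')
z('top0.png',230,70,330,200,4.6,'t_st.png')
z('scene0.png',190,140,250,215,8,'s_block.png')
z('scene0.png',260,110,350,245,4.4,'s_st.png')
E
```

```text
(no output)
```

View pics/t_block.png

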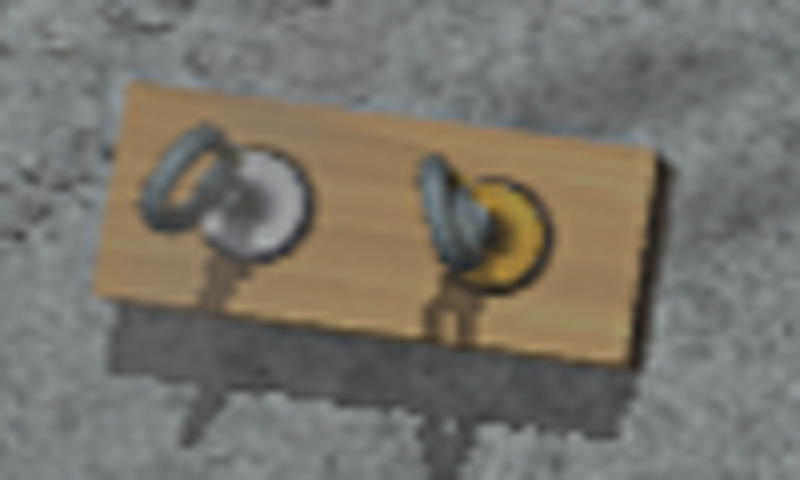

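View pics/t_st.png

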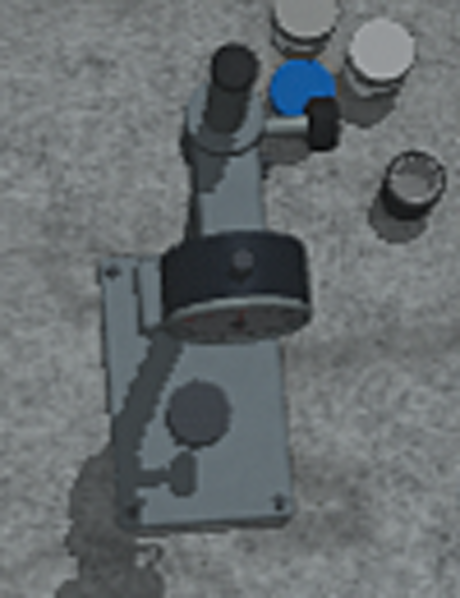

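View pics/s_block.png

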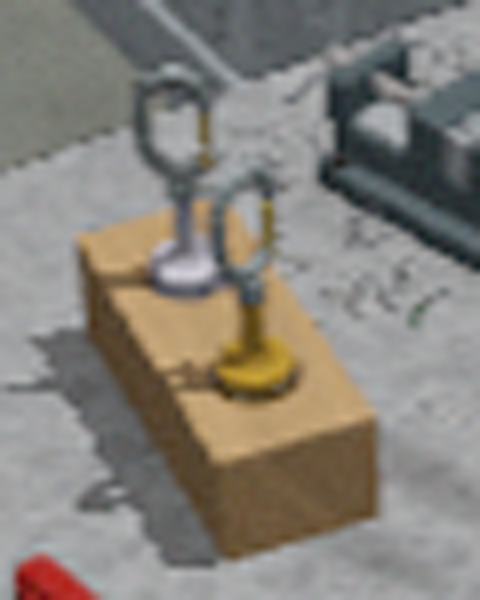

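View pics/s_st.png

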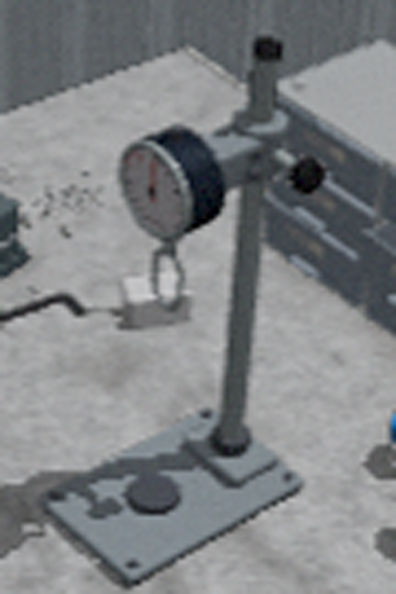

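```bash
python3 - <<'E'
import cv2
def z(src,x0,y0,x1,y1,f,o):
    i=cv2.imread('pics/'+src)[y0:y1,x0:x1];cv2.imwrite('pics/'+o,cv2.resize(i,None,fx=f,fy=f,interpolation=cv2.INTER_NEAREST))
z('top0.png',245,115,305,195,7,'a.png')
z('scene0.png',280,155,320,190,16,'b.png')
z('scene0.png',265,195,335,245,10,'c.png')
z('scene0.png',205,145,235,205,10,'d.png')
E
```

```text
(no output)
```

View pics/a.png

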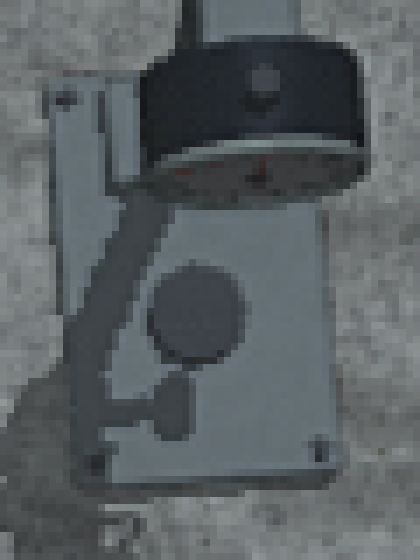

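View pics/b.png

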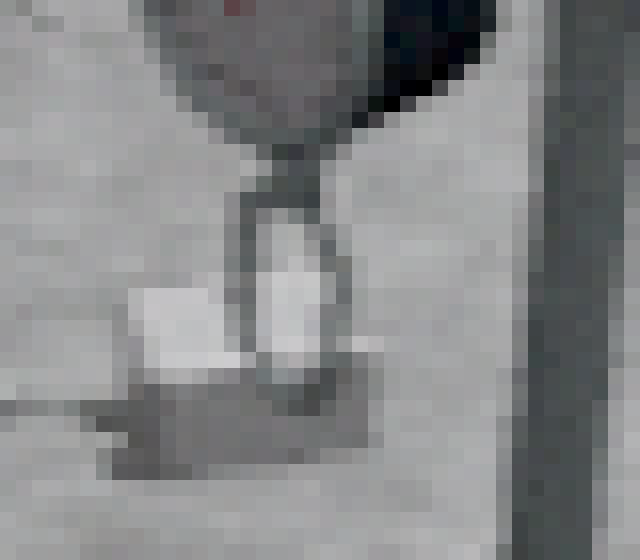

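View pics/c.png

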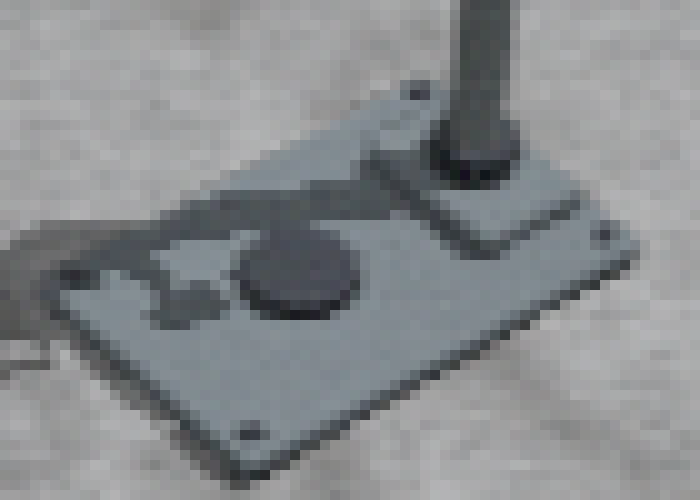

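View pics/d.png

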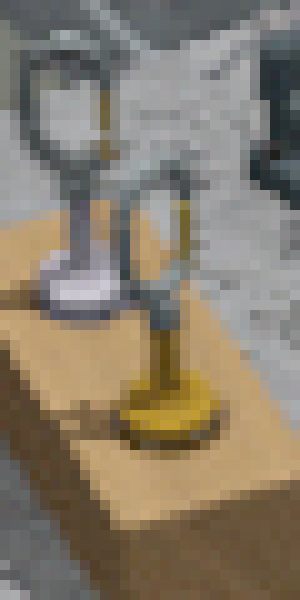

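```bash
python3 - <<'E'
from h import *
np.set_printoptions(precision=1,suppress=True)
s=cam('scene');t=cam('top')
print('plate scene FR FL BR BL');P={}
for k,p in dict(FR=(288,241.2),FL=(269.7,224.5),BR=(328.3,219.2),BL=(306,202.8)).items(): P[k]=onz(s,*p,14);print(k,P[k])
print('top')
T={}
for k,p in dict(FL=(255.6,182.4),FR=(292.8,181.6),BL=(251.4,125.2)).items(): T[k]=onz(t,*p,14);print(k,T[k])
f=lambda a,b:np.degrees(np.arctan2((b-a)[1],(b-a)[0]))
print('yaw',f(P['FR'],P['BR']),f(P['FL'],P['BL']),f(P['FR'],P['FL'])-90,f(T['FL'],T['BL']),f(T['FR'],T['FL'])-90)
print('disc',onz(s,294.3,221.3,17),onz(t,272.6,159.2,17))
print('eye',onz(s,297.7,179.1,213.5))
# block
for n,c in(('s',s),('t',t)):
    h=cv2.cvtColor(c['frame'],cv2.COLOR_RGB2HSV)
    y=cv2.inRange(h,(18,150,90),(32,255,255))
    w=cv2.inRange(h,(10,70,120),(22,190,255))
    for nm,m in(('y',y),('w',w)):
        k,l,st,ce=cv2.connectedComponentsWithStats(m)
        for i in range(1,k):
            if st[i,4]>25 and st[i,0]<260 and 130<st[i,1]<240:
                print(n,nm,st[i],ce[i])
                if nm=='w' and st[i,4]>500:
                    pts=np.argwhere(l==i)[:,::-1].astype(np.float32);b=cv2.boxPoints(cv2.minAreaRect(pts))
                    W=[onz(c,*q,62) for q in b];print(np.array(W)) if n=='t' else 0
                    if n=='t':
                        print('ctr',np.mean(W,0),[f(W[j],W[(j+1)%4]) for j in range(4)])
# weight
print('body top',onz(t,497/8-.5+120,235/8-.5+175,72),'alu',onz(t,257/8-.5+120,205/8-.5+175,72))
a=onz(t,434/8-.5+120,166/8-.5+175,165);b=onz(t,465/8-.5+120,262/8-.5+175,150);print('hook ends',a,b)
E
```

```text
plate scene FR FL BR BL
FR [ 558.8 -134.8   14. ]
FL [553.8 -30.7  14. ]
BR [ 746.6 -125.9   14. ]
BL [735.7  -8.6  14. ]
top
FL [562.8 -18.7  14. ]
FR [ 564.2 -134.1   14. ]
BL [745.5  -7.6  14. ]
yaw 2.7187010710035118 6.9051816728035655 2.722809879280419 3.4749163925609596 0.7154191540247297
disc [635.3 -68.7  17. ] [634.9 -72.5  17. ]
eye [634.3 -74.3 213.5]
s y [217 178  10  11  61] [221.4 184.3]
s w [200 166  12   9  63] [205.3 170.2]
s w [203 173  34  25 395] [220.  185.7]
t y [179 198   9  12  48] [183.5 203.5]
t w [ 132  185   70   35 1267] [169.  202.5]
[[473.2 345.9  62. ]
 [552.5 338.   62. ]
 [524.6 142.5  62. ]
 [445.4 152.3  62. ]]
ctr [498.9 244.7  62. ] [np.float64(-5.736425089702051), np.float64(-98.12584133397053), np.float64(172.9451818662918), np.float64(81.84128673393454)]
body top [492.5 198.9  72. ] alu [504.4 286.1  72. ]
hook ends [506.6 204.7 165. ] [475.5 196.5 150. ]
```

{"fn": "arm_command", "kwargs": {"deltas": [[[0.5,0.2,-0.32,0.1,0.15],[0.5,0.2,-0.32,0.1,0.15],[0.5,0.2,-0.32,0.1,0.15],[0.5,0.2,-0.32,0.1,0.15],[0.5,0.2,-0.32,0.1,0.15],[0.5,0.2,-0.32,0.1,0.15],[0.5,0.2,-0.32,0.05,0],[0.5,0.2,-0.32,0,0],[0.5,0.2,-0.32,0,0]]]}}

```text
t: 0.95
eef_pos: [454.1, 269.7, 256.3]
tcp_rot: [-3.137, -0.0, -2.872]
ft_force: [0.8, 0.9, 0.6]
opening: 0.506
```

{"fn": "arm_command", "kwargs": {"deltas": [[[0.5,0.2,-0.35,0,0],[0.5,0.15,-0.3,-0.1,0],[0.5,0,0,-0.1,0],[0.5,0,0,0,0]]]}}

```text
t: 1.28
eef_pos: [493.4, 195.7, 236.3]
tcp_rot: [-3.136, 0.002, -2.879]
ft_force: [-0.4, 0.1, -0.3]
opening: 0.499
```

```bash
python3 - <<'E'
from h import *
t=cam('top');s=cam('scene')
st=env.state();print(st['eef_pos'],st['tcp_rot'])
a=cv2.resize(t['frame'][165:245,130:230,::-1],None,fx=5,fy=5,interpolation=2);b=cv2.resize(s['frame'][110:210,190:250,::-1],None,fx=5,fy=5,interpolation=2)
o=np.zeros((500,800,3),np.uint8);o[:400,:500]=a;o[:500,500:800]=b
cv2.imwrite('pics/p1.png',o)
for c in(t,s):print(proj(c,st['eef_pos']))
E
```

```text
[493.38863893 197.16913862 237.65386011] [-3.13636874  0.00348113 -2.87644259]
[171.260053   196.96623852]
[219.89894906 148.35961704]
```

View pics/p1.png

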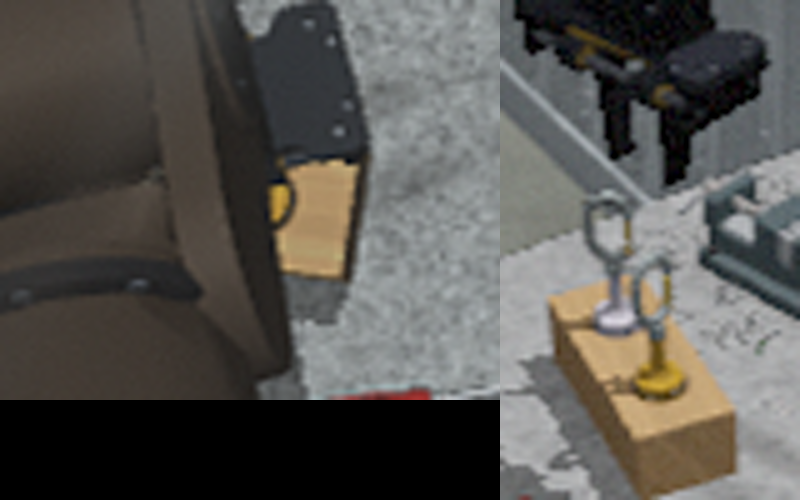

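```bash
python3 - <<'E'
from h import *
s=cam('scene')
st=env.state();p=st['eef_pos'];print(p)
im=cv2.resize(s['frame'][120:200,195:245,::-1],None,fx=12,fy=7,interpolation=0)
im=cv2.resize(s['frame'][125:195,195:245,::-1],None,fx=8.5,fy=8.5,interpolation=0)
y=st['tcp_rot'][2]
for d in(-24,0,24):
    q=proj(s,p+d*np.array([np.sin(y),-np.cos(y),0]));print(q)
    cv2.circle(im,tuple(int(v) for v in (q+.5-[195,125])*8.5),3,(0,0,255),-1)
cv2.imwrite('pics/p2.png',im)
E
```

```text
[493.30307229 197.83261238 238.05567951]
[224.60735007 150.68109668]
[219.77845292 148.18592009]
[215.02280763 145.72894766]
```

View pics/p2.png

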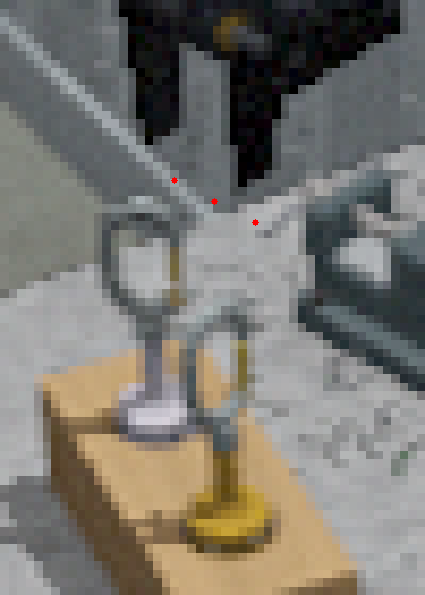

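```bash
python3 - <<'E'
from h import *
s=cam('scene')
np.set_printoptions(precision=1,suppress=True)
for z in (72,109,120,183.5): print(z,proj(s,(492.5,199.5,z)))
im=cv2.resize(s['frame'][60:160,170:250,::-1],None,fx=6,fy=6,interpolation=2)
cv2.imwrite('pics/p3.png',im)
E
```

```text
72 [221.9 184.7]
109 [221.4 176.9]
120 [221.2 174.5]
183.5 [220.2 160.6]
```

View pics/p3.png

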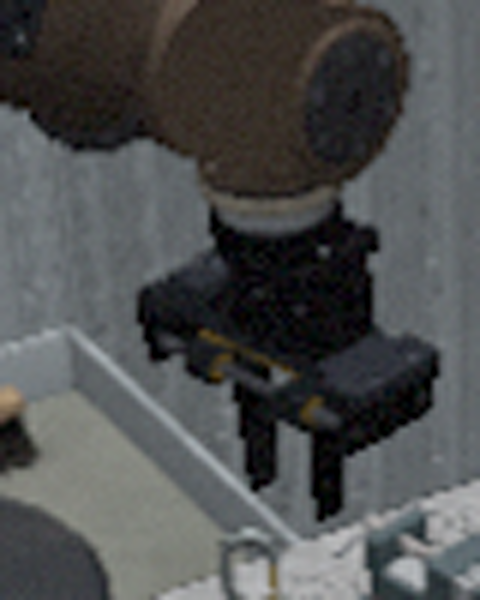

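{"fn": "arm_command", "kwargs": {"deltas": [[[0.5,0,0.02,-0.3,0],[0.5,0,0,-0.3,0],[0.5,0,0,-0.2,0],[0.5,0,0,0,0]]]}}

```text
t: 1.82
eef_pos: [492.7, 205.5, 159.4]
tcp_rot: [-3.137, 0.013, -2.867]
ft_force: [0.3, -0.1, -0.3]
opening: 0.499
```

```bash
python3 - <<'E'
from h import *
s=cam('scene')
st=env.state();print(st['eef_pos'],st['ft_force'])
im=cv2.resize(s['frame'][125:195,195:245,::-1],None,fx=8.5,fy=8.5,interpolation=0)
cv2.imwrite('pics/p4.png',im)
E
```

```text
[493.32339267 205.73712915 161.14163824] [ 0.74591907  0.33791653 -0.51705685]
```

View pics/p4.png

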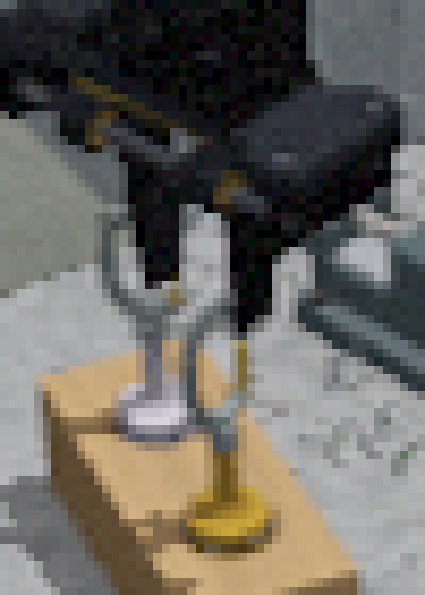

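```bash
python3 - <<'E'
from h import *
np.set_printoptions(precision=1,suppress=True)
s=cam('scene');st=env.state();p=st['eef_pos'];y=st['tcp_rot'][2];print(p)
f=lambda X:(proj(s,X)+.5-[195,125])*8.5
ty=np.array([np.sin(y),-np.cos(y),0]);tx=np.array([np.cos(y),np.sin(y),0])
print(ty)
for sd in(-1,1):
  for a in(24,36):
    for b in(-10,10): print(sd,a,b,f(p+sd*a*ty+b*tx))
print('gate tip',f((492.5+13*.966,199.5+13*.259,156.5)),'top',f((492.5,199.5,183.5)))
E
```

```text
[494.2 205.7 162.5]
[-0.3  1.   0. ]
-1 24 -10 [273.8 349.1]
-1 24 10 [241.4 370.2]
-1 36 -10 [294.1 359.8]
-1 36 10 [261.6 381.1]
1 24 -10 [194.3 307. ]
1 24 10 [161.8 327.5]
1 36 -10 [174.8 296.6]
1 36 10 [142.2 317. ]
gate tip [243.5 344.3] top [218.6 306.6]
```

{"fn": "arm_command", "kwargs": {"deltas": [[[0.5,-0.01,-0.06,-0.14,0],[0.5,0,0,0,0]]]}}

```text
t: 2.08
eef_pos: [494.2, 201.3, 151.5]
tcp_rot: [-3.137, 0.021, -2.865]
ft_force: [-0.9, 0.2, -0.8]
opening: 0.5
```

```bash
python3 - <<'E'
from h import *
s=cam('scene')
st=env.state();print(st['eef_pos'],st['tcp_rot'],st['ft_force'],st['qvel'])
im=cv2.resize(s['frame'][125:195,195:245,::-1],None,fx=8.5,fy=8.5,interpolation=0)
cv2.imwrite('pics/p5.png',im)
E
```

```text
[495.19559393 201.82628485 153.06609015] [-3.13689692  0.02373785 -2.86544339] [ 0.18260734 -0.31154573  0.36218773] [-0.00019769 -0.0123322  -0.02208935  0.00058724  0.00561811  0.00402923]
```

View pics/p5.png

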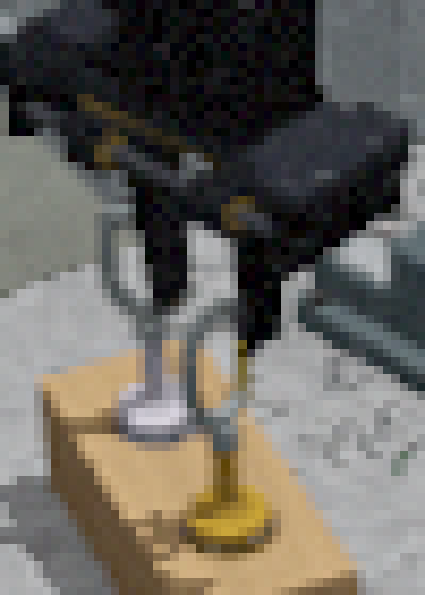

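{"fn": "arm_command", "kwargs": {"deltas": [[[0.5,-0.03,-0.02,-0.09,0],[0.7,0,0,0,0],[1,0,0,0,0],[1,0,0,0,0],[1,0,0,0,0]]]}}

```text
t: 2.55
eef_pos: [493.7, 201.2, 148.1]
tcp_rot: [-3.137, 0.031, -2.865]
ft_force: [0.2, 0.2, 0.2]
opening: 0.28
```

```bash
python3 - <<'E'
from h import *
s=cam('scene')
st=env.state();print(st['eef_pos'],st['tcp_rot'],st['ft_force'],st['moment'],st['opening'])
im=cv2.resize(s['frame'][125:195,195:245,::-1],None,fx=8.5,fy=8.5,interpolation=0)
cv2.imwrite('pics/p6.png',im)
E
```

```text
[493.77213914 201.15539289 148.18867638] [-3.13696434  0.03071417 -2.86485066] [-0.49988937 -0.64657249  0.50620058] [ 0.09320174  0.05165183 -0.04109958] 0.23327108924155546
```

View pics/p6.png

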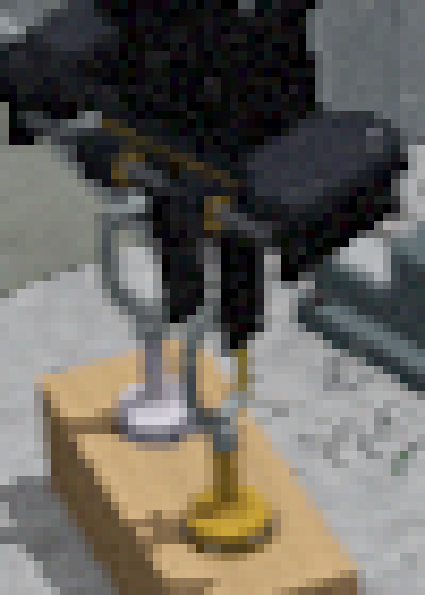

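{"fn": "arm_command", "kwargs": {"deltas": [[[1,0,0,0,0],[1,0,0,0,0],[1,0,0,0,0],[1,0,0,0,0]]]}}

```text
t: 2.93
eef_pos: [493.8, 201.2, 148.5]
tcp_rot: [-3.137, 0.031, -2.865]
ft_force: [-1.2, -0.1, -0.2]
opening: 0.091
```

```bash
python3 - <<'E'
from h import *
s=cam('scene')
st=env.state();print(st['t'],st['eef_pos'],st['tcp_rot'],st['ft_force'],st['moment'],st['opening'])
im=cv2.resize(s['frame'][125:195,195:245,::-1],None,fx=8.5,fy=8.5,interpolation=0)
cv2.imwrite('pics/p7.png',im)
E
```

```text
2.9833 [493.79676235 201.18041534 148.4581478 ] [-3.13699969  0.03065097 -2.86493959] [-1.0263354  -0.26547471  0.72002583] [0.09659686 0.10210871 0.00922623] 0.08631086943174074
```

View pics/p7.png

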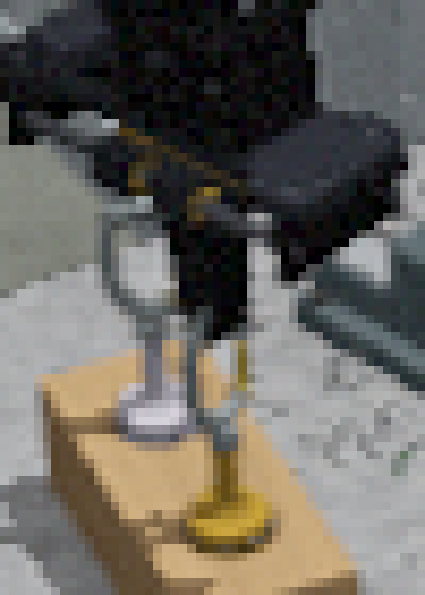

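{"fn": "arm_command", "kwargs": {"deltas": [[[1,0,0,0.1,0],[1,0,0,0.15,0],[1,0,0,0.2,0],[1,0,0,0.2,0],[1,0,0,0.2,0],[1,0,0,0,0]]]}}

```text
t: 3.48
eef_pos: [491.2, 200.4, 236.0]
tcp_rot: [-3.137, 0.022, -2.865]
ft_force: [0.8, 0.3, -4.1]
opening: 0.086
```

```bash
cat > look.py <<'E'
import sys
from h import *
def look(n,x0,y0,x1,y1,f,o,nz=0):
    c=cam(n);st=env.state()
    print(round(st['t'],2),st['eef_pos'].round(1),st['tcp_rot'].round(3),st['ft_force'].round(1),st['moment'].round(2),round(st['opening'],3))
    cv2.imwrite('pics/'+o,cv2.resize(c['frame'][y0:y1,x0:x1,::-1],None,fx=f,fy=f,interpolation=nz));return c
if __name__=='__main__':
    a=sys.argv;look(a[1],*map(int,a[2:6]),float(a[6]),a[7])
E
python3 look.py scene 190 110 250 190 7 p8.png
```

```text
3.53 [490.6 200.2 234.1] [-3.137  0.02  -2.865] [ 0.1 -0.  -5.5] [ 0.06 -0.   -0.05] 0.089
```

View pics/p8.png

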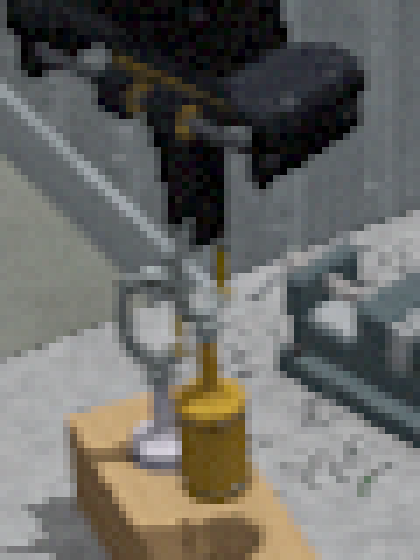

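{"fn": "arm_command", "kwargs": {"deltas": [[[1,0.08,-0.08,0,0],[1,0.14,-0.14,0,-0.04],[1,0.16,-0.16,0,-0.05],[1,0.16,-0.16,0,-0.05],[1,0.16,-0.16,-0.05,-0.04],[1,0.16,-0.16,-0.05,0],[1,0.16,-0.15,-0.1,0],[1,0.1,-0.1,-0.15,0],[1,0.04,-0.03,-0.15,0],[1,0,0,-0.1,0],[1,0,0,0,0],[1,0,0,0,0]]]}}

```text
t: 4.53
eef_pos: [608.6, 72.5, 153.3]
tcp_rot: [-3.138, -0.004, -3.013]
ft_force: [0.0, 0.0, -4.7]
opening: 0.085
```

```bash
python3 look.py scene 200 100 300 230 4.6 p9.png
```

```text
4.58 [608.3  72.7 153.4] [-3.138 -0.004 -3.013] [ 0.   1.3 -6. ] [0.15 0.1  0.01] 0.09
```

View pics/p9.png

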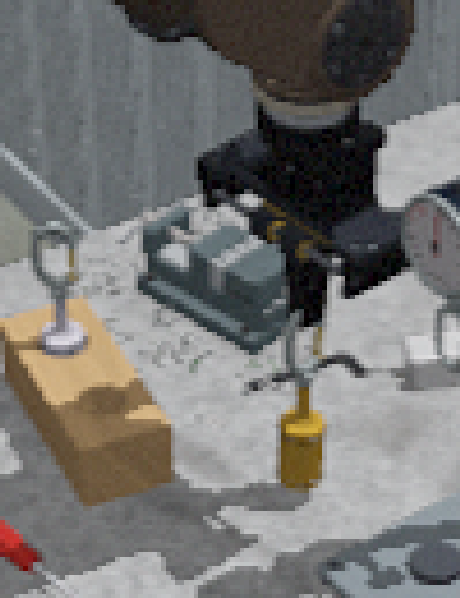

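{"fn": "arm_command", "kwargs": {"deltas": [[[1,0,0,-0.06,0],[1,0,0,-0.05,0],[1,0,0,-0.04,0],[1,0,0,0,0],[1,0,0,0,0]]]}}

```text
t: 5.0
eef_pos: [608.2, 74.4, 139.4]
tcp_rot: [-3.138, -0.001, -3.011]
ft_force: [-0.7, -0.7, -4.4]
opening: 0.087
```

{"fn": "arm_command", "kwargs": {"deltas": [[[1,0,0,-0.03,0],[1,0,0,0,0]]]}}

```text
t: 5.17
eef_pos: [608.7, 74.7, 137.2]
tcp_rot: [-3.138, 0.001, -3.01]
ft_force: [0.2, -0.3, -5.8]
opening: 0.087
```

{"fn": "arm_command", "kwargs": {"deltas": [[[1,0,0,-0.02,0],[1,0,0,0,0]]]}}

```text
t: 5.33
eef_pos: [609.9, 74.8, 137.3]
tcp_rot: [-3.137, 0.006, -3.01]
ft_force: [-0.0, -0.2, -5.7]
opening: 0.085
```

{"fn": "arm_command", "kwargs": {"deltas": [[[1,0,0,-0.04,0],[1,0,0,0,0]]]}}

```text
t: 5.5
eef_pos: [612.6, 74.9, 137.5]
tcp_rot: [-3.136, 0.014, -3.01]
ft_force: [-0.3, -0.2, -6.3]
opening: 0.09
```

```bash
python3 look.py scene 200 100 300 230 4.6 p10.png; python3 -c "
from h import *
s=env.state();print(s['joints'].round(3),s['qvel'].round(3),s['tau'].round(1))"
```

```text
5.55 [612.5  74.8 137.3] [-3.136  0.014 -3.01 ] [-0.1 -0.1 -4.7] [ 0.08 -0.11  0.05] 0.086
[ 0.016  0.532  1.651 -0.005  0.944 -1.683] [-0.     0.014  0.017 -0.    -0.    -0.002] [ -0.  -63.4 -23.9  -0.1   0.3   0. ]
```

View pics/p10.png

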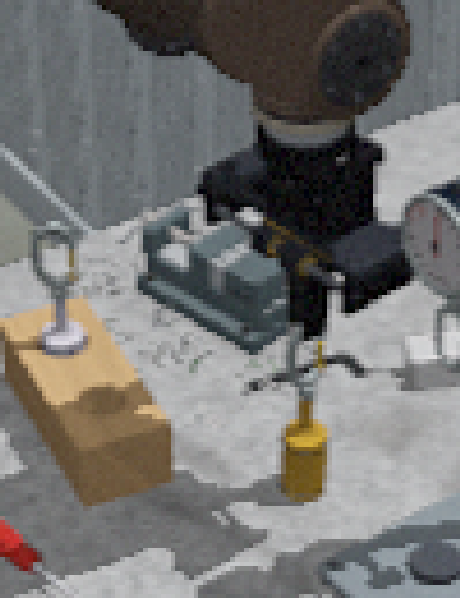

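```bash
python3 - <<'E'
from h import *
s=cam('scene')
st=env.state();print(st['t'],st['eef_pos'])
h=cv2.cvtColor(s['frame'],cv2.COLOR_RGB2HSV);y=cv2.inRange(h,(18,120,50),(32,255,255))
k,l,q,c=cv2.connectedComponentsWithStats(y)
for i in range(1,k):
    if q[i,4]>40 and q[i,0]<330: print(q[i],c[i])
for z in(0,5): print(z,proj(s,(612,75,z)),proj(s,(612-19*.41/.766,75-19*.647/.766,z)))
E
```

```text
5.6 [611.95609388  74.85042545 136.54988195]
[17 19 12  7 51] [22.09803922 22.19607843]
[261 187  10  22 147] [265.7414966  198.65306122]
0 [266.50330479 205.47567651] [266.66982975 208.77718705]
5 [266.51179821 204.48335398] [266.67871553 207.78270924]
```

{"fn": "arm_command", "kwargs": {"deltas": [[[1,-0.02,0,-0.05,0],[1,0,0,-0.04,0]]]}}

```text
t: 5.77
eef_pos: [615.0, 75.0, 135.2]
tcp_rot: [-3.135, 0.028, -3.01]
ft_force: [-2.9, 0.4, 29.2]
opening: 0.086
```

{"fn": "arm_command", "kwargs": {"deltas": [[[1,-0.01,0,0.02,0],[0.85,0,0,0.0,0],[0.8,0,0,0,0],[0.75,0,0,0,0]]]}}

```text
t: 6.1
eef_pos: [614.5, 74.9, 138.1]
tcp_rot: [-3.134, 0.03, -3.01]
ft_force: [-0.1, -0.5, 0.7]
opening: 0.214
```

```bash
python3 look.py scene 220 120 300 220 5.8 p11.png
```

```text
6.15 [614.4  74.9 137.9] [-3.134  0.03  -3.01 ] [-0.9  0.5 -0.4] [ 0.07 -0.   -0.05] 0.233
```

View pics/p11.png

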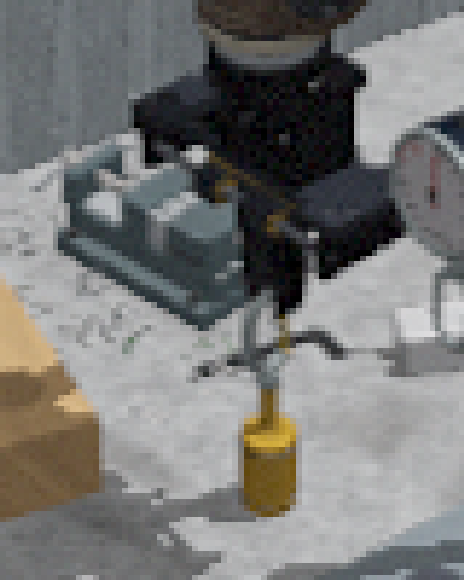

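{"fn": "arm_command", "kwargs": {"deltas": [[[0.6,0,0,0.1,0],[0.6,0,0,0.2,0],[0.6,0,0,0.35,0],[0.4,0,0,0.4,0],[0.3,0,0,0.4,0],[0.2,0,0,0.4,0]]]}}

```text
t: 6.65
eef_pos: [608.8, 74.7, 321.8]
tcp_rot: [-3.137, 0.009, -3.01]
ft_force: [1.3, 0.0, 1.1]
opening: 0.554
```

```bash
python3 look.py scene 170 50 350 250 2.9 p12.png
```

```text
6.7 [610.9  74.8 330.8] [-3.135  0.021 -3.01 ] [-2.3 -0.7  5.9] [ 0.02  0.13 -0.04] 0.595
```

View pics/p12.png

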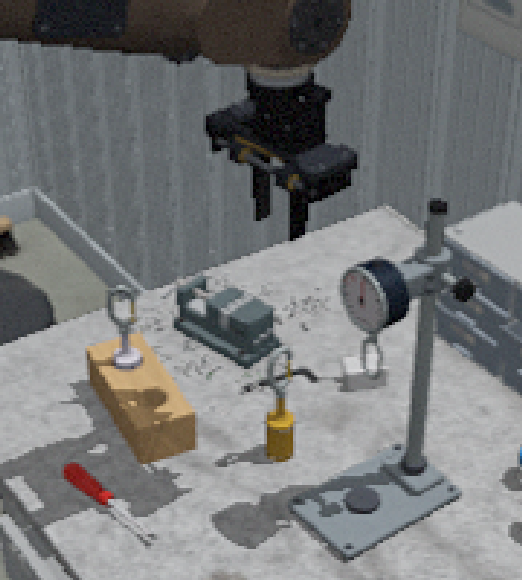

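{"fn": "arm_command", "kwargs": {"deltas": [[[0.2,0,0,0.41,0],[0.2,0,0,0.41,0],[0.2,0,0,0.41,0],[0.2,0,0,0.41,0],[0.2,0,0,0.41,0],[0.2,0,0,0.41,0],[0.2,0,0,0.41,0],[0.2,0,0,0.41,0]]]}}

```text
t: 7.37
eef_pos: [603.1, 74.7, 647.9]
tcp_rot: [-3.136, 0.018, -3.01]
ft_force: [0.1, 0.0, 1.2]
opening: 0.798
```

```bash
python3 -c "
from h import *
s=env.state();print(s['joints'].round(3),s['qvel'].round(3),s['eef_pos'],s['tcp_rot'])"
```

```text
[ 0.016  0.428  0.503 -0.005  2.192 -1.689] [-1.000e-03  5.170e-01 -1.972e+00 -3.000e-03  1.447e+00 -9.000e-03] [603.08900071  74.71617534 647.91902719] [-3.13570511  0.01822257 -3.01000113]
```

{"fn": "arm_command", "kwargs": {"deltas": [[[0.2,0,0,0.41,0],[0.2,0,0,0.41,0],[0.2,0,0,0.41,0],[0.2,0,0,0.41,0]]]}}

```text
t: 7.7
eef_pos: [574.4, 70.4, 722.0]
tcp_rot: [-3.138, 0.022, -3.01]
ft_force: [1.8, -0.8, -1.3]
opening: 0.801
```

```bash
python3 -c "
from h import *
s=env.state();print(s['joints'].round(3),s['qvel'].round(3),s['eef_pos'],s['tcp_rot'])"
```

```text
[ 8.000e-03  5.410e-01  5.500e-02 -2.000e-03  2.524e+00 -1.695e+00] [-0.055 -0.327 -0.059  0.031  0.064 -0.025] [574.39595091  70.43823889 721.97651607] [-3.13802474  0.0215709  -3.00996889]
```

{"fn": "arm_command", "kwargs": {"deltas": [[[0.2,1,0,0,0],[0.2,1,0,0,0],[0.2,1,0,0,0],[0.2,1,0,0,0]]]}}

```text
t: 8.03
eef_pos: [681.6, 64.3, 657.1]
tcp_rot: [-3.133, 0.093, -3.009]
ft_force: [-0.4, -0.2, -1.0]
opening: 0.796
```

```bash
python3 -c "
from h import *
s=env.state();print(s['joints'].round(3),s['qvel'].round(3),s['eef_pos'],s['tcp_rot'])"
```

```text
[-0.004  0.652  0.047  0.007  2.348 -1.703] [-0.033  0.335 -0.001  0.022 -0.55  -0.02 ] [681.63366782  64.32741649 657.10204647] [-3.13346046  0.09307803 -3.00865104]
```

{"fn": "arm_command", "kwargs": {"deltas": [[[0.2,0.6,0,0.9,0],[0.2,0.6,0,0.9,0],[0.2,0.6,0,0.9,0],[0.2,0.6,0,0.9,0]]]}}

```text
t: 8.37
eef_pos: [681.2, 55.8, 681.5]
tcp_rot: [-3.13, 0.175, -3.008]
ft_force: [0.0, 0.1, 0.5]
opening: 0.802
```

```bash
cat > st.py <<'E'
from h import *
s=env.state();print(s['joints'].round(3),s['qvel'].round(3),s['eef_pos'].round(1),s['tcp_rot'].round(3),s['t'])
E
python3 st.py
```

```text
[-0.021  0.619  0.047  0.02   2.3   -1.71 ] [-0.047 -0.115  0.001  0.042 -0.173 -0.02 ] [681.2  55.8 681.5] [-3.13   0.175 -3.008] 8.3667
```

{"fn": "arm_command", "kwargs": {"deltas": [[[0.2,0.6,0.1,0.9,0],[0.2,0.6,0.1,0.9,0],[0.2,0.6,0.1,0.9,0],[0.2,0.6,0.1,0.9,0],[0.2,0.6,0.1,0.9,0],[0.2,0.6,0.1,0.9,0],[0.2,0.6,0.1,0.9,0],[0.2,0.6,0.1,0.9,0],[0.2,0.6,0.1,0.9,0],[0.2,0.6,0.1,0.9,0],[0.2,0.6,0.1,0.9,0],[0.2,0.6,0.1,0.9,0]]]}}

```text
t: 9.37
eef_pos: [705.1, 77.0, 751.2]
tcp_rot: [-3.115, 0.469, -3.001]
ft_force: [0.8, -1.1, 0.9]
opening: 0.801
```

```bash
python3 st.py
```

```text
[ 1.000e-03  5.480e-01  4.800e-02  4.100e-02  2.076e+00 -1.675e+00] [ 0.016 -0.047  0.002  0.018 -0.249  0.026] [705.1  77.  751.2] [-3.115  0.469 -3.001] 9.3667
```

{"fn": "arm_command", "kwargs": {"deltas": [[[0.2,0.6,0.02,0.9,0],[0.2,0.6,0.02,0.9,0],[0.2,0.6,0.02,0.9,0],[0.2,0.6,0.02,0.9,0],[0.2,0.6,0.02,0.9,0],[0.2,0.6,0.02,0.9,0],[0.2,0.6,0.02,0.9,0],[0.2,0.6,0.02,0.9,0],[0.2,0.6,0.02,0.9,0],[0.2,0.6,0.02,0.9,0],[0.2,0.6,0.02,0.9,0],[0.2,0.6,0.02,0.9,0]]]}}

```text
t: 10.37
eef_pos: [754.6, 63.2, 822.1]
tcp_rot: [-3.093, 0.779, -2.987]
ft_force: [-0.2, -0.2, 0.3]
opening: 0.801
```

```bash
python3 st.py
```

```text
[-0.037  0.517  0.048  0.088  1.799 -1.687] [-0.029 -0.014  0.001  0.043 -0.303 -0.008] [754.6  63.2 822.1] [-3.093  0.779 -2.987] 10.3667
```

{"fn": "arm_command", "kwargs": {"deltas": [[[0.2,0.6,0.08,0.9,0],[0.2,0.6,0.08,0.9,0],[0.2,0.6,0.08,0.9,0],[0.2,0.6,0.08,0.9,0],[0.2,0.6,0.08,0.9,0],[0.2,0.6,0.08,0.9,0],[0.2,0.6,0.08,0.9,0],[0.2,0.6,0.08,0.9,0],[0.2,0.6,0.08,0.9,0],[0.2,0.6,0.08,0.9,0],[0.2,0.6,0.08,0.9,0]]]}}

```text
t: 11.28
eef_pos: [805.4, 77.8, 891.6]
tcp_rot: [-3.053, 1.075, -2.954]
ft_force: [0.6, -0.1, 0.1]
opening: 0.8
```

```bash
python3 st.py
```

```text
[-0.019  0.517  0.048  0.093  1.502 -1.675] [ 0.015  0.012  0.     0.008 -0.333  0.009] [805.4  77.8 891.6] [-3.053  1.075 -2.954] 11.2833
```

```bash
cat > kin.py <<'E'
import numpy as np
D=[(.491,1.559,1.092,621.5,192.8),(.532,1.651,.944,612.6,137.3),(.428,.503,2.192,603,648),(.541,.055,2.524,574.4,722),(.652,.047,2.348,681.6,657),(.517,.048,1.502,805.4,891.6),(.548,.048,2.076,705,751)]
A=[];y=[]
for q2,q3,q5,r,z in D:
    s=q2+q3;S=s+q5
    A.append([1,0,np.sin(q2),np.sin(s),np.sin(S)]);y.append(r)
    A.append([0,1,np.cos(q2),np.cos(s),np.cos(S)]);y.append(z)
x,res,_,_=np.linalg.lstsq(np.array(A),np.array(y),rcond=None)
if __name__=='__main__': print(x,np.array(A)@x-y)
def ik(r,z,tilt): # tilt from down
    e,h,a,b,L=x;S=np.pi-tilt
    wr=r-e-L*np.sin(S);wz=z-h-L*np.cos(S)
    c=(wr**2+wz**2-a*a-b*b)/(2*a*b)
    if abs(c)>1:return None
    q3=np.arccos(c);q2=np.arctan2(wr,wz)-np.arctan2(b*np.sin(q3),a+b*np.cos(q3))
    return np.array([q2,q3,S-q2-q3,wr+e,wz+h])
E
python3 kin.py; python3 -c "
from kin import *
for r in(450,480,520,560,600,640):
  for z in (26,100,150):print(r,z,ik(r,z,1.075))"
```

```text
[-18.95504561 148.97029081 644.08862714 410.90492191 328.05212982] [ 27.72581944   6.65830067  36.22886362   2.58930475 -18.8906724
   4.2886085  -23.91467919  -8.83657593 -14.35377354  -8.10538269
   2.49432504   8.14345252  -9.28988298  -4.73770782]
450 26 None
450 100 None
450 150 [  0.67540221   3.03778223  -1.64659178 161.44857778 306.06497562]
480 26 None
480 100 [  0.97476979   3.06977895  -1.97795609 191.44857778 256.06497562]
480 150 [  0.55616347   2.90638892  -1.39595974 191.44857778 306.06497562]
520 26 [  1.12883336   2.95262473  -2.01486544 231.44857778 182.06497562]
520 100 [  0.74554779   2.86723643  -1.54619157 231.44857778 256.06497562]
520 150 [  0.50621423   2.78658605  -1.22620763 231.44857778 306.06497562]
560 26 [  0.9629819    2.79734737  -1.69373662 271.44857778 182.06497562]
560 100 [  0.67664534   2.74331828  -1.35337096 271.44857778 256.06497562]
560 150 [  0.49174499   2.68322503  -1.10837737 271.44857778 306.06497562]
600 26 [  0.88448592   2.67792162  -1.49581489 311.44857778 182.06497562]
600 100 [  0.6470274    2.63585613  -1.21629087 311.44857778 256.06497562]
600 150 [  0.49354599   2.58652024  -1.01347358 311.44857778 306.06497562]
640 26 [  0.84189659   2.57077136  -1.34607529 351.44857778 182.06497562]
640 100 [  0.63691504   2.53546231  -1.1057847  351.44857778 256.06497562]
640 150 [  0.50479029   2.49294759  -0.93114523 351.44857778 306.06497562]
```

```bash
python3 - <<'E'
import numpy as np
from kin import D
# add precise data
A=[];y=[]
for q2,q3,q5,r,z in D:
    s=q2+q3;S=s+q5
    A.append([1,0,np.sin(q2),np.sin(s),np.cos(s),np.sin(S)]);y.append(r)
    A.append([0,1,np.cos(q2),np.cos(s),-np.sin(s),np.cos(S)]);y.append(z)
A=np.array(A);x=np.linalg.lstsq(A,np.array(y),rcond=None)[0];print(x,A@x-y)
E
```

```text
[ -4.12605193 191.4327822  594.22181457 410.8871059   42.84736592
 295.12600619] [-0.71593446  0.05835064  0.64428323 -0.05586358  0.19580932 -0.0807155
 -0.02772722 -0.26771473 -0.10516362 -0.08557395 -0.10082566 -0.02396098
  0.10955842  0.45547811]
```

{"fn": "arm_command", "kwargs": {"deltas": [[[0.2,-0.1,0,-0.35,0.1],[0.2,-0.1,0,-0.35,0.1]]]}}

```text
t: 11.45
eef_pos: [801.5, 79.8, 864.7]
tcp_rot: [-3.035, 1.078, -2.853]
ft_force: [1.4, -0.7, 1.6]
opening: 0.797
```

```bash
python3 st.py
```

```text
[-0.054  0.395  0.376  0.203  1.305 -1.788] [-0.255 -0.733  2.034  0.784 -1.17  -0.816] [801.5  79.8 864.7] [-3.035  1.078 -2.853] 11.45
```

```bash
cat > fk.py <<'E'
import numpy as np
from scipy.spatial.transform import Rotation as Ro
from scipy.optimize import least_squares
LO=np.array([-3.1,-.84,.05,-1.13,.06,-2.69]);HI=np.array([3.1,2.19,2.79,4.28,2.93,2.69])
P=dict(e=-4.1,h=191.4,a=594.2,b=410.9,c=42.85,L=295.1,lat=66.)
def fk(q,s4=1,s6=1,c6=0.,p=P):
    R1=Ro.from_euler('z',q[0]);R2=R1*Ro.from_euler('y',q[1]);R3=R2*Ro.from_euler('y',q[2])
    pos=R1.apply([p['e'],p['lat'],p['h']])+R2.apply([0,0,p['a']])+R3.apply([p['c'],0,p['b']])
    R5=R3*Ro.from_euler('z',s4*q[3])*Ro.from_euler('y',q[4])
    pos=pos+R5.apply([0,0,p['L']])
    return pos,R5*Ro.from_euler('z',s6*q[5]+c6)
def rpy(r): return Ro.from_euler('xyz',r)
E
python3 - <<'E'
from fk import *
data=[([1.0064,.4915,1.5594,0,1.0917,-.1056],[276.6,560.1,192.2],[-3.1405,-.0001,2.6828]),
([.016,.532,1.651,-.005,.944,-1.683],[612.5,74.8,137.3],[-3.136,.014,-3.01]),
([-.054,.395,.376,.203,1.305,-1.788],[801.5,79.8,864.7],[-3.035,1.078,-2.853]),
([-.019,.517,.048,.093,1.502,-1.675],[805.4,77.8,891.6],[-3.053,1.075,-2.954])]
for s4 in(1,-1):
  for s6 in(1,-1):
    cs=[]
    for q,p,r in data:
        pp,R=fk(q,s4,s6,0)
        d=(R.inv()*rpy(r)).as_rotvec();cs.append(np.round(np.r_[d,pp-p],3))
    print(s4,s6,*cs,sep='\n')
E
```

```text
1
1
[ 0.     0.     1.571 -0.353 -0.368  0.174]
[-0.    -0.     1.57  -0.346 -0.191 -0.089]
[ 0.000e+00  1.000e-03  1.571e+00 -3.350e-01  4.810e-01  1.238e+00]
[-0.    -0.     1.57   0.454  0.244  0.627]
1
-1
[ 0.     0.     1.36  -0.353 -0.368  0.174]
[-0.     0.    -1.796 -0.346 -0.191 -0.089]
[ 1.000e-03 -0.000e+00 -2.005e+00 -3.350e-01  4.810e-01  1.238e+00]
[-0.     0.    -1.78   0.454  0.244  0.627]
-1
1
[ 0.     0.     1.571 -0.353 -0.368  0.174]
[ 0.005  0.007  1.564 -0.384  2.198 -0.089]
[  -0.237   -0.371    1.656   -6.532 -114.163    1.238]
[ -0.13   -0.161   1.578  -0.584 -54.426   0.627]
-1
-1
[ 0.     0.     1.36  -0.353 -0.368  0.174]
[ 0.007 -0.006 -1.802 -0.384  2.198 -0.089]
[  -0.322    0.322   -1.869   -6.532 -114.163    1.238]
[ -0.15    0.15   -1.761  -0.584 -54.426   0.627]
```

```bash
cat >> fk.py <<'E'
def FK(q): return fk(q,1,1,np.pi/2)
def ik(pos,R,q0,wr=200):
    def f(q):
        p,r=FK(q);return np.r_[p-pos,wr*(R.inv()*r).as_rotvec()]
    s=least_squares(f,np.clip(q0,LO+1e-3,HI-1e-3),bounds=(LO,HI))
    return s.x,s.cost**.5
E
python3 - <<'E'
from fk import *
from h import env
np.set_printoptions(precision=2,suppress=True)
st=env.state();R=rpy(st['tcp_rot']);print(R.as_matrix())
z=R.apply([0,0,1]);h0=np.arctan2(z[1],z[0]);print('heading',np.degrees(h0),'tilt',np.degrees(np.arccos(-z[2])))
for nm,xy,zg in (('w',(613,75),35),('st',(634,-73),110)):
  for hd in (-20,0,20,40,60):
    Rt=Ro.from_euler('z',np.radians(hd)-h0)*R
    zz=Rt.apply([0,0,1]);tcp=np.array([*xy,zg])+19*zz
    best=[]
    for q0 in ([0,.8,2.5,3,1,1.4],[0,.8,2.3,1.5,1,0],[0,.8,2.5,2.2,1,.7]):
        q,c=ik(tcp,Rt,np.array(q0));best.append((c,q))
    b=min(best,key=lambda b:b[0]);print(nm,hd,round(b[0],2),b[1])
E
```

```text
[[-0.45 -0.19  0.87]
 [-0.13  0.98  0.15]
 [-0.88 -0.05 -0.47]]
heading 9.627266723283013 tilt 61.91628398361017
w -20 0.0 [0.23 0.87 2.26 3.73 1.07 1.51]
w 0 0.0 [0.02 0.88 2.36 3.16 1.18 1.52]
w 20 0.0 [-0.19  0.88  2.34  2.62  1.15  1.47]
w 40 0.0 [-0.34  0.86  2.22  2.07  1.05  1.57]
w 60 0.0 [-0.4   0.87  2.03  1.56  1.07  1.78]
st -20 0.0 [-0.14  0.68  2.28  3.38  0.91  1.47]
st 0 0.0 [-0.35  0.68  2.3   2.75  0.94  1.58]
st 20 0.0 [-0.52  0.69  2.21  2.15  0.94  1.74]
st 40 0.0 [-0.61  0.72  2.05  1.62  1.02  1.94]
st 60 0.0 [-0.62  0.77  1.84  1.23  1.2   2.08]
```

```bash
cat > sim.py <<'E'
from fk import *
from h import env
np.set_printoptions(precision=2,suppress=True)
def sim(way,hd,n,q=None):
    st=env.state();R=rpy(st['tcp_rot']);z=R.apply([0,0,1]);h0=np.degrees(np.arctan2(z[1],z[0]))
    q=st['joints'].copy();p=st['eef_pos'].copy();h=h0
    for w,hh,k in zip(way,hd,n):
        p0,hp=p.copy(),h
        for i in range(1,k+1):
            p=p0+(np.array(w)-p0)*i/k;h=hp+(hh-hp)*i/k
            Rt=Ro.from_euler('z',np.radians(h-h0))*R
            q2,c=ik(p,Rt,q);
            print(p.round(),round(h),round(c,2),q2,'maxd',np.abs(q2-q).max().round(2));q=q2
E
python3 - <<'E'
from sim import *
sim([(700,80,600),(600,60,350),(540,20,150),(540,40,60)],[60,60,60,30],[8,8,6,4])
E
```

```text
[789.  80. 832.] 16 0.0 [-0.11  0.32  0.6   0.36  1.2  -1.96] maxd 0.23
[776.  80. 799.] 22 0.0 [-0.16  0.27  0.76  0.53  1.15 -2.14] maxd 0.18
[763.  80. 765.] 29 0.0 [-0.21  0.25  0.88  0.68  1.15 -2.32] maxd 0.19
[751.  80. 732.] 35 0.0 [-0.25  0.24  0.98  0.8   1.18 -2.5 ] maxd 0.18
[738.  80. 699.] 41 0.0 [-0.29  0.24  1.05  0.91  1.24 -2.66] maxd 0.16
[725.  80. 666.] 47 11.76 [-0.3   0.26  1.06  0.91  1.33 -2.69] maxd 0.1
[713.  80. 633.] 54 25.99 [-0.3   0.3   1.05  0.91  1.43 -2.69] maxd 0.1
[700.  80. 600.] 60 40.24 [-0.31  0.33  1.03  0.9   1.53 -2.69] maxd 0.1
[688.  78. 569.] 60 48.12 [-0.3   0.31  1.12  0.86  1.48 -2.69] maxd 0.09
[675.  75. 538.] 60 55.54 [-0.29  0.28  1.21  0.82  1.43 -2.69] maxd 0.09
[662.  72. 506.] 60 62.52 [-0.28  0.26  1.3   0.79  1.36 -2.69] maxd 0.09
[650.  70. 475.] 60 69.08 [-0.27  0.23  1.38  0.75  1.3  -2.69] maxd 0.08
[638.  68. 444.] 60 75.27 [-0.25  0.22  1.46  0.71  1.22 -2.69] maxd 0.08
[625.  65. 412.] 60 81.11 [-0.24  0.2   1.54  0.68  1.15 -2.69] maxd 0.08
[612.  62. 381.] 60 86.64 [-0.22  0.19  1.61  0.64  1.07 -2.69] maxd 0.08
[600.  60. 350.] 60 91.87 [-0.2   0.18  1.68  0.61  0.99 -2.69] maxd 0.08
[590.  53. 317.] 60 97.6 [-0.19  0.19  1.75  0.57  0.91 -2.69] maxd 0.08
[580.  47. 283.] 60 103.1 [-0.17  0.2   1.81  0.54  0.83 -2.69] maxd 0.08
[570.  40. 250.] 60 108.39 [-0.16  0.21  1.87  0.5   0.74 -2.69] maxd 0.08
[560.  33. 217.] 60 113.47 [-0.14  0.23  1.93  0.47  0.66 -2.69] maxd 0.09
[550.  27. 183.] 60 118.35 [-0.13  0.26  1.98  0.43  0.57 -2.69] maxd 0.09
[540.  20. 150.] 60 123.01 [-0.11  0.3   2.04  0.39  0.47 -2.69] maxd 0.09
[540.  25. 128.] 52 115.21 [-0.1   0.32  2.09  0.44  0.34 -2.69] maxd 0.13
[540.  30. 105.] 45 108.61 [-0.08  0.36  2.14  0.5   0.22 -2.69] maxd 0.12
[540.  35.  82.] 38 103.39 [-0.05  0.39  2.17  0.57  0.12 -2.69] maxd 0.11
[540.  40.  60.] 30 99.71 [-0.03  0.44  2.18  0.66  0.06 -2.69] maxd 0.09
```

```bash
python3 - <<'E'
from sim import *
sim([(650,75,600),(560,75,300)],[5,5],[6,10])
E
```

```text
[776.  79. 821.] 9 0.0 [-0.05  0.27  0.71  0.2   1.1  -1.82] maxd 0.33
[751.  78. 776.] 8 0.0 [-0.05  0.18  0.94  0.21  0.96 -1.84] maxd 0.23
[726.  77. 732.] 7 0.0 [-0.05  0.11  1.14  0.21  0.83 -1.85] maxd 0.19
[700.  77. 688.] 7 0.0 [-0.04  0.05  1.31  0.21  0.71 -1.86] maxd 0.17
[675.  76. 644.] 6 0.0 [-0.04  0.01  1.46  0.22  0.6  -1.88] maxd 0.16
[650.  75. 600.] 5 0.0 [-0.04 -0.03  1.61  0.23  0.5  -1.89] maxd 0.14
[641.  75. 570.] 5 0.0 [-0.04 -0.04  1.69  0.27  0.42 -1.93] maxd 0.08
[632.  75. 540.] 5 0.0 [-0.04 -0.04  1.77  0.32  0.35 -1.99] maxd 0.08
[623.  75. 510.] 5 0.0 [-0.04 -0.04  1.84  0.4   0.28 -2.08] maxd 0.09
[614.  75. 480.] 5 0.0 [-0.04 -0.04  1.92  0.55  0.21 -2.23] maxd 0.15
[605.  75. 450.] 5 0.0 [-0.04 -0.03  1.99  0.84  0.15 -2.52] maxd 0.29
[596.  75. 420.] 5 3.54 [-0.03 -0.01  2.04  1.01  0.1  -2.69] maxd 0.17
[587.  75. 390.] 5 9.23 [-0.01  0.    2.08  1.02  0.06 -2.69] maxd 0.04
[578.  75. 360.] 5 15.56 [-0.01  0.02  2.11  1.02  0.06 -2.69] maxd 0.03
[569.  75. 330.] 5 22.37 [-0.01  0.04  2.14  1.01  0.06 -2.69] maxd 0.03
[560.  75. 300.] 5 29.46 [-0.01  0.06  2.16  1.01  0.06 -2.69] maxd 0.03
```

{"fn": "arm_command", "kwargs": {"deltas": [[[0.2,-0.2,0,-0.36,-0.05],[0.2,-0.2,0,-0.36,-0.05],[0.2,-0.2,0,-0.36,-0.05],[0.2,-0.2,0,-0.36,-0.05],[0.2,-0.2,0,-0.36,-0.05],[0.2,-0.2,0,-0.36,0],[0.2,-0.15,0,-0.36,0],[0.2,-0.15,0,-0.36,0],[0.2,-0.1,0,-0.36,0],[0.2,-0.1,0,-0.36,0],[0.2,-0.1,0,-0.36,0],[0.2,-0.1,0,-0.36,0]]]}}

```text
t: 12.45
eef_pos: [621.8, 78.7, 461.5]
tcp_rot: [-3.04, 1.1, -3.021]
ft_force: [0.3, -1.0, -0.3]
opening: 0.803
```

```bash
python3 st.py
```

```text
[ 0.031 -0.009  1.952 -0.227  0.099 -1.386] [ 0.009  0.128  1.077 -1.436 -1.197  1.46 ] [621.8  78.7 461.5] [-3.04   1.1   -3.021] 12.45
```

{"fn": "arm_command", "kwargs": {"deltas": [[[0.2,-0.15,0,-0.36,0],[0.2,-0.15,0,-0.36,0],[0.2,-0.15,0,-0.36,0]]]}}

```text
t: 12.7
eef_pos: [609.8, 77.0, 437.0]
tcp_rot: [-3.025, 1.084, -3.028]
ft_force: [0.1, 0.1, 0.9]
opening: 0.803
```

```bash
python3 st.py
```

```text
[ 0.045 -0.005  2.004 -0.777  0.079 -0.828] [ 0.038  0.003  0.248 -2.161 -0.087  2.183] [609.8  77.  437. ] [-3.025  1.084 -3.028] 12.7
```

{"fn": "arm_command", "kwargs": {"deltas": [[[0.2,-0.4,0,-0.9,0],[0.2,-0.4,0,-0.9,0],[0.2,-0.4,0,-0.9,0],[0.2,-0.4,0,-0.9,0],[0.2,-0.4,0,-0.9,0],[0.2,-0.4,0,-0.9,0]]]}}

```text
t: 13.2
eef_pos: [509.0, 77.8, 331.9]
tcp_rot: [-3.098, 0.924, -3.104]
ft_force: [0.3, -0.8, -0.0]
opening: 0.802
```

```bash
python3 st.py
```

```text
[ 0.057 -0.052  2.243 -1.133  0.064 -0.427] [ 0.028 -0.108  0.475  0.     0.001  0.053] [509.   77.8 331.9] [-3.098  0.924 -3.104] 13.2
```

{"fn": "arm_command", "kwargs": {"deltas": [[[0.2,0,0,-0.9,0],[0.2,0,0,-0.9,0],[0.2,0,0,-0.9,0]]]}}

```text
t: 13.45
eef_pos: [506.0, 80.3, 278.8]
tcp_rot: [-3.106, 0.821, -3.111]
ft_force: [0.6, -0.6, 0.8]
opening: 0.802
```

```bash
python3 st.py
```

```text
[ 0.062  0.027  2.267 -1.134  0.065 -0.417] [ 0.022  0.36   0.053 -0.     0.003  0.04 ] [506.   80.3 278.8] [-3.106  0.821 -3.111] 13.45
```

{"fn": "arm_command", "kwargs": {"deltas": [[[0.2,-0.2,0,-0.9,0],[0.2,-0.2,0,-0.9,0],[0.2,-0.2,0,-0.9,0],[0.2,-0.2,0,-0.9,0],[0.2,-0.2,0,-0.9,0]]]}}

```text
t: 13.87
eef_pos: [465.2, 84.2, 196.1]
tcp_rot: [-3.115, 0.646, -3.119]
ft_force: [-0.1, -0.2, 0.0]
opening: 0.801
```

```bash
python3 st.py
```

```text
[ 0.076  0.123  2.347 -1.134  0.065 -0.395] [0.04  0.275 0.142 0.001 0.    0.056] [465.2  84.2 196.1] [-3.115  0.646 -3.119] 13.8667
```

{"fn": "arm_command", "kwargs": {"deltas": [[[0.2,-0.1,0,-0.9,0],[0.2,-0.1,0,-0.9,0],[0.2,-0.1,0,-0.9,0]]]}}

```text
t: 14.12
eef_pos: [461.7, 88.8, 146.5]
tcp_rot: [-3.117, 0.541, -3.122]
ft_force: [0.1, 0.2, 0.5]
opening: 0.802
```

```bash
python3 st.py; python3 - <<'E'
from sim import *
sim([(520,70,350),(600,70,600),(600,70,640)],[0,-90,-178],[5,13,13])
E
```

```text
[ 0.087  0.229  2.346 -1.134  0.065 -0.381] [ 0.044  0.459 -0.04  -0.001 -0.001  0.063] [461.7  88.8 146.5] [-3.117  0.541 -3.122] 14.1167
[473.  85. 187.] -1 0.0 [ 0.07  0.16  2.27 -0.26  0.18 -1.27] maxd 0.89
[485.  81. 228.] -1 0.0 [ 0.05  0.1   2.19 -0.12  0.32 -1.44] maxd 0.17
[497.  78. 269.] -1 0.0 [ 0.04  0.06  2.1  -0.06  0.44 -1.52] maxd 0.13
[508.  74. 309.] 0 0.0 [ 0.02  0.02  2.01 -0.03  0.56 -1.56] maxd 0.12
[520.  70. 350.] 0 0.0 [ 0.01  0.    1.92 -0.01  0.67 -1.6 ] maxd 0.11
[526.  70. 369.] -7 0.0 [ 0.06  0.01  1.87 -0.14  0.74 -1.36] maxd 0.24
[532.  70. 388.] -14 0.0 [ 0.1   0.02  1.81 -0.24  0.82 -1.15] maxd 0.21
[538.  70. 408.] -21 0.0 [ 0.14  0.03  1.74 -0.32  0.91 -0.97] maxd 0.18
[545.  70. 427.] -28 0.0 [ 0.18  0.06  1.67 -0.38  1.01 -0.81] maxd 0.15
[551.  70. 446.] -35 0.0 [ 0.21  0.08  1.59 -0.43  1.11 -0.68] maxd 0.13
[557.  70. 465.] -42 0.0 [ 0.23  0.11  1.51 -0.46  1.22 -0.56] maxd 0.12
[563.  70. 485.] -48 0.0 [ 0.25  0.15  1.42 -0.49  1.33 -0.46] maxd 0.11
[569.  70. 504.] -55 0.0 [ 0.26  0.18  1.33 -0.51  1.45 -0.37] maxd 0.11
[575.  70. 523.] -62
[... 613 characters left out ...]
.62  2.38  0.23] maxd 0.09
[600.  70. 615.] -124 0.0 [ 0.19  0.63  0.34 -0.63  2.47  0.29] maxd 0.09
[600.  70. 618.] -131 0.0 [ 0.17  0.68  0.23 -0.65  2.56  0.35] maxd 0.11
[600.  70. 622.] -137 0.0 [ 0.15  0.74  0.1  -0.69  2.67  0.37] maxd 0.14
[600.  70. 625.] -144 3.68 [ 0.13  0.76  0.05 -0.67  2.73  0.46] maxd 0.1
[600.  70. 628.] -151 7.99 [ 0.11  0.76  0.05 -0.59  2.76  0.62] maxd 0.16
[600.  70. 631.] -158 11.64 [ 0.09  0.75  0.05 -0.49  2.78  0.8 ] maxd 0.18
[600.  70. 634.] -164 14.55 [ 0.06  0.75  0.05 -0.35  2.81  1.01] maxd 0.21
[600.  70. 637.] -171 16.62 [ 0.03  0.75  0.05 -0.19  2.83  1.24] maxd 0.23
[600.  70. 640.] -178 17.8 [ 0.01  0.75  0.05 -0.01  2.83  1.49] maxd 0.25
```

{"fn": "arm_command", "kwargs": {"deltas": [[[0.2,0.1,-0.03,0.35,0],[0.2,0.1,-0.03,0.35,0],[0.2,0.1,-0.03,0.35,0],[0.2,0.1,-0.03,0.35,0],[0.2,0.1,-0.03,0.35,0],[0.2,0.1,-0.03,0.35,0],[0.2,0.1,0,0.2,-0.155],[0.2,0.05,0,0.2,-0.155],[0.2,0.05,0,0.2,-0.155],[0.2,0.05,0,0.2,-0.155],[0.2,0.05,0,0.2,-0.155],[0.2,0.05,0,0.2,-0.155]]]}}

```text
t: 15.12
eef_pos: [531.5, 65.8, 387.3]
tcp_rot: [-3.067, 0.536, 2.47]
ft_force: [0.0, 0.4, 0.6]
opening: 0.8
```

```bash
python3 st.py
```

```text
[ 0.247  0.118  1.694 -0.528  1.106 -0.444] [ 0.252  0.284 -0.964 -0.18   1.432  1.277] [531.5  65.8 387.3] [-3.067  0.536  2.47 ] 15.1167
```

{"fn": "arm_command", "kwargs": {"deltas": [[[0.2,0.05,0,0.1,-0.158],[0.2,0.05,0,0.1,-0.158],[0.2,0.05,0,0.1,-0.158],[0.2,0.05,0,0.1,-0.158],[0.2,0.05,0,0.1,-0.158],[0.2,0.05,0,0.1,-0.158],[0.2,0.05,0,0.05,-0.158],[0.2,0.05,0,0.05,-0.158],[0.2,0.05,0,0.05,-0.158],[0.2,0,0,0,-0.158],[0.2,0,0,0,-0.158],[0.2,0,0,0,-0.158]]]}}

```text
t: 16.12
eef_pos: [580.6, 73.0, 457.7]
tcp_rot: [-3.051, 0.547, 0.979]
ft_force: [0.3, 0.4, 0.3]
opening: 0.802
```

```bash
python3 st.py
```

```text
[ 0.169  0.528  0.929 -0.374  2.114  0.662] [-0.246  0.282 -0.432  0.476  0.639  1.239] [580.6  73.  457.7] [-3.051  0.547  0.979] 16.1167
```

{"fn": "arm_command", "kwargs": {"deltas": [[[0.2,0,0,0,-0.158],[0.2,0,0,0,-0.158],[0.2,0,0,0,-0.158],[0.2,0.1,0,0.1,-0.158],[0.2,0.2,0,0.2,-0.158],[0.2,0.2,0,0.3,-0.158],[0.2,0.2,0,0.3,-0.1]]]}}

```text
t: 16.7
eef_pos: [640.6, 75.3, 516.8]
tcp_rot: [-3.04, 0.565, 0.228]
ft_force: [0.7, -0.6, 1.9]
opening: 0.801
```

```bash
python3 st.py
```

```text
[ 0.019  0.794  0.287 -0.022  2.634  1.376] [-0.073  0.752 -1.97   0.316  1.226  0.512] [640.6  75.3 516.8] [-3.04   0.565  0.228] 16.7
```

{"fn": "arm_command", "kwargs": {"deltas": [[[0.2,0.9,0,0.6,0],[0.2,0.9,0,0.6,0],[0.2,0.9,0,0.6,0],[0.2,0.9,0,0.6,0],[0.2,0.9,0,0.6,0],[0.2,0.9,0,0.6,0]]]}}

```text
t: 17.2
eef_pos: [610.3, 59.1, 568.2]
tcp_rot: [-2.989, 0.689, 0.244]
ft_force: [0.9, 0.7, 0.3]
opening: 0.799
```

```bash
python3 st.py
```

```text
[-0.007  0.867  0.049 -0.041  2.928  1.338] [-0.046 -0.009 -0.006 -0.025  0.005 -0.06 ] [610.3  59.1 568.2] [-2.989  0.689  0.244] 17.2
```

{"fn": "arm_command", "kwargs": {"deltas": [[[0.2,0.2,0.02,-0.35,0],[0.2,0.2,0.02,-0.35,0],[0.2,0.25,0,-0.3,0],[0.2,0.25,0,-0.3,0],[0.2,0.25,0,-0.3,0],[0.2,0.25,0,-0.3,0],[0.2,0.9,0,0,0],[0.2,0.9,0,0,0],[0.2,0.9,0,0.2,0],[0.2,0.9,0,0.2,0]]]}}

```text
t: 18.03
eef_pos: [753.1, 53.4, 326.1]
tcp_rot: [-3.0, 0.628, 0.234]
ft_force: [0.5, 0.4, -0.7]
opening: 0.8
```

```bash
python3 st.py
```

```text
[-0.014  1.133  0.048 -0.011  2.602  1.361] [-0.031  0.033 -0.017  0.007 -0.2   -0.022] [753.1  53.4 326.1] [-3.     0.628  0.234] 18.0333
```

{"fn": "arm_command", "kwargs": {"deltas": [[[0.2,0.95,0.05,0.3,0],[0.2,0.95,0.05,0.3,0],[0.2,0.95,0.05,0.3,0],[0.2,0.95,0.05,0.3,0],[0.2,0.95,0.05,0.3,0],[0.2,0.95,0.05,0.3,0]]]}}

```text
t: 18.53
eef_pos: [777.9, 54.4, 316.0]
tcp_rot: [-3.02, 0.515, 0.216]
ft_force: [0.6, -0.1, -0.1]
opening: 0.799
```

```bash
python3 st.py
```

```text
[-0.017  1.124  0.048  0.008  2.497  1.376] [-0.004 -0.01   0.002  0.035 -0.226  0.026] [777.9  54.4 316. ] [-3.02   0.515  0.216] 18.5333
```

{"fn": "arm_command", "kwargs": {"deltas": [[[0.2,0.95,0.05,0.3,0],[0.2,0.95,0.05,0.3,0],[0.2,0.95,0.05,0.3,0],[0.2,0.95,0.05,0.3,0],[0.2,0.95,0.05,0.3,0],[0.2,0.95,0.05,0.3,0],[0.2,0.95,0.05,0.3,0],[0.2,0.95,0.05,0.3,0],[0.2,0.95,0.05,0.3,0],[0.2,0.95,0.05,0.3,0],[0.2,0.95,0.05,0.4,0],[0.2,0.95,0.05,0.4,0]]]}}

```text
t: 19.53
eef_pos: [840.9, 58.2, 297.3]
tcp_rot: [-3.054, 0.268, 0.188]
ft_force: [0.6, -0.2, 0.1]
opening: 0.799
```

```bash
python3 st.py
```

```text
[-0.02   1.114  0.048  0.041  2.259  1.396] [-0.004 -0.046 -0.004  0.031 -0.217  0.018] [840.9  58.2 297.3] [-3.054  0.268  0.188] 19.5333
```

{"fn": "arm_command", "kwargs": {"deltas": [[[0.2,0.75,0.05,0.65,0],[0.2,0.75,0.05,0.65,0],[0.2,0.75,0.05,0.65,0],[0.2,0.75,0.05,0.65,0],[0.2,0.75,0.05,0.65,0],[0.2,0.75,0.05,0.65,0],[0.2,0.75,0.05,0.65,0],[0.2,0.75,0.05,0.65,0],[0.2,0.75,0.05,0.65,0],[0.2,0.75,0.05,0.65,0],[0.2,0.75,0.05,0.65,0],[0.2,0.75,0.05,0.65,0]]]}}

```text
t: 20.53
eef_pos: [847.8, 64.4, 428.3]
tcp_rot: [-3.079, -0.005, 0.168]
ft_force: [0.6, -0.7, 0.5]
opening: 0.802
```

```bash
python3 st.py
```

```text
[-0.023  0.953  0.048  0.074  2.145  1.42 ] [-0.005 -0.12  -0.001  0.032 -0.164  0.022] [847.8  64.4 428.3] [-3.079 -0.005  0.168] 20.5333
```

{"fn": "arm_command", "kwargs": {"deltas": [[[0.2,0.7,0.05,0.7,0],[0.2,0.7,0.05,0.7,0],[0.2,0.7,0.05,0.7,0],[0.2,0.7,0.05,0.7,0],[0.2,0.7,0.05,0.7,0],[0.2,0.7,0.05,0.7,0],[0.2,0.7,0.05,0.7,0],[0.2,0.7,0.05,0.7,0],[0.2,0.7,0.05,0.75,0],[0.2,0.7,0.05,0.75,0],[0.2,0.7,0.05,0.75,0],[0.2,0.7,0.05,0.75,0]]]}}

```text
t: 21.53
eef_pos: [861.4, 71.1, 541.9]
tcp_rot: [-3.097, -0.299, 0.152]
ft_force: [-0.1, 0.5, -1.6]
opening: 0.801
```

{"fn": "arm_command", "kwargs": {"deltas": [[[0.2,0.7,0.05,0.8,0],[0.2,0.7,0.05,0.8,0],[0.2,0.7,0.05,0.8,0],[0.2,0.7,0.05,0.8,0],[0.2,0.7,0.05,0.8,0],[0.2,0.7,0.05,0.8,0],[0.2,0.7,0.05,0.8,0],[0.2,0.7,0.05,0.8,0],[0.2,0.7,0.05,0.8,0],[0.2,0.7,0.05,0.8,0],[0.2,0.7,0.05,0.8,0],[0.2,0.7,0.05,0.8,0]]]}}

```text
t: 22.53
eef_pos: [887.4, 77.0, 646.4]
tcp_rot: [-3.108, -0.612, 0.138]
ft_force: [-0.0, 0.6, 0.4]
opening: 0.8
```

```bash
python3 st.py
```

```text
[-0.03   0.744  0.048  0.132  1.747  1.455] [-0.001 -0.058  0.003  0.023 -0.262  0.012] [887.4  77.  646.4] [-3.108 -0.612  0.138] 22.5333
```

{"fn": "arm_command", "kwargs": {"deltas": [[[0.2,0.65,0.05,0.85,0],[0.2,0.65,0.05,0.85,0],[0.2,0.65,0.05,0.85,0],[0.2,0.65,0.05,0.85,0],[0.2,0.65,0.05,0.85,0],[0.2,0.65,0.05,0.85,0],[0.2,0.65,0.05,0.85,0],[0.2,0.65,0.05,0.85,0],[0.2,0.65,0.05,0.85,0],[0.2,0.65,0.05,0.85,0],[0.2,0.65,0.05,0.85,0],[0.2,0.65,0.05,0.85,0]]]}}

```text
t: 23.53
eef_pos: [910.0, 82.5, 755.9]
tcp_rot: [-3.113, -0.934, 0.124]
ft_force: [0.5, -0.2, 0.4]
opening: 0.8
```

```bash
python3 st.py;  python3 - <<'E'
from sim import *
sim([(800,77,560),(660,60,380),(560,30,200),(520,20,100),(560,50,40)],[40,65,65,65,40],[8,8,8,4,4])
E
```

```text
[-0.031  0.681  0.048  0.153  1.488  1.465] [-0.    -0.04   0.     0.019 -0.281  0.007] [910.   82.5 755.9] [-3.113 -0.934  0.124] 23.5333
[896.  82. 731.] 13 0.0 [-0.06  0.55  0.39  0.24  1.3   1.36] maxd 0.34
[883.  81. 707.] 17 0.0 [-0.08  0.49  0.57  0.32  1.21  1.24] maxd 0.18
[869.  80. 682.] 21 0.0 [-0.11  0.44  0.7   0.41  1.15  1.12] maxd 0.14
[855.  80. 658.] 25 0.0 [-0.13  0.41  0.81  0.5   1.11  1.  ] maxd 0.12
[841.  79. 633.] 28 0.0 [-0.16  0.39  0.91  0.58  1.1   0.87] maxd 0.13
[828.  78. 609.] 32 0.0 [-0.18  0.38  0.99  0.66  1.09  0.75] maxd 0.13
[814.  78. 584.] 36 0.0 [-0.21  0.37  1.07  0.73  1.1   0.62] maxd 0.12
[800.  77. 560.] 40 0.0 [-0.23  0.36  1.13  0.8   1.12  0.5 ] maxd 0.12
[782.  75. 538.] 43 0.0 [-0.25  0.35  1.2   0.84  1.13  0.4 ] maxd 0.11
[765.  73. 515.] 46 0.0 [-0.27  0.34  1.27  0.89  1.15  0.29] maxd 0.1
[748.  71. 492.] 49 0.0 [-0.29  0.34  1.33  0.92  1.18  0.19] maxd 0.1
[730.  68. 470.] 52 0.0 [-0.31  0.34  1.38  0.95  1.2   0.1 ] maxd 0.1
[712.  66. 448.] 56 0.0 [-0.33  0.34  1.44  0.97  1.23  0.01] maxd 0.09
[695.  64. 425.] 59 0.0 [-0.
[... 639 characters left out ...]
 0.0 [-0.5   0.45  1.94  1.07  1.16 -0.71] maxd 0.07
[560.  30. 200.] 65 0.0 [-0.52  0.47  1.99  1.08  1.14 -0.78] maxd 0.07
[550.  28. 175.] 65 0.0 [-0.53  0.5   2.03  1.1   1.11 -0.86] maxd 0.08
[540.  25. 150.] 65 0.0 [-0.55  0.54  2.07  1.13  1.09 -0.94] maxd 0.08
[530.  22. 125.] 65 0.0 [-0.56  0.58  2.1   1.15  1.06 -1.02] maxd 0.08
[520.  20. 100.] 65 0.0 [-0.58  0.63  2.13  1.18  1.04 -1.11] maxd 0.08
[530.  28.  85.] 59 0.0 [-0.56  0.65  2.19  1.34  0.97 -1.17] maxd 0.16
[540.  35.  70.] 52 0.0 [-0.53  0.67  2.24  1.53  0.92 -1.26] maxd 0.19
[550.  42.  55.] 46 0.0 [-0.49  0.71  2.28  1.74  0.9  -1.36] maxd 0.21
[560.  50.  40.] 40 0.0 [-0.43  0.74  2.32  1.96  0.9  -1.46] maxd 0.22
```

```bash
python3 - <<'E'
from sim import *
sim([(780,120,620),(560,120,300),(520,100,150),(520,75,80)],[35,50,50,8],[7,11,5,7])
E
```

```text
[891.  88. 737.] 13 0.0 [-0.05  0.54  0.38  0.22  1.3   1.37] maxd 0.34
[873.  93. 717.] 17 0.0 [-0.06  0.47  0.56  0.3   1.22  1.27] maxd 0.18
[854.  99. 698.] 20 0.0 [-0.08  0.42  0.7   0.38  1.16  1.17] maxd 0.14
[836. 104. 678.] 24 0.0 [-0.09  0.38  0.81  0.45  1.12  1.06] maxd 0.11
[817. 109. 659.] 28 0.0 [-0.11  0.35  0.91  0.53  1.1   0.95] maxd 0.11
[799. 115. 639.] 31 0.0 [-0.13  0.32  1.    0.6   1.09  0.84] maxd 0.11
[780. 120. 620.] 35 0.0 [-0.14  0.3   1.08  0.67  1.09  0.73] maxd 0.11
[760. 120. 591.] 36 0.0 [-0.15  0.27  1.2   0.72  1.05  0.64] maxd 0.12
[740. 120. 562.] 38 0.0 [-0.17  0.24  1.3   0.77  1.01  0.55] maxd 0.11
[720. 120. 533.] 39 0.0 [-0.18  0.22  1.4   0.82  0.98  0.45] maxd 0.1
[700. 120. 504.] 40 0.0 [-0.19  0.2   1.5   0.87  0.96  0.35] maxd 0.1
[680. 120. 475.] 42 0.0 [-0.21  0.19  1.59  0.93  0.94  0.25] maxd 0.1
[660. 120. 445.] 43 0.0 [-0.22  0.18  1.67  0.98  0.93  0.14] maxd 0.11
[640. 120. 416.] 45 0.0 [-0.24  0.17  1.76  1.03  0.92  0.03] maxd 0.11
[620. 120. 387.] 46 0.0 [-0.26  0.18  1.84  1.09  0.91 -0.08] maxd 0.11
[600. 120. 358.] 47 0.0
[... 354 characters left out ...]
50 0.0 [-0.36  0.34  2.22  1.43  0.87 -0.8 ] maxd 0.13
[528. 104. 180.] 50 0.0 [-0.38  0.4   2.26  1.5   0.87 -0.94] maxd 0.14
[520. 100. 150.] 50 0.0 [-0.4   0.46  2.31  1.58  0.87 -1.08] maxd 0.14
[520.  96. 140.] 44 0.0 [-0.38  0.47  2.36  1.75  0.84 -1.17] maxd 0.18
[520.  93. 130.] 38 0.0 [-0.36  0.49  2.41  1.95  0.83 -1.28] maxd 0.19
[520.  89. 120.] 32 0.0 [-0.32  0.52  2.46  2.15  0.84 -1.38] maxd 0.21
[520.  86. 110.] 26 0.0 [-0.28  0.55  2.5   2.36  0.87 -1.47] maxd 0.21
[520.  82. 100.] 20 0.0 [-0.22  0.58  2.54  2.56  0.92 -1.53] maxd 0.2
[520.  79.  90.] 14 0.0 [-0.16  0.62  2.56  2.75  0.97 -1.57] maxd 0.19
[520.  75.  80.] 8 0.0 [-0.08  0.66  2.57  2.93  1.02 -1.57] maxd 0.18
```

{"fn": "arm_command", "kwargs": {"deltas": [[[0.2,-0.18,0.06,-0.2,0.083],[0.2,-0.18,0.06,-0.2,0.083],[0.2,-0.18,0.06,-0.2,0.083],[0.2,-0.18,0.06,-0.2,0.083],[0.2,-0.18,0.06,-0.2,0.083],[0.2,-0.18,0.06,-0.2,0.083],[0.2,-0.18,0.06,-0.2,0.083],[0.2,-0.2,0,-0.3,0.03],[0.2,-0.2,0,-0.3,0.03],[0.2,-0.2,0,-0.3,0.03],[0.2,-0.2,0,-0.3,0.03],[0.2,-0.2,0,-0.3,0.03]]]}}

```text
t: 24.53
eef_pos: [694.9, 120.7, 484.5]
tcp_rot: [-3.134, -0.959, 0.671]
ft_force: [0.1, -0.8, 0.7]
opening: 0.8
```

```bash
python3 st.py
```

```text
[-0.19   0.187  1.574  0.932  0.893  0.277] [-0.18  -0.186  1.18   0.767 -0.266 -1.357] [694.9 120.7 484.5] [-3.134 -0.959  0.671] 24.5333
```

{"fn": "arm_command", "kwargs": {"deltas": [[[0.2,-0.22,0,-0.3,0.04],[0.2,-0.22,0,-0.3,0.04],[0.2,-0.22,0,-0.3,0.04],[0.2,-0.22,0,-0.3,0.04],[0.2,-0.22,0,-0.3,0.04],[0.2,-0.22,0,-0.3,0.04],[0.2,-0.1,-0.04,-0.3,0],[0.2,-0.1,-0.04,-0.3,0],[0.2,-0.1,-0.04,-0.3,0],[0.2,-0.1,-0.04,-0.3,0],[0.2,-0.05,-0.04,-0.2,0]]]}}

```text
t: 25.45
eef_pos: [504.9, 98.1, 153.1]
tcp_rot: [3.117, -0.955, 0.882]
ft_force: [1.0, -0.4, -0.1]
opening: 0.801
```

```bash
python3 st.py;python3 look.py scene 130 80 340 260 3.5 q1.png
```

```text
[-0.419  0.451  2.355  1.619  0.896 -1.173] [-0.199  0.578  0.307  0.547  0.077 -1.151] [504.9  98.1 153.1] [ 3.117 -0.955  0.882] 25.45
25.5 [504.2  97.7 150.5] [ 3.122 -0.953  0.877] [ 0.7 -0.7 -2. ] [-0.45  0.42  0.01] 0.803
```

View pics/q1.png

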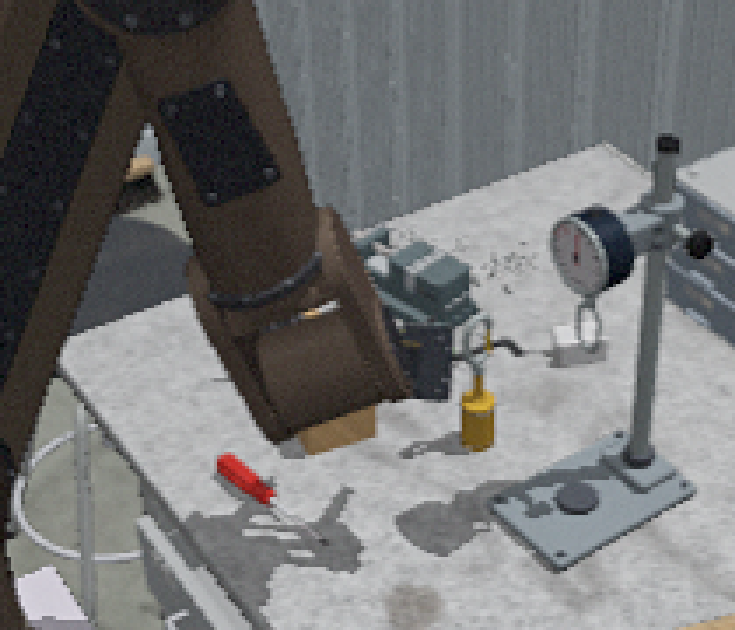

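{"fn": "arm_command", "kwargs": {"deltas": [[[0.2,0,-0.03,-0.1,-0.15],[0.2,0,-0.03,-0.1,-0.15],[0.2,0,-0.03,-0.1,-0.15],[0.2,0,-0.03,-0.1,-0.15],[0.2,0,-0.03,-0.1,-0.15],[0.2,0,-0.03,-0.1,-0.15],[0.2,0,-0.03,0,-0.05]]]}}

```text
t: 26.08
eef_pos: [509.8, 78.9, 103.3]
tcp_rot: [3.132, -0.962, 0.23]
ft_force: [0.3, -0.4, -0.8]
opening: 0.802
```

```bash
python3 st.py;python3 look.py scene 180 110 340 250 5 q2.png; python3 look.py top 180 120 300 220 6 q3.png
```

```text
[-0.144  0.605  2.592  2.792  1.014 -1.601] [ 0.247 -0.029  0.027  0.644  0.03   0.059] [509.8  78.9 103.3] [ 3.132 -0.962  0.23 ] 26.0833
26.13 [509.8  79.3 103.8] [ 3.133 -0.962  0.23 ] [-0.8 -0.8  0.4] [-0.15  0.57 -0.01] 0.801
26.18 [510.1  80.  104.2] [ 3.132 -0.963  0.237] [ 0.1  0.6 -0.2] [-0.13  0.6  -0.  ] 0.802
```

View pics/q2.png

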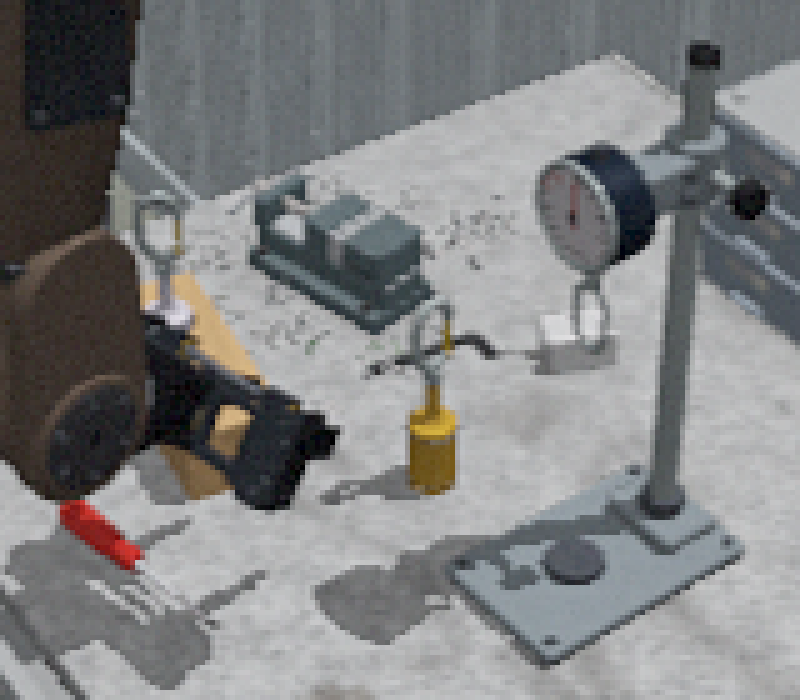

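View pics/q3.png

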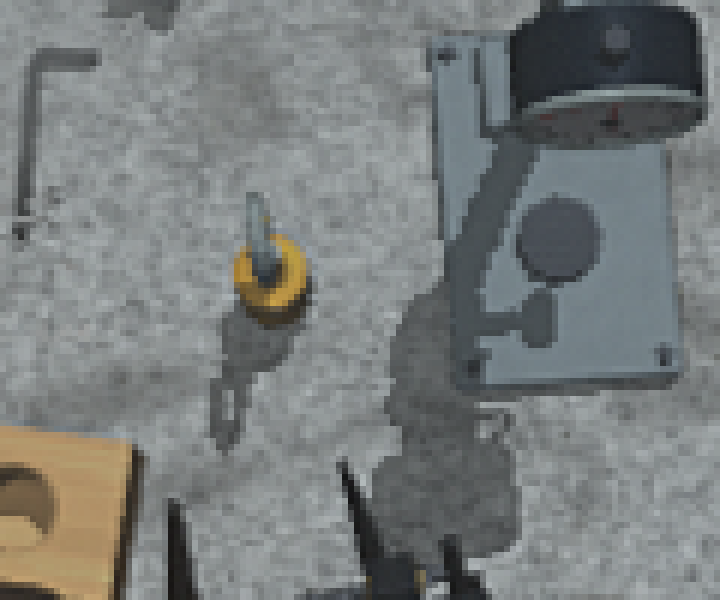

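```bash
python3 - <<'E'
from h import *
np.set_printoptions(precision=1,suppress=True)
t=cam('top');s=cam('scene');st=env.state();p=st['eef_pos'];print(p,st['tcp_rot'])
for c,n in((t,'top'),(s,'scene')):
    h=cv2.cvtColor(c['frame'],cv2.COLOR_RGB2HSV);m=cv2.inRange(h,(18,120,60),(34,255,255))
    k,l,q,ce=cv2.connectedComponentsWithStats(m)
    for i in range(1,k):
        if q[i,4]>30 and 200<q[i,0]<330 and 130<q[i,1]<230:
            print(n,q[i],ce[i]);pts=np.argwhere(l==i)[:,::-1]
            if n=='top':
                (cx,cy),r=cv2.minEnclosingCircle(pts.astype(np.float32));print((cx,cy),r)
                bright=pts[[h[y,x,2]>150 for x,y in pts]];(bx,by),br=cv2.minEnclosingCircle(bright.astype(np.float32));print('bright',bx,by,br,onz(t,bx,by,60),onz(t,cx,cy,60),onz(t,cx,cy,40))
            else:
                x0,y0,w,hh=q[i][:4];print('scene bottom ctr',onz(s,x0+w/2-.5,y0+hh-.5,0))
                print('axis mid',onz(s,*ce[i],35))
print('tcp proj',proj(t,p),proj(s,p))
P=lambda v:(proj(t,v)-[180,120]+.5)*6
for z in (108,135,150,171): print(z,P((613,75,z)))
E
```

```text
[510.6  79.2 104.6] [ 3.1 -1.   0.2]
top [219 159  12  12  72] [225.  165.8]
(224.69512939453125, 164.84146118164062) 5.985528945922852
bright 224.61111450195312 164.69444274902344 5.861472129821777 [610.1  74.3  60. ] [609.7  74.   60. ] [613.7  75.2  40. ]
scene [262 187   9  22 146] [265.9 199. ]
scene bottom ctr [600.6  61.7   0. ]
axis mid [608.3  73.6  35. ]
tcp proj [222. 196.] [242.6 193.1]
108 [263.1 245.7]
135 [259.5 233.7]
150 [257.4 226.8]
171 [254.3 216.9]
```

```bash
python3 - <<'E'
from sim import *
sim([(550,60,40),(629,79,24)],[13.5,13.5],[3,3])
E
```

```text
[524.  73.  83.] 13 0.0 [-0.17  0.68  2.57  2.77  1.06 -1.63] maxd 0.07
[537.  66.  62.] 13 0.0 [-0.19  0.74  2.55  2.76  1.1  -1.65] maxd 0.07
[550.  60.  40.] 14 0.0 [-0.2   0.8   2.52  2.75  1.13 -1.66] maxd 0.06
[576.  66.  35.] 14 0.0 [-0.17  0.8   2.45  2.76  1.06 -1.63] maxd 0.07
[603.  73.  29.] 14 0.0 [-0.14  0.8   2.39  2.78  1.   -1.6 ] maxd 0.07
[629.  79.  24.] 14 0.0 [-0.11  0.8   2.32  2.79  0.95 -1.57] maxd 0.07
```

Fine. Move behind the weight, low, first.

{"fn": "arm_command", "kwargs": {"deltas": [[[0.2,0.12,-0.07,-0.25,0],[0.2,0.13,-0.07,-0.25,0],[0.2,0.12,-0.05,-0.2,0],[0.2,0,0,0,0]]]}}

```text
t: 26.62
eef_pos: [552.3, 58.9, 37.8]
tcp_rot: [3.129, -0.978, 0.246]
ft_force: [0.6, 0.2, -0.3]
opening: 0.795
```

```bash
python3 st.py;python3 look.py scene 200 150 300 230 7 q4.png; python3 look.py top 190 130 270 210 7 q5.png
```

```text
[-0.2    0.82   2.514  2.753  1.155 -1.667] [-0.014 -0.061  0.046 -0.038 -0.02   0.024] [552.3  58.9  37.8] [ 3.129 -0.978  0.246] 26.6167
26.67 [551.   59.4  39. ] [ 3.13  -0.978  0.245] [-0.3 -0.1  0.5] [-0.12  0.6   0.02] 0.801
26.72 [550.1  59.9  39.9] [ 3.129 -0.977  0.245] [ 0.3  0.3 -0.1] [-0.18  0.55 -0.06] 0.798
```

View pics/q4.png

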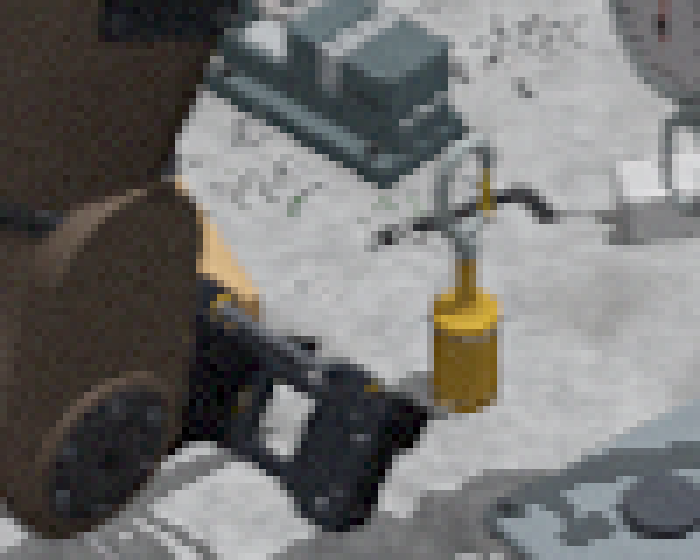

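View pics/q5.png

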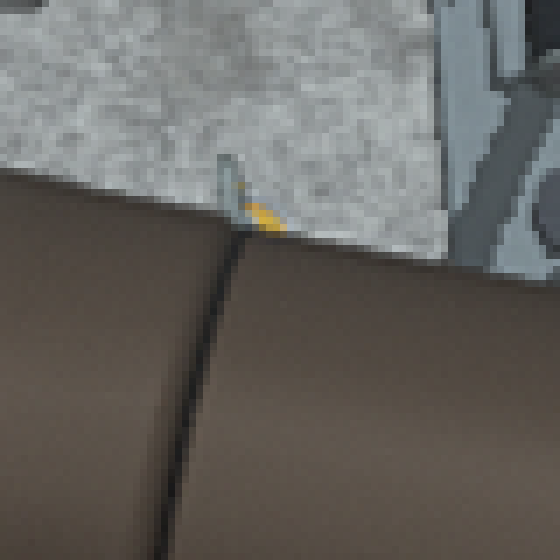

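{"fn": "arm_command", "kwargs": {"deltas": [[[0.2,0.22,0.05,-0.05,0],[0.2,0.22,0.05,-0.05,0],[0.2,0.2,0.05,-0.04,0],[0.2,0.1,0.03,-0.02,0],[0.2,0,0,0,0]]]}}

```text
t: 27.13
eef_pos: [623.7, 79.0, 32.1]
tcp_rot: [3.133, -0.98, 0.243]
ft_force: [-0.8, -0.1, 0.1]
opening: 0.796
```

```bash
python3 st.py;python3 look.py scene 220 150 300 220 8 q6.png
```

```text
[-0.112  0.796  2.333  2.794  0.968 -1.571] [ 0.001 -0.051  0.034 -0.016 -0.     0.005] [623.7  79.   32.1] [ 3.133 -0.98   0.243] 27.1333
27.18 [622.8  78.9  32.2] [ 3.133 -0.979  0.243] [-0.2  0.3 -0.4] [-0.12  0.63 -0.06] 0.797
```

View pics/q6.png

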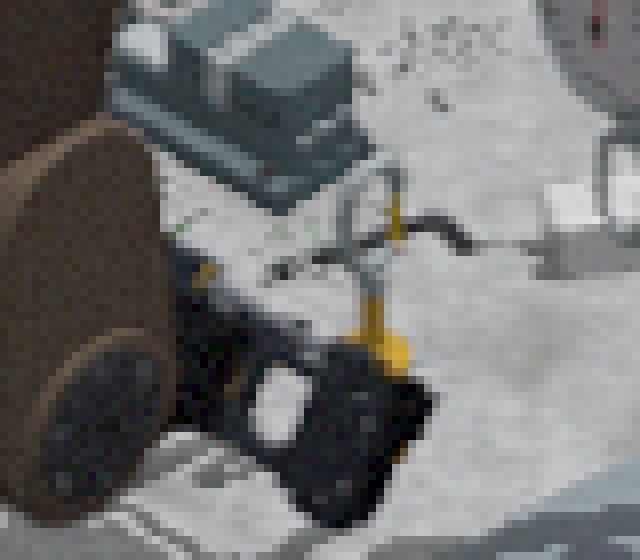

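{"fn": "arm_command", "kwargs": {"deltas": [[[0.2,0.06,0.0,-0.05,0],[0.45,0,-0.01,0,0],[0.5,0,0,0,0],[0.55,0,0,0,0],[0.6,0,0,0,0],[0.65,0,0,0,0]]]}}

```text
t: 27.68
eef_pos: [625.4, 77.2, 29.2]
tcp_rot: [3.135, -0.978, 0.241]
ft_force: [0.0, 0.4, -0.4]
opening: 0.507
```

```bash
python3 look.py scene 220 150 300 220 8 q7.png
```

```text
27.73 [625.4  77.2  29.2] [ 3.135 -0.978  0.242] [ 0.4 -0.2  0.7] [-0.18  0.58 -0.03] 0.464
```

View pics/q7.png

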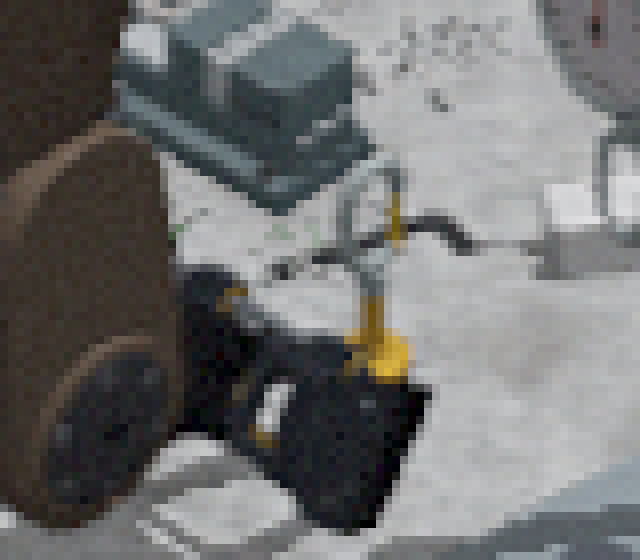

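Close fully on the body.

{"fn": "arm_command", "kwargs": {"deltas": [[[0.8,0,0,0,0],[1,0,0,0,0],[1,0,0,0,0],[1,0,0,0,0]]]}}

```text
t: 28.07
eef_pos: [625.1, 77.5, 29.1]
tcp_rot: [3.135, -0.978, 0.242]
ft_force: [0.0, 0.1, 1.6]
opening: 0.387
```

```bash
python3 look.py scene 220 150 300 220 8 q8.png
```

```text
28.12 [625.1  77.4  29.2] [ 3.135 -0.978  0.242] [ 0.3 -0.2  0.4] [-0.15  0.48  0.1 ] 0.388
```

View pics/q8.png

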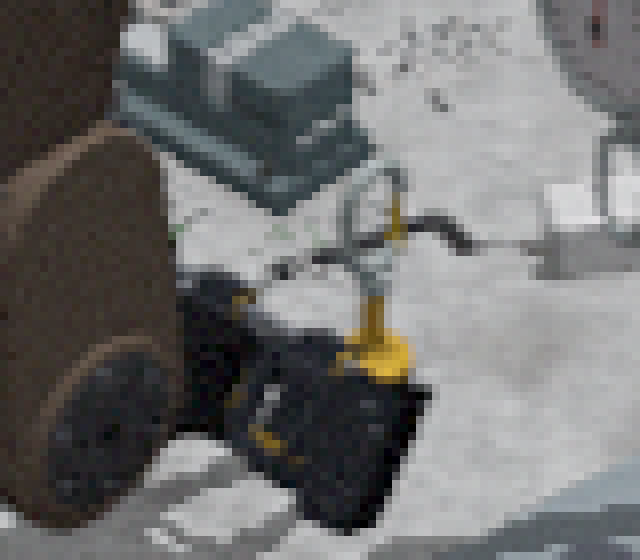

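```bash
python3 - <<'E'
from h import *
np.set_printoptions(precision=1,suppress=True)
t=cam('top');s=cam('scene')
for r in(135,140): print(onz(t,265.1,r,317),onz(t,297.4,r,317))
print('eye',onz(s,297.7,179.1,213.5), onz(s,297.7,178.1,213.5))
h=cv2.cvtColor(s['frame'],cv2.COLOR_RGB2HSV)
E
python3 look.py top 240 90 320 160 8 q9.png; python3 look.py scene 275 135 325 185 12 q10.png
```

```text
[629.4 -36.9 317. ] [ 628.8 -113.5  317. ]
[617.2 -36.7 317. ] [ 616.7 -113.1  317. ]
eye [634.3 -74.3 213.5] [637.6 -69.9 213.5]
28.27 [625.1  77.5  29.2] [ 3.135 -0.978  0.242] [-0.   0.8  0.8] [-0.14  0.44  0.07] 0.387
28.32 [625.1  77.4  29.2] [ 3.135 -0.978  0.242] [-0.7 -0.   0.8] [-0.17  0.49  0.13] 0.387
```

View pics/q9.png

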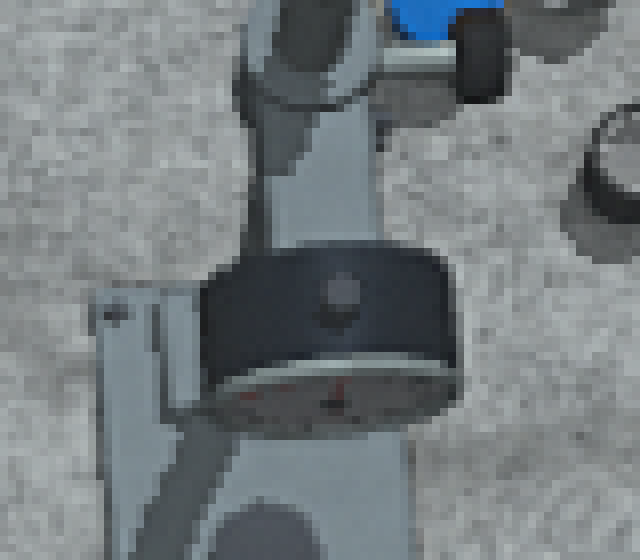

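View pics/q10.png

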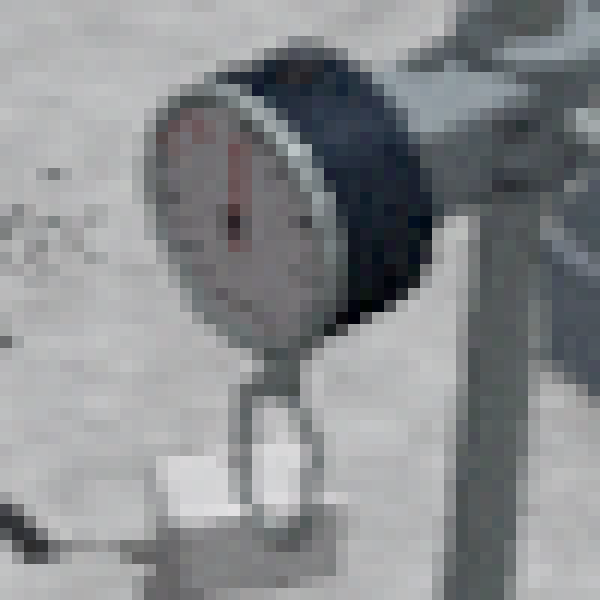

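```bash
python3 - <<'E'
from sim import *
sim([(620,77,115),(600,-70,115),(660,-68,112),(650,-68,75)],[13.9,9,9,9],[3,6,2,2])
E
```

```text
[623.  77.  58.] 14 0.0 [-0.12  0.73  2.34  2.76  0.9  -1.54] maxd 0.08
[622.  77.  86.] 14 0.0 [-0.12  0.65  2.33  2.73  0.83 -1.5 ] maxd 0.07
[620.  77. 115.] 14 0.0 [-0.13  0.58  2.32  2.69  0.76 -1.45] maxd 0.08
[617.  52. 115.] 13 0.0 [-0.18  0.58  2.33  2.64  0.77 -1.44] maxd 0.06
[613.  28. 115.] 12 0.0 [-0.24  0.58  2.34  2.6   0.78 -1.44] maxd 0.06
[610.   4. 115.] 11 0.0 [-0.3   0.57  2.35  2.55  0.79 -1.43] maxd 0.06
[607. -21. 115.] 11 0.0 [-0.36  0.57  2.35  2.5   0.8  -1.42] maxd 0.06
[603. -46. 115.] 10 0.0 [-0.41  0.57  2.35  2.45  0.8  -1.41] maxd 0.06
[600. -70. 115.] 9 0.0 [-0.47  0.57  2.34  2.4   0.8  -1.39] maxd 0.06
[630. -69. 114.] 9 0.0 [-0.43  0.59  2.28  2.4   0.76 -1.35] maxd 0.07
[660. -68. 112.] 9 0.0 [-0.4   0.61  2.21  2.4   0.71 -1.31] maxd 0.07
[655. -68.  94.] 9 0.0 [-0.41  0.65  2.23  2.44  0.76 -1.37] maxd 0.06
[650. -68.  75.] 9 0.0 [-0.41  0.69  2.24  2.47  0.81 -1.42] maxd 0.05
```

{"fn": "arm_command", "kwargs": {"deltas": [[[1,0,0,0.05,0],[1,0,0,0.12,0],[1,0,0,0.2,0],[1,-0.05,0,0.25,0],[1,-0.1,0,0.2,0],[1,-0.1,-0.05,0.05,0]]]}}

```text
t: 28.82
eef_pos: [595.9, 72.1, 112.5]
tcp_rot: [3.14, -0.959, 0.236]
ft_force: [0.1, -0.2, -5.1]
opening: 0.386
```

```bash
python3 look.py scene 220 110 300 220 5 r1.png
```

```text
28.87 [594.   71.4 111.9] [ 3.141 -0.957  0.235] [-2.4  1.1 -4.2] [-0.33  1.32  0.1 ] 0.386
```

View pics/r1.png

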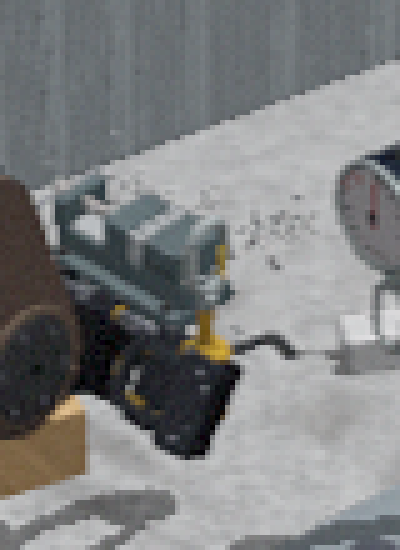

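{"fn": "arm_command", "kwargs": {"deltas": [[[1,0,-0.08,0,0],[1,0,-0.15,0,-0.02],[1,0,-0.18,0,-0.02],[1,0,-0.2,0,-0.02],[1,0,-0.2,0,-0.02],[1,0,-0.2,0,-0.02],[1,0,-0.2,0,0],[1,0,-0.13,0,0],[1,0,-0.05,0,0],[1,0,0,0,0]]]}}

```text
t: 29.7
eef_pos: [586.4, -75.5, 100.6]
tcp_rot: [-3.128, -0.937, 0.139]
ft_force: [-0.8, 0.4, -4.9]
opening: 0.385
```

```bash
python3 look.py scene 240 120 340 220 6 r2.png;python3 look.py top 230 100 320 200 6 r3.png
```

```text
29.75 [586.3 -74.8 100.6] [-3.128 -0.936  0.14 ] [ 0.8  0.2 -5.5] [-0.28  1.39 -0.03] 0.388
29.8 [586.3 -74.1 100.9] [-3.128 -0.937  0.141] [-0.5  1.2 -5.5] [-0.19  1.38  0.02] 0.385
```

View pics/r2.png

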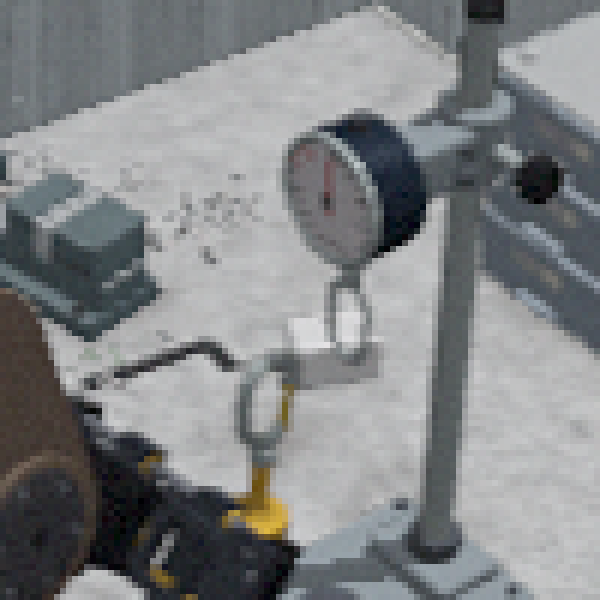

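View pics/r3.png

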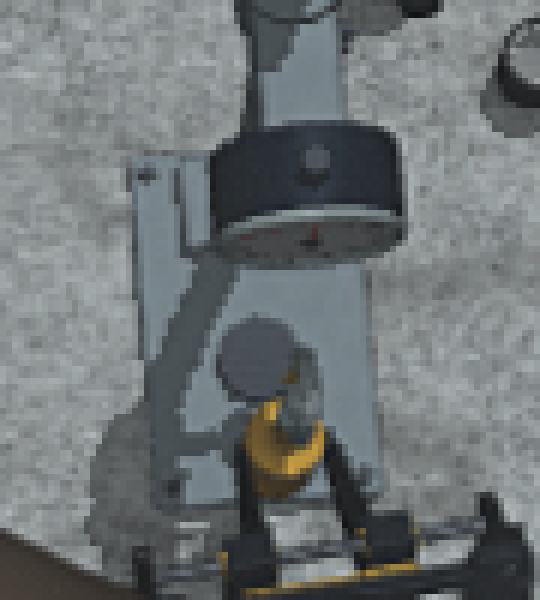

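```bash
cat > wp.py <<'E'
from h import *
from fk import rpy,Ro
np.set_printoptions(precision=1,suppress=True)
R0=rpy([3.135,-.978,.242]);p0=np.array([625.1,77.4,29.2]);W0=np.array([609.5,74,0]);Rw0=Ro.from_euler('z',np.radians(7.5))
rel=R0.inv().apply(W0-p0);Rrel=R0.inv()*Rw0
def weight(st,corr=np.zeros(3)):
    R=rpy(st['tcp_rot']);o=st['eef_pos']+R.apply(rel)+corr;return o,R*Rrel
PT=dict(top=(0,0,171.5),spine=(-21.5,0,146),nose=(19,0,150),gtip=(13,0,144.5),ghinge=(13,0,118),mouth=(13,0,134),seat=(0,0,160),collar=(0,0,108),bodytop=(0,0,60),bF=(19,0,60),bB=(-19,0,60),bL=(0,19,60),bR=(0,-19,60))
EYE=np.array([635.,-73.5,213.5])
def show(tag,boxs,boxt,f=7,corr=np.zeros(3)):
    s=cam('scene');t=cam('top');st=env.state();o,R=weight(st,corr)
    print('t',st['t'],'tcp',st['eef_pos'],st['tcp_rot'].round(3),'F',st['ft_force'])
    e=R.as_euler('ZYX');print('weight',o,'yaw deg',np.degrees(e[0]),'tilt',np.arccos(R.as_matrix()[2,2]).round(3))
    m=o+R.apply(PT['mouth']);print('mouth',m,'eye-mouth in hook',R.inv().apply(EYE-m),'eye in weight',R.inv().apply(EYE-o))
    for c,b,n in((s,boxs,'s'),(t,boxt,'t')):
        im=cv2.resize(c['frame'][b[1]:b[3],b[0]:b[2],::-1],None,fx=f,fy=f,interpolation=0)
        for k,v in PT.items():
            q=(proj(c,o+R.apply(v))-[b[0],b[1]]+.5)*f
            cv2.circle(im,tuple(int(x) for x in q),2,(0,0,255) if k!='mouth' else (255,0,255),-1)
        q=(proj(c,EYE)-[b[0],b[1]]+.5)*f;cv2.circle(im,tuple(int(x) for x in q),2,(0,255,0),-1)
        cv2.imwrite(f'pics/{tag}_{n}.png',im)
E
python3 -c "
from wp import *
show('w1',(265,150,315,215),(255,130,305,190),10)"
```

```text
t 29.9 tcp [586.5 -73.2 101.3] [-3.1 -0.9  0.1] F [-0.4 -0.  -5.6]
weight [569.5 -75.2  72.8] yaw deg 2.7460570836355997 tilt 0.042
mouth [588.  -75.2 206.2] eye-mouth in hook [46.6 -0.4  9.3] eye in weight [ 59.6  -0.4 143.3]
```

View pics/w1_s.png

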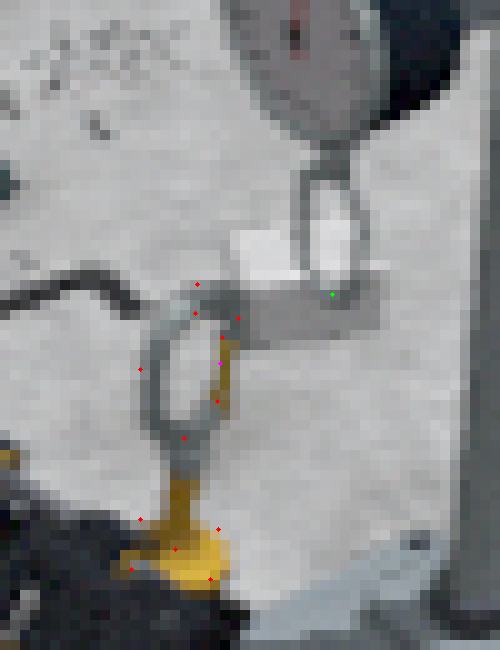

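View pics/w1_t.png

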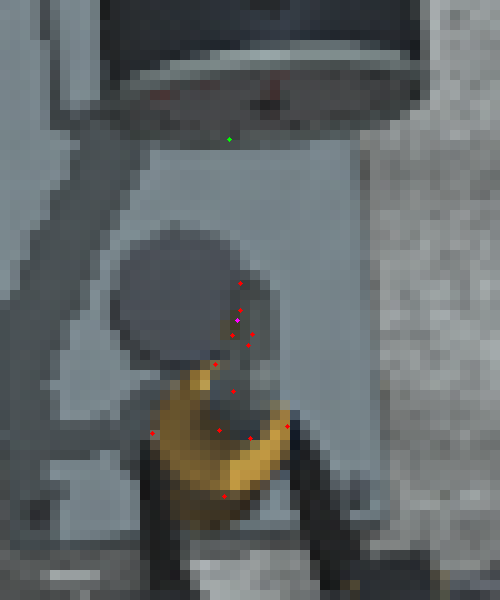

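{"fn": "arm_command", "kwargs": {"deltas": [[[1,0.06,0.0,0.05,0],[1,0.06,0.02,0.06,0],[1,0.05,0.01,0,0],[1,0,0,0,0]]]}}

```text
t: 30.23
eef_pos: [603.5, -66.1, 112.1]
tcp_rot: [-3.127, -0.936, 0.146]
ft_force: [-0.1, 0.0, -4.9]
opening: 0.386
```

```bash
python3 -c "
from wp import *
show('w2',(265,150,315,215),(255,130,305,190),10,np.array([0,-4,0]))"
```

```text
t 30.3333 tcp [602.6 -66.2 111.6] [-3.1 -0.9  0.1] F [-0.3  0.2 -5.4]
weight [585.5 -72.2  83.1] yaw deg 3.008754397558878 tilt 0.045
mouth [604.5 -72.3 216.4] eye-mouth in hook [30.5 -2.8 -1.6] eye in weight [ 43.5  -2.8 132.4]
```

View pics/w2_s.png

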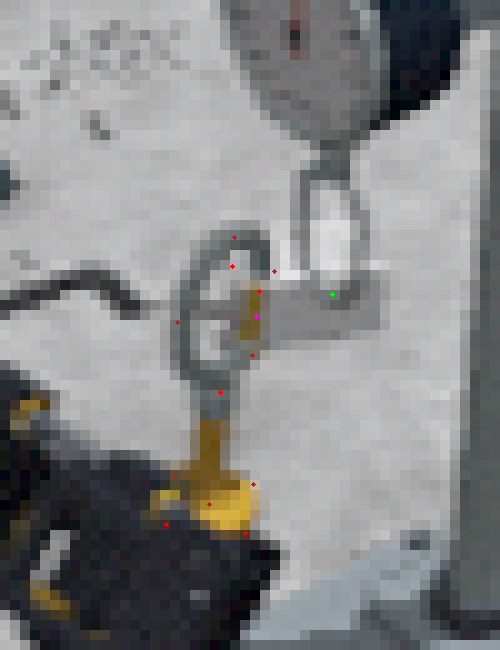

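View pics/w2_t.png

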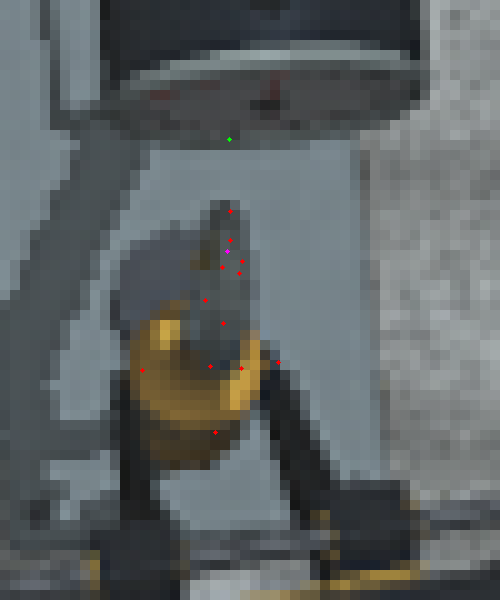

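```bash
python3 - <<'E'
from h import *
np.set_printoptions(precision=1,suppress=True)
t=cam('top');st=env.state();print(st['eef_pos'],st['tcp_rot'])
g=cv2.cvtColor(t['frame'],cv2.COLOR_RGB2GRAY)
for r in range(150,164,2):print(r,g[r,268:286])
for r,z in((151,240),(155,250),(160,240)): print(onz(t,277.3,r,z))
print(onz(t,254.5+26.4,138,317), onz(t,254.5+10,138,317),onz(t,254.5+42.8,138,317))
E
```

```text
[602.5 -66.5 111.5] [-3.1 -0.9  0.1]
150 [133 129 128 128 129 127 131 123  87  76  96 133 127 126 126 125 128 129]
152 [132 131 134 123  99 122 119 100  58  70  70  94 132 126 125 126 128 128]
154 [ 99  88  80  78  79  79  78  68  63  86  77  93 138 129 129 129 128 128]
156 [ 77  80  80  79  80  78  71  61  60  91  93  84 116 134 128 126 127 128]
158 [ 77  77  77  77  78  77  72  78  69  84  89  77  99 132 128 128 129 128]
160 [ 77  77  72  71  75  65  70  89  96  83  86  79 103 133 128 128 129 127]
162 [ 75  98 145 152 139  78  86  71  67  74  76  78 110 135 131 129 129 130]
[608.6 -70.8 240. ]
[595.9 -69.9 250. ]
[585.1 -70.4 240. ]
[621.8 -74.2 317. ] [622.1 -35.4 317. ] [ 621.5 -113.   317. ]
```

{"fn": "arm_command", "kwargs": {"deltas": [[[1,0.02,-0.03,0,0],[1,0.07,-0.03,0,0],[1,0.06,0,0,0],[1,0,0,0,0]]]}}

```text
t: 30.72
eef_pos: [618.1, -73.2, 110.5]
tcp_rot: [-3.124, -0.933, 0.142]
ft_force: [-0.4, -0.9, -5.5]
opening: 0.39
```

```bash
python3 -c "
from wp import *
show('w3',(275,150,325,215),(255,130,305,190),10,np.array([0,-4,0]))"
```

```text
t 30.8167 tcp [617.2 -72.8 110.3] [-3.1 -0.9  0.1] F [-0.2  0.2 -5. ]
weight [600.  -78.7  81.9] yaw deg 2.9685301010725396 tilt 0.048
mouth [619.3 -79.1 215.1] eye-mouth in hook [16.   4.7 -0.9] eye in weight [ 29.    4.7 133.1]
```

View pics/w3_s.png

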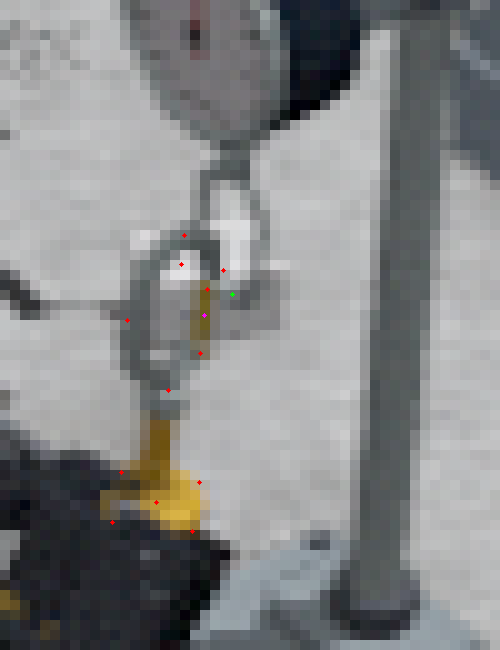

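View pics/w3_t.png

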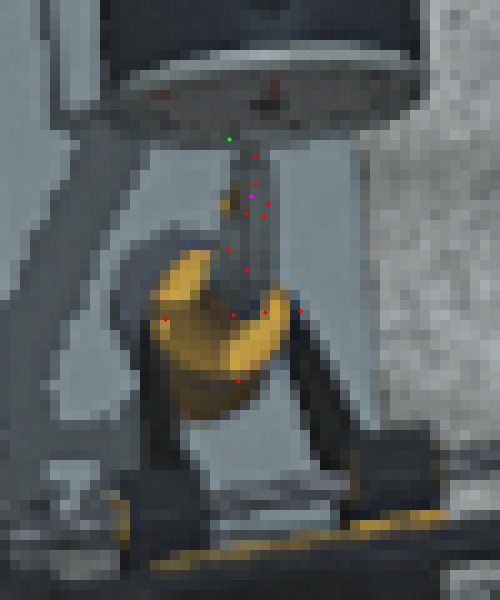

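{"fn": "arm_command", "kwargs": {"deltas": [[[1,0.05,0.01,0,0],[1,0.05,0.0,0,0],[1,0.05,0,0,0],[1,0.0,0,0,0]]]}}

```text
t: 31.15
eef_pos: [632.8, -71.6, 109.7]
tcp_rot: [-3.122, -0.93, 0.141]
ft_force: [-0.7, -1.0, -4.9]
opening: 0.385
```

```bash
python3 -c "
from wp import *
show('w4',(275,140,325,205),(255,130,305,190),10,np.array([0,-3,0]))"
```

```text
t 31.25 tcp [632.1 -71.5 109.6] [-3.1 -0.9  0.1] F [-0.9 -0.4 -4. ]
weight [614.9 -76.4  81.2] yaw deg 2.947907730778252 tilt 0.051
mouth [634.5 -76.8 214.4] eye-mouth in hook [ 0.7  3.2 -0.9] eye in weight [ 13.7   3.2 133.1]
```

View pics/w4_s.png

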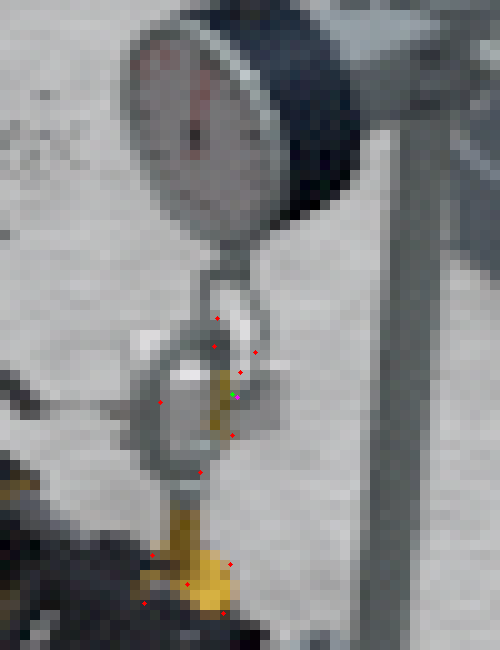

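View pics/w4_t.png

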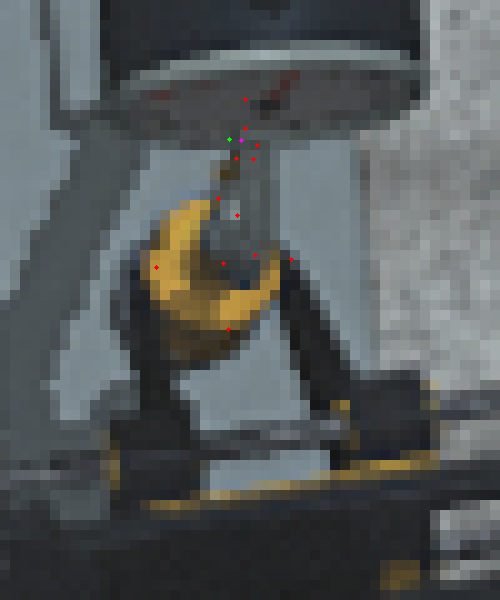

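{"fn": "arm_command", "kwargs": {"deltas": [[[1,0.05,0,0,0],[1,0.05,0,0,0],[1,0.0,0,0,0]]]}}

```text
t: 31.5
eef_pos: [642.5, -71.3, 109.4]
tcp_rot: [-3.121, -0.929, 0.14]
ft_force: [-1.4, -0.1, -5.4]
opening: 0.388
```

```bash
python3 -c "
from wp import *
show('w5',(275,140,325,205),(255,130,305,190),10,np.array([0,-3,0]))
print(env.state()['moment'])"
```

```text
t 31.6 tcp [641.9 -71.3 109.3] [-3.1 -0.9  0.1] F [-0.9 -1.4 -5.8]
weight [624.6 -76.2  80.9] yaw deg 2.9366091681030744 tilt 0.052
mouth [644.4 -76.7 214.1] eye-mouth in hook [-9.2  3.6 -1.1] eye in weight [  3.8   3.6 132.9]
[-0.3  1.4 -0.1]
```

View pics/w5_s.png

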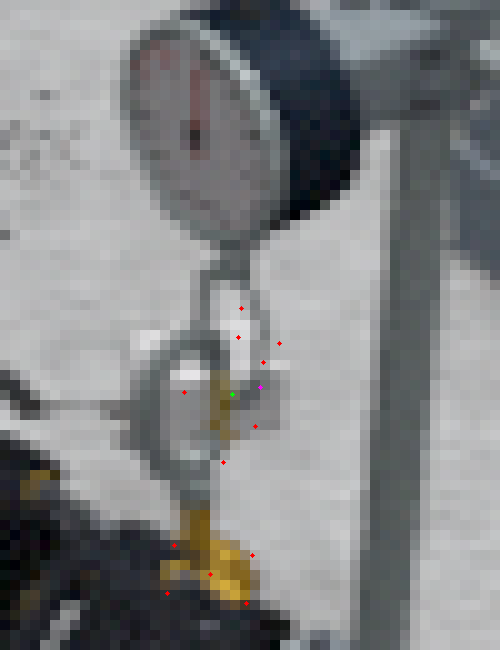

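View pics/w5_t.png

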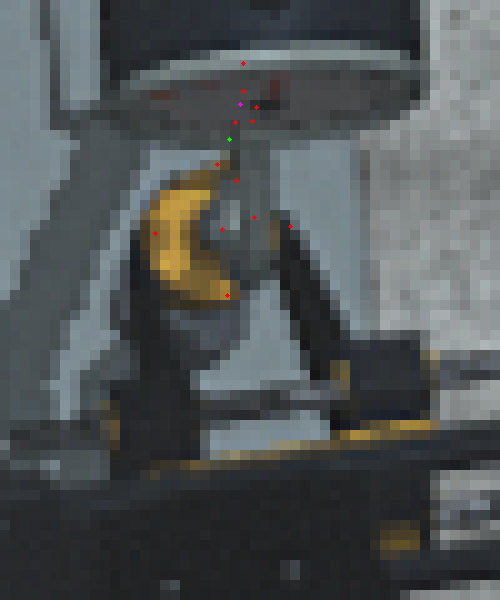

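{"fn": "arm_command", "kwargs": {"deltas": [[[1,0.25,0.01,0,0],[1,0,0,0,0]]]}}

```text
t: 31.77
eef_pos: [667.0, -70.5, 109.1]
tcp_rot: [-3.12, -0.928, 0.138]
ft_force: [-1.4, -0.1, -4.9]
opening: 0.385
```

```bash
python3 -c "
from wp import *
show('w6',(275,140,325,205),(255,130,305,190),10,np.array([0,-3,0]))
print(env.state()['moment'])"
```

```text
t 31.8667 tcp [663.8 -69.7 107.9] [-3.1 -0.9  0.1] F [-0.4 -0.5 -4.5]
weight [646.3 -74.6  79.6] yaw deg 2.930601150435077 tilt 0.057
mouth [666.8 -75.2 212.7] eye-mouth in hook [-31.6   3.3  -1. ] eye in weight [-18.6   3.3 133. ]
[-0.2  1.5 -0. ]
```

View pics/w6_s.png

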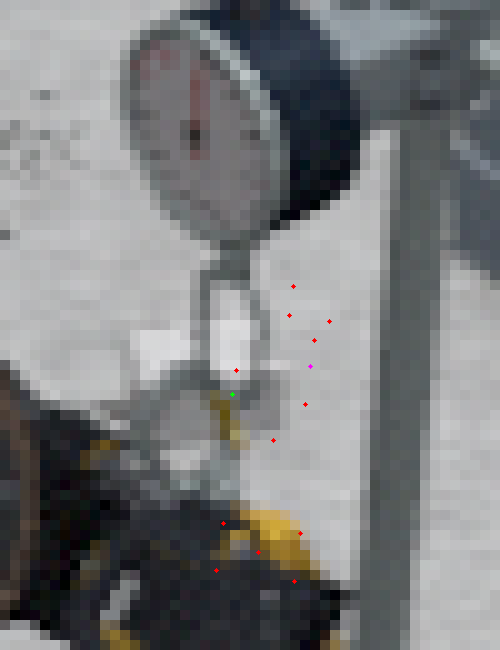

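View pics/w6_t.png

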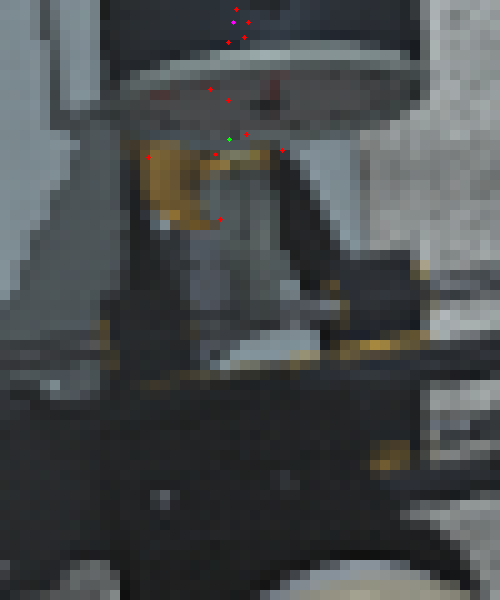

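{"fn": "arm_command", "kwargs": {"deltas": [[[1,-0.15,0,0,0],[1,-0.25,0,0,0],[1,-0.3,0,0,0]]]}}

```text
t: 32.12
eef_pos: [594.9, -69.5, 109.1]
tcp_rot: [-3.122, -0.929, 0.142]
ft_force: [-0.5, -0.2, -6.0]
opening: 0.386
```

```bash
python3 st.py; python3 look.py scene 230 120 330 240 6 x1.png; python3 - <<'E'
from fk import *
from h import env
np.set_printoptions(precision=2,suppress=True)
st=env.state();R=rpy(st['tcp_rot']);z=R.apply([0,0,1]);h0=np.arctan2(z[1],z[0])
for nm,xy,zg in (('b',(530,-80),38),('st',(625,-75),120)):
  for hd in (8,45,60,75,90):
    Rt=Ro.from_euler('z',np.radians(hd)-h0)*R
    zz=Rt.apply([0,0,1])
    for back in (0,70) if nm=='b' else (0,):
      tcp=np.array([*xy,zg])+20*zz-back*np.r_[np.cos(np.radians(hd)),np.sin(np.radians(hd)),0]
      best=min((ik(tcp,Rt,np.array(q0))[::-1] for q0 in ([-.4,.8,2.5,2.3,1,-1.4],[-.5,.8,2.3,1.5,1,-1],)),key=lambda b:b[0])
      print(nm,hd,back,round(best[0],2),best[1])
E
```

```text
[-0.466  0.561  2.328  2.359  0.737 -1.334] [-0.417 -0.159  0.868  0.079  0.582 -0.64 ] [594.9 -69.5 109.1] [-3.122 -0.929  0.142] 32.1167
32.17 [588.9 -68.1 107.7] [-3.117 -0.923  0.139] [-3.9  4.3 -7.7] [-0.08  1.69  0.32] 0.389
b 8 0 0.0 [-0.54  0.8   2.48  2.52  1.03 -1.65]
b 8 70 0.0 [-0.7   0.88  2.64  2.45  1.19 -1.85]
b 45 0 0.0 [-0.71  0.77  2.2   1.52  0.92 -1.34]
b 45 70 0.0 [-0.87  0.77  2.22  1.38  0.94 -1.38]
b 60 0 0.0 [-0.7   0.79  2.06  1.19  1.   -1.21]
b 60 70 0.0 [-0.84  0.79  2.04  1.07  1.05 -1.21]
b 75 0 0.0 [-0.67  0.82  1.92  0.94  1.13 -1.14]
b 75 70 0.0 [-0.78  0.83  1.86  0.84  1.19 -1.13]
b 90 0 0.0 [-0.62  0.85  1.78  0.75  1.27 -1.12]
b 90 70 0.0 [-0.71  0.88  1.68  0.67  1.35 -1.11]
st 8 0 0.0 [-0.41  0.58  2.23  2.39  0.66 -1.27]
st 45 0 0.0 [-0.58  0.65  1.98  1.37  0.92 -0.91]
st 60 0 0.0 [-0.59  0.7   1.84  1.12  1.09 -0.85]
st 75 0 0.0 [-0.57  0.75  1.69  0.92  1.26 -0.85]
st 90 0 0.0 [-0.54  0.8   1.54  0.76  1.44 -0.88]
```

View pics/x1.png

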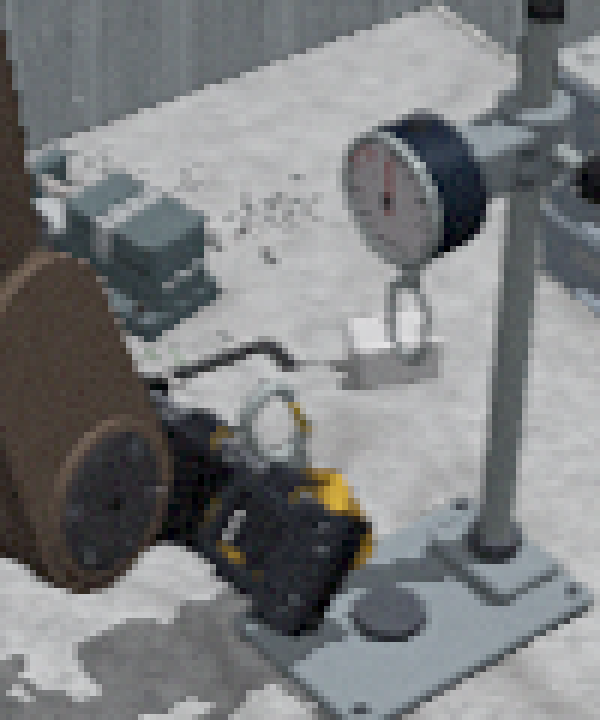

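```bash
python3 - <<'E'
from h import *
s=cam('scene');st=env.state();print(st['eef_pos'],st['t'])
b=np.array([575,-77,180.])
im=s['frame'][165:225,265:300]
h=cv2.cvtColor(s['frame'],cv2.COLOR_RGB2HSV);m=cv2.inRange(h,(16,100,60),(34,255,255))
ys,xs=np.nonzero(m[170:235,260:300]);print(sorted(zip(ys+170,xs+260)))
for T in(.2,.3,.4,.5,.6,.7):
    d=np.array([-np.sin(T),0,np.cos(T)])
    print(T,(proj(s,b+26.5*d)-proj(s,b)).round(2),'100mm',(proj(s,b+78*d)-proj(s,b)).round(1))
cv2.imwrite('pics/x2.png',cv2.resize(s['frame'][170:235,255:305,::-1],None,fx=9,fy=9,interpolation=0))
E
```

```text
[591.25740496 -68.96411746 107.90355319] 32.2167
[(np.int64(188), np.int64(277)), (np.int64(189), np.int64(277)), (np.int64(190), np.int64(278)), (np.int64(191), np.int64(278)), (np.int64(192), np.int64(265)), (np.int64(192), np.int64(266)), (np.int64(192), np.int64(279)), (np.int64(199), np.int64(279)), (np.int64(199), np.int64(280)), (np.int64(199), np.int64(281)), (np.int64(199), np.int64(282)), (np.int64(199), np.int64(283)), (np.int64(200), np.int64(280)), (np.int64(200), np.int64(281)), (np.int64(200), np.int64(282)), (np.int64(200), np.int64(283)), (np.int64(200), np.int64(284)), (np.int64(201), np.int64(278)), (np.int64(201), np.int64(279)), (np.int64(201), np.int64(282)), (np.int64(201), np.int64(283)), (np.int64(201), np.int64(284)), (np.int64(201), np.int64(285)), (np.int64(202), np.int64(277)), (np.int64(202), np.int64(279)), (np.int64(202), np.int64(280)), (np.int64(202), np.int64(281)), (np.int64(202), np.int64(282)), (np.int64(202), np.int64(283)), (np.int64(202), np.int64(284)), (np.int64(202), np.int64(285)), (np.int64(202), np.int64(286)), (np.int64(203), np.int64(2
[... 813 characters left out ...]
64(212), np.int64(266)), (np.int64(212), np.int64(267)), (np.int64(212), np.int64(288)), (np.int64(212), np.int64(289)), (np.int64(213), np.int64(266)), (np.int64(213), np.int64(267)), (np.int64(213), np.int64(268)), (np.int64(213), np.int64(288)), (np.int64(213), np.int64(289)), (np.int64(214), np.int64(268)), (np.int64(214), np.int64(287)), (np.int64(214), np.int64(288)), (np.int64(215), np.int64(286)), (np.int64(215), np.int64(287)), (np.int64(216), np.int64(271))]
0.2 [-1.07 -5.54] 100mm [ -3.2 -16.7]
0.3 [-1.71 -5.11] 100mm [ -5.2 -15.4]
0.4 [-2.34 -4.63] 100mm [ -7.1 -14. ]
0.5 [-2.94 -4.1 ] 100mm [ -8.9 -12.4]
0.6 [-3.51 -3.53] 100mm [-10.6 -10.7]
0.7 [-4.05 -2.92] 100mm [-12.2  -8.8]
```

View pics/x2.png

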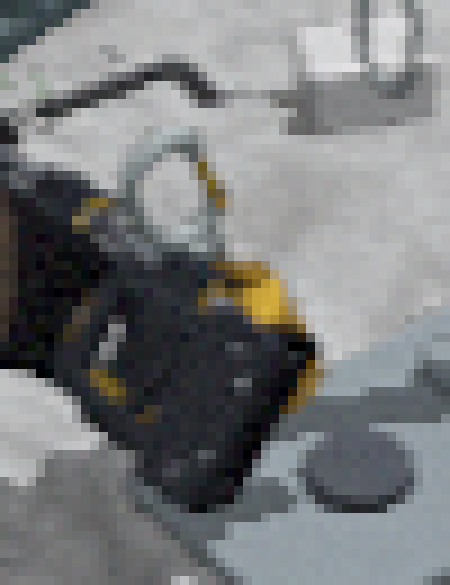

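{"fn": "arm_command", "kwargs": {"deltas": [[[1,-0.16,0,-0.15,0],[1,-0.16,0,-0.2,0],[1,-0.16,0,-0.2,0],[1,-0.1,0,-0.1,0],[1,0,0,0,0]]]}}

```text
t: 32.63
eef_pos: [531.7, -71.0, 45.1]
tcp_rot: [-3.128, -0.931, 0.142]
ft_force: [0.8, 0.0, -5.2]
opening: 0.389
```

{"fn": "arm_command", "kwargs": {"deltas": [[[1,0,0,-0.1,0],[1,0.05,0,-0.06,0],[1,0.08,0,-0.04,0]]]}}

```text
t: 32.88
eef_pos: [545.5, -71.9, 26.6]
tcp_rot: [-3.127, -0.935, 0.138]
ft_force: [-5.0, -0.2, -2.1]
opening: 0.357
```

```bash
python3 look.py scene 220 150 320 240 6 x3.png
```

```text
32.93 [547.2 -72.4  26.2] [-3.13  -0.936  0.14 ] [ 1.1 -1.5 -5.5] [-0.36  1.42 -0.08] 0.351
```

View pics/x3.png

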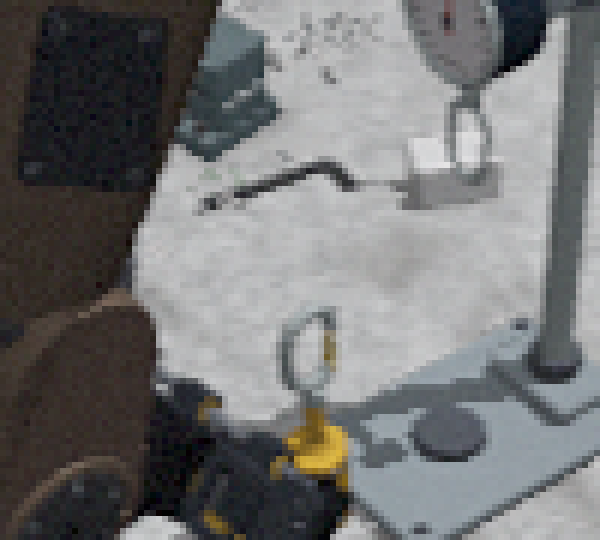

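{"fn": "arm_command", "kwargs": {"deltas": [[[0.6,0,0,0,0],[0.5,0,0,0,0],[0.4,0,0,0,0],[0.2,0,0,0.02,0]]]}}

```text
t: 33.27
eef_pos: [550.3, -72.7, 31.8]
tcp_rot: [-3.136, -0.944, 0.146]
ft_force: [0.7, 0.6, 0.2]
opening: 0.556
```

```bash
python3 look.py scene 220 150 320 240 6 x4.png
```

```text
33.32 [550.2 -72.6  32.2] [-3.136 -0.945  0.146] [ 0.1 -0.4  0.4] [-0.1   0.57 -0.02] 0.596
```

View pics/x4.png

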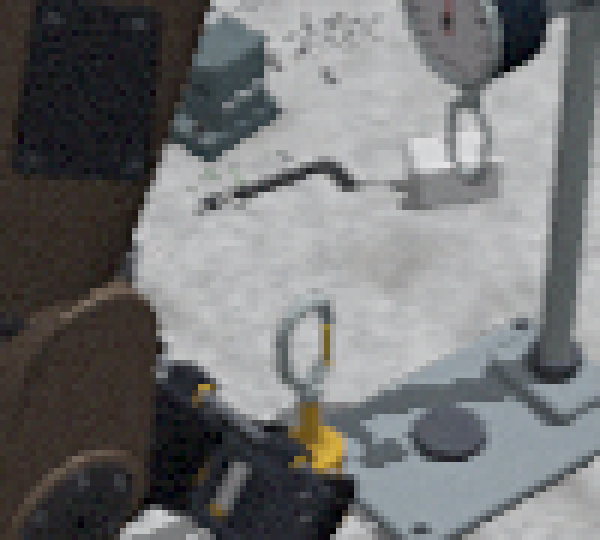

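{"fn": "arm_command", "kwargs": {"deltas": [[[0.2,-0.2,-0.03,0,0],[0.2,-0.25,-0.03,0,0]]]}}

```text
t: 33.48
eef_pos: [507.9, -78.5, 34.8]
tcp_rot: [3.138, -0.952, 0.158]
ft_force: [-0.4, -0.5, -0.5]
opening: 0.734
```

```bash
python3 st.py; cat > meas.py <<'E'
from h import *
np.set_printoptions(precision=1,suppress=True)
t=cam('top');s=cam('scene')
print(onz(s,270.9,199.6,171.5))
for c,n in((t,'top'),(s,'scene')):
    h=cv2.cvtColor(c['frame'],cv2.COLOR_RGB2HSV);m=cv2.inRange(h,(18,120,60),(34,255,255))
    k,l,q,ce=cv2.connectedComponentsWithStats(m)
    for i in range(1,k):
        if q[i,4]>15 and 230<q[i,0]<330 and 130<q[i,1]<250: print(n,q[i],ce[i],onz(c,*ce[i],60 if n=='top' else 35))
E
python3 meas.py; python3 look.py top 230 120 330 220 6 x5.png; python3 look.py scene 230 150 330 240 6 x6.png
```

```text
[-0.626  0.833  2.568  2.462  1.145 -1.772] [-0.671  0.301  0.695 -0.299  0.722 -0.843] [507.9 -78.5  34.8] [ 3.138 -0.952  0.158] 33.4833
[528.8 -70.9 171.5]
scene [267 217  10  23 168] [271.8 228.8] [534.6 -71.   35. ]
33.63 [506.7 -79.3  33.5] [-3.139 -0.948  0.149] [ 1.  -1.3  0.1] [-0.07  0.57  0.06] 0.796
33.68 [507.5 -79.4  33.6] [-3.141 -0.949  0.15 ] [ 0.5  0.3 -0.2] [-0.05  0.58  0.03] 0.799
```

View pics/x5.png

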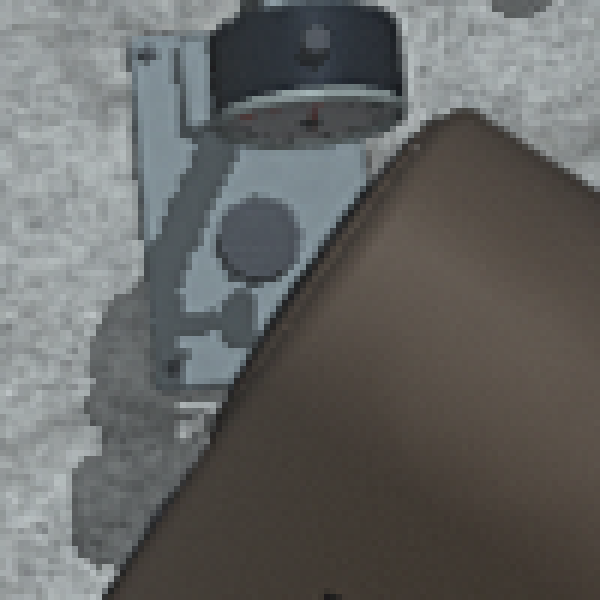

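View pics/x6.png

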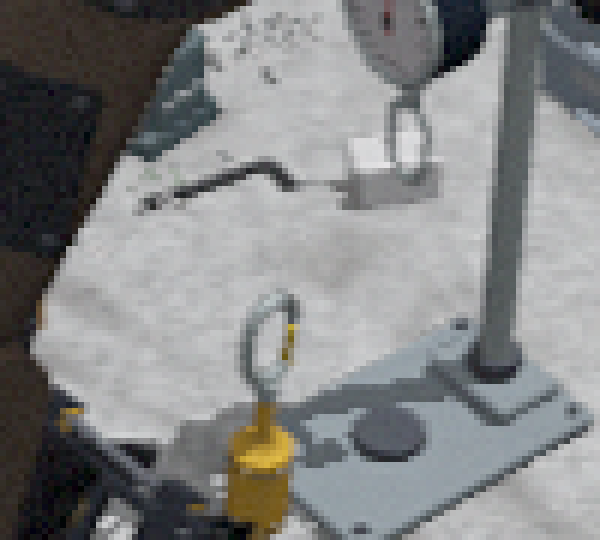

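{"fn": "arm_command", "kwargs": {"deltas": [[[0.2,-0.03,-0.05,0,0.145],[0.2,-0.03,-0.05,0,0.145],[0.2,-0.02,-0.05,0,0.145],[0.2,0,-0.05,0,0.145],[0.2,0,-0.04,0,0.145],[0.2,0.03,-0.04,0,0.145],[0.2,0.05,-0.04,0,0.145],[0.2,0.05,-0.03,0,0.145],[0.2,0.05,-0.03,0,0.145],[0.2,0.05,-0.02,0,0.145]]]}}

```text
t: 34.52
eef_pos: [526.6, -124.5, 34.5]
tcp_rot: [3.128, -0.923, 1.306]
ft_force: [0.1, -0.1, 0.3]
opening: 0.8
```

```bash
python3 st.py; python3 meas.py; python3 look.py top 230 120 330 220 6 x7.png; python3 look.py scene 230 150 330 240 6 x8.png
```

```text
[-0.762  0.818  1.856  0.867  1.189 -1.135] [ 0.311  0.22  -1.004 -1.16   0.815  0.347] [ 526.6 -124.5   34.5] [ 3.128 -0.923  1.306] 34.5167
[528.8 -70.9 171.5]
top [268 183  13  13  67] [273.2 189.9] [532.6 -70.   60. ]
scene [267 221   5   7  18] [269.1 224.1] [540.4 -45.7  35. ]
34.67 [ 527.4 -123.4   34.1] [ 3.125 -0.924  1.304] [-0.4  0.6 -0.8] [-0.46  0.21 -0.02] 0.795
34.72 [ 526.2 -122.7   34.1] [ 3.128 -0.926  1.3  ] [-0.8  0.  -0.1] [-0.48  0.18 -0.04] 0.802
```

View pics/x7.png

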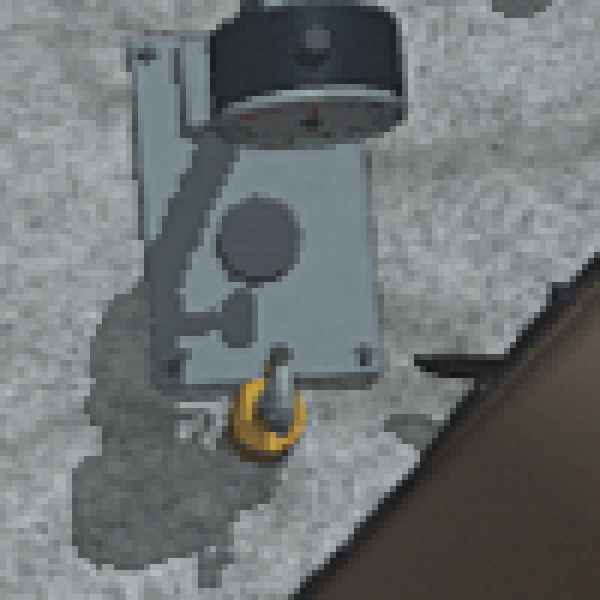

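View pics/x8.png

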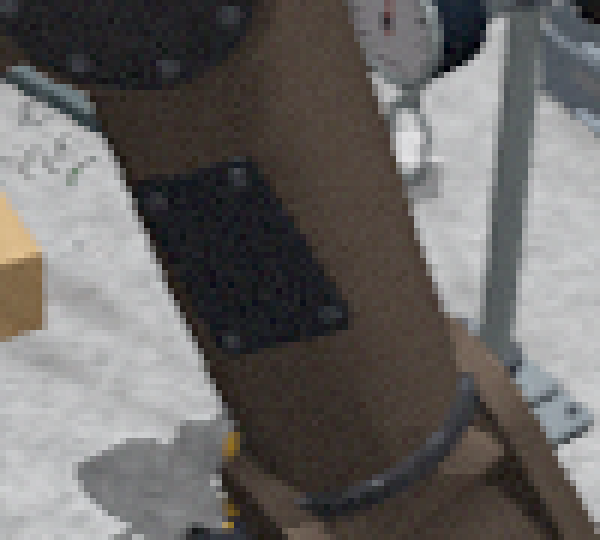

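{"fn": "arm_command", "kwargs": {"deltas": [[[0.25,0.04,0.2,0.01,0],[0.25,0.05,0.22,0,0],[0.25,0.05,0.2,0,0],[0.25,0.02,0.06,0,0]]]}}

```text
t: 35.05
eef_pos: [541.1, -52.4, 35.4]
tcp_rot: [3.133, -0.925, 1.284]
ft_force: [0.1, 0.5, 0.0]
opening: 0.754
```

```bash
python3 st.py; python3 look.py top 240 140 320 210 8 x9.png
```

```text
[-0.651  0.797  1.936  0.99   1.111 -1.149] [ 0.11  -0.018  0.054  0.119 -0.071  0.005] [541.1 -52.4  35.4] [ 3.133 -0.925  1.284] 35.05
35.1 [541.2 -52.3  35.4] [ 3.133 -0.925  1.285] [0.2 0.8 0.3] [-0.44  0.18  0.05] 0.749
```

View pics/x9.png

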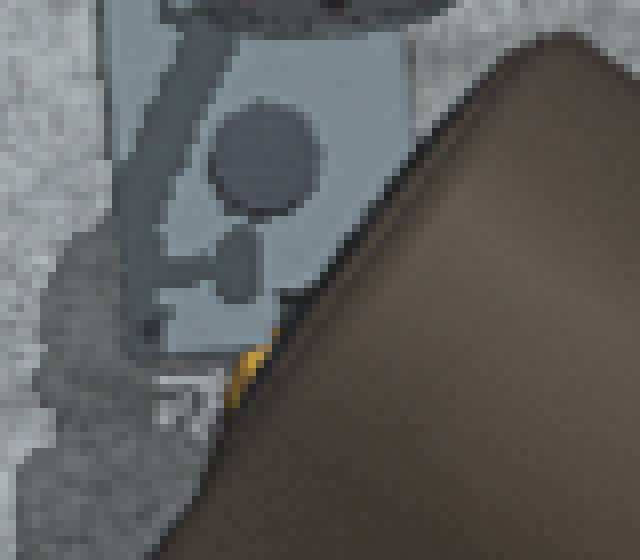

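{"fn": "arm_command", "kwargs": {"deltas": [[[0.5,0,0,0,0],[0.55,0,0,0,0],[0.6,0,0,0,0],[0.7,0,0,0,0],[1,0,0,0,0],[1,0,0,0,0],[1,0,0,0,0]]]}}

```text
t: 35.68
eef_pos: [541.2, -56.0, 35.8]
tcp_rot: [3.131, -0.924, 1.28]
ft_force: [0.3, 1.2, -0.6]
opening: 0.389
```

{"fn": "arm_command", "kwargs": {"deltas": [[[1,0,0,0.06,0],[1,0,0,0.15,0],[1,0,0,0.22,0],[1,0.05,0,0.2,0],[1,0.1,0,0.15,0],[1,0.15,0,0,0],[1,0.1,0,0,0],[1,0,0,0,0]]]}}

```text
t: 36.35
eef_pos: [579.4, -57.3, 114.9]
tcp_rot: [-3.141, -0.916, 1.271]
ft_force: [-0.5, -0.1, -4.9]
opening: 0.394
```

```bash
cat > wp2.py <<'E'
import wp
from wp import *
wp.R0=rpy([3.131,-.924,1.28]);wp.p0=np.array([541.2,-56.,35.8]);wp.W0=np.array([536.6,-72,0.])
wp.Rw0=Ro.from_euler('z',np.radians(3.4))
wp.rel=wp.R0.inv().apply(wp.W0-wp.p0);wp.Rrel=wp.R0.inv()*wp.Rw0
wp.EYE=np.array([634.3,-74.3,213.5])
E
python3 -c "
from wp2 import *
show('y1',(255,140,325,205),(255,120,305,190),9)"
```

```text
t 36.45 tcp [577.8 -56.9 114.3] [-3.1 -0.9  1.3] F [-0.7  0.4 -5. ]
weight [572.8 -73.   78.6] yaw deg 3.3893667921593607 tilt 0.012
mouth [587.2 -71.6 212.5] eye-mouth in hook [46.8 -5.4  1.5] eye in weight [ 59.8  -5.4 135.5]
```

View pics/y1_s.png

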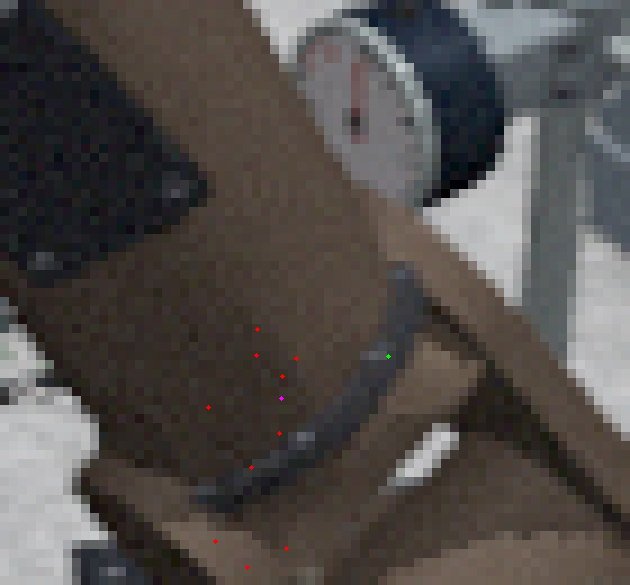

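View pics/y1_t.png

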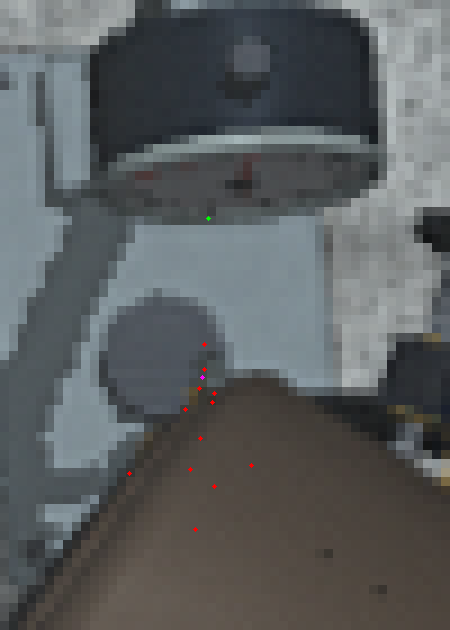

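{"fn": "arm_command", "kwargs": {"deltas": [[[1,0.08,-0.01,0.02,0],[1,0.12,-0.01,0.01,0],[1,0.1,0,0,0],[1,0.04,0,0,0],[1,0,0,0,0]]]}}

```text
t: 36.87
eef_pos: [611.6, -58.8, 115.1]
tcp_rot: [-3.127, -0.917, 1.259]
ft_force: [-1.4, 0.1, -5.8]
opening: 0.387
```

```bash
python3 -c "
from wp2 import *
show('y2',(255,120,325,205),(255,120,305,190),9)"
```

```text
t 36.9667 tcp [610.8 -58.7 115.1] [-3.1 -0.9  1.3] F [-0.3 -0.5 -5.1]
weight [605.6 -74.7  79.4] yaw deg 3.3696651504360307 tilt 0.017
mouth [620.9 -73.7 213.2] eye-mouth in hook [13.4 -1.4  0.5] eye in weight [ 26.4  -1.4 134.5]
```

View pics/y2_s.png

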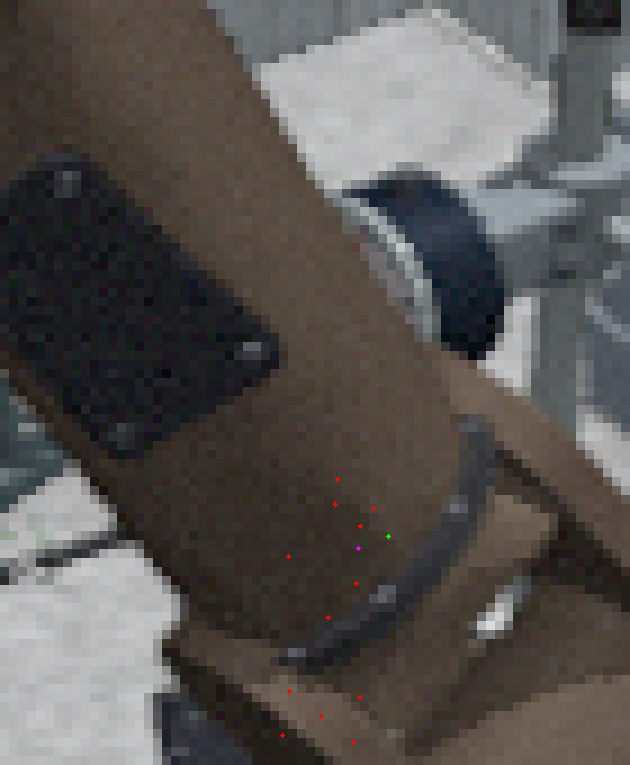

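View pics/y2_t.png

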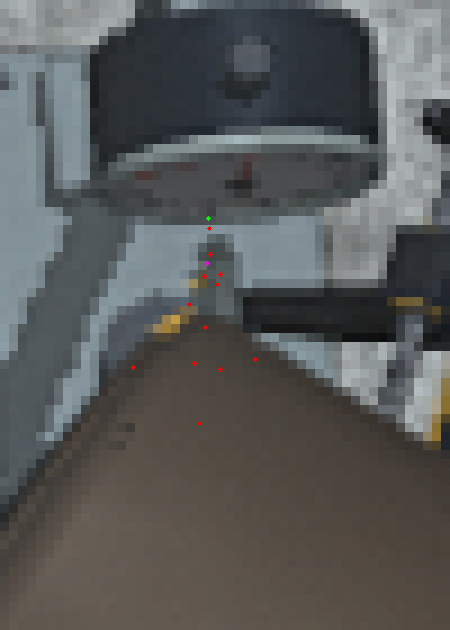

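{"fn": "arm_command", "kwargs": {"deltas": [[[1,0.06,0,0,0],[1,0.07,0,0,0],[1,0.07,0,0,0],[1,0.05,0,0,0]]]}}

```text
t: 37.3
eef_pos: [635.6, -58.4, 114.8]
tcp_rot: [-3.121, -0.918, 1.256]
ft_force: [-3.6, 0.4, -4.7]
opening: 0.392
```

```bash
python3 -c "
from wp2 import *
show('y3',(255,120,325,205),(255,120,305,190),9)
print(env.state()['moment'])"
```

```text
t 37.4 tcp [635.8 -58.6 114.4] [-3.1 -0.9  1.3] F [-0.4 -0.5 -8.4]
weight [630.5 -74.6  78.8] yaw deg 3.398210486303338 tilt 0.02
mouth [646.1 -73.7 212.5] eye-mouth in hook [-11.8   0.1   0.8] eye in weight [  1.2   0.1 134.8]
[-1.8  0.6  0.1]
```

View pics/y3_s.png

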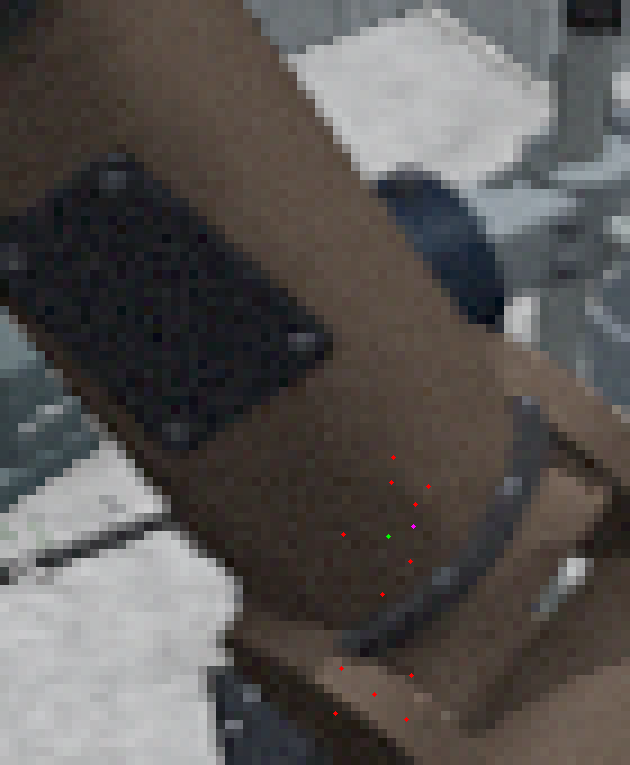

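View pics/y3_t.png

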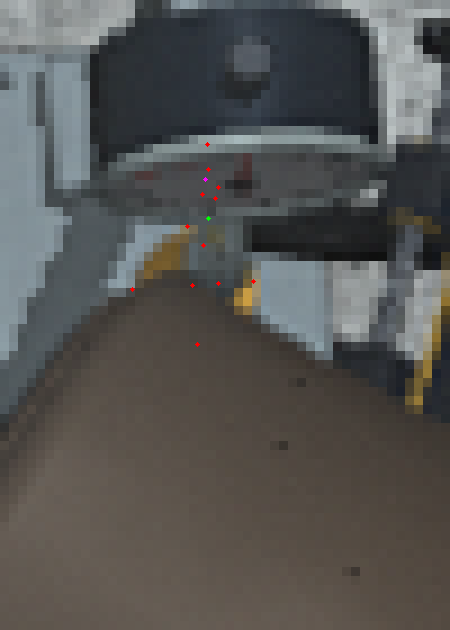

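{"fn": "arm_command", "kwargs": {"deltas": [[[1,0,0,-0.04,0],[1,0,0,-0.06,0],[1,0,0,-0.06,0],[1,0,0,-0.05,0]]]}}

```text
t: 37.73
eef_pos: [636.0, -58.6, 92.5]
tcp_rot: [-3.124, -0.917, 1.258]
ft_force: [0.2, 0.6, -5.1]
opening: 0.393
```

```bash
python3 -c "
from wp2 import *
show('y4',(255,120,325,205),(255,120,305,190),9)
print(env.state()['moment'])"
```

```text
t 37.8333 tcp [635.7 -58.5  92. ] [-3.1 -0.9  1.3] F [ 0.2 -0.1 -6.2]
weight [630.4 -74.5  56.4] yaw deg 3.3850492445456064 tilt 0.02
mouth [646.  -73.6 190.1] eye-mouth in hook [-12.2  -0.   23.2] eye in weight [  0.8  -0.  157.2]
[-1.3  0.4  0. ]
```

View pics/y4_t.png

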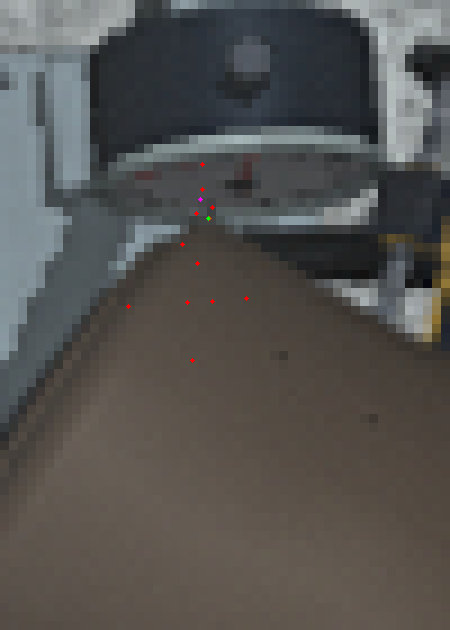

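{"fn": "arm_command", "kwargs": {"deltas": [[[1,0,0,-0.04,0],[1,0,0,-0.03,0],[1,0,0,0,0]]]}}

```text
t: 38.08
eef_pos: [636.2, -58.5, 85.1]
tcp_rot: [-3.123, -0.918, 1.256]
ft_force: [0.0, -0.4, -3.2]
opening: 0.393
```

```bash
python3 -c "
from wp2 import *
show('y5',(255,120,325,205),(255,120,305,190),9)
print(env.state()['moment'])"
```

```text
t 38.1833 tcp [636.2 -58.5  85.5] [-3.1 -0.9  1.3] F [ 0.7  0.2 -3. ]
weight [631.  -74.5  49.8] yaw deg 3.3539538239329976 tilt 0.018
mouth [646.4 -73.7 183.5] eye-mouth in hook [-12.6   0.1  29.8] eye in weight [  0.4   0.1 163.8]
[-0.9  0.3  0. ]
```

View pics/y5_t.png

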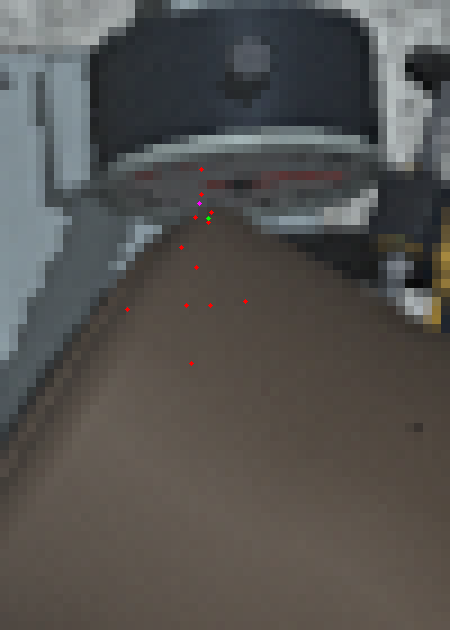

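{"fn": "arm_command", "kwargs": {"deltas": [[[1,0,0,-0.04,0],[1,0,0,-0.01,0]]]}}

```text
t: 38.35
eef_pos: [636.7, -58.5, 81.3]
tcp_rot: [-3.127, -0.919, 1.259]
ft_force: [0.8, 0.3, -1.4]
opening: 0.393
```

{"fn": "arm_command", "kwargs": {"deltas": [[[1,0,0,-0.03,0],[1,0,0,0,0]]]}}

```text
t: 38.52
eef_pos: [637.0, -58.5, 78.6]
tcp_rot: [-3.128, -0.92, 1.26]
ft_force: [-0.1, 1.0, -0.3]
opening: 0.387
```

```bash
python3 -c "
from wp2 import *
show('y6',(255,120,325,205),(255,120,305,190),9)
print(env.state()['moment'])"
```

```text
t 38.6167 tcp [637.1 -58.5  79. ] [-3.1 -0.9  1.3] F [ 0.3 -0.4 -0.8]
weight [631.9 -74.5  43.3] yaw deg 3.343765940122599 tilt 0.015
mouth [646.9 -73.8 177.1] eye-mouth in hook [-13.1   0.3  36.2] eye in weight [ -0.1   0.3 170.2]
[-0.5  0.2  0. ]
```

View pics/y6_t.png

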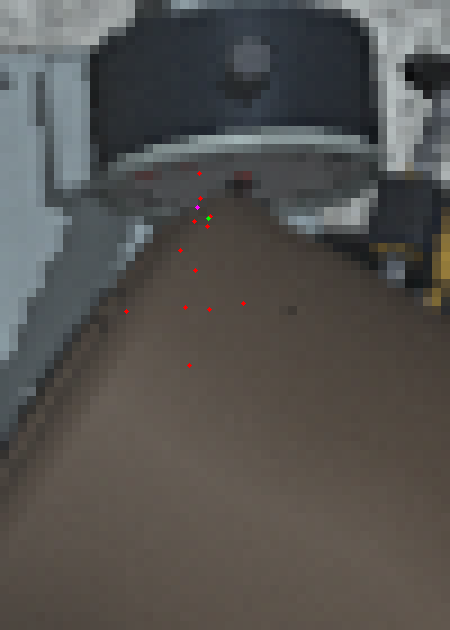

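{"fn": "arm_command", "kwargs": {"deltas": [[[0.6,0,0,0,0],[0.5,0,0,0,0],[0.4,0,0,0,0],[0.3,0,0,0,0],[0.2,0,0,0,0]]]}}

```text
t: 39.03
eef_pos: [637.3, -58.6, 79.6]
tcp_rot: [-3.13, -0.92, 1.261]
ft_force: [-0.1, 0.6, -0.1]
opening: 0.625
```

```bash
python3 look.py top 255 120 305 190 8 z1.png
```

```text
39.08 [637.3 -58.6  79.6] [-3.13  -0.92   1.261] [-0.4  0.9  0.3] [-0.48  0.15 -0.04] 0.668
```

View pics/z1.png

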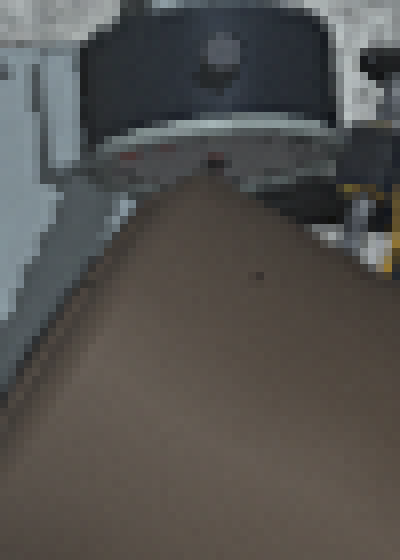

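{"fn": "arm_command", "kwargs": {"deltas": [[[0.1,-0.02,-0.06,0,0],[0.1,-0.05,-0.15,0,0],[0.1,-0.06,-0.2,0,0],[0.1,-0.08,-0.25,0,0],[0.1,-0.08,-0.25,0.02,0],[0.1,-0.15,-0.25,0.02,0]]]}}

```text
t: 39.58
eef_pos: [590.4, -178.2, 83.5]
tcp_rot: [-3.128, -0.92, 1.267]
ft_force: [-0.3, -0.5, 0.2]
opening: 0.899
```

```bash
python3 look.py scene 230 100 350 230 5 z2.png;python3 look.py top 240 100 320 190 6 z3.png
```

```text
39.63 [ 588.2 -183.1   83.6] [-3.129 -0.919  1.264] [-2.  -3.4 -0.3] [-0.58  0.19  0.03] 0.899
39.68 [ 589.4 -181.1   83.5] [-3.129 -0.919  1.262] [-0.6  0.5 -0.2] [-0.49  0.19  0.03] 0.9
```

View pics/z2.png

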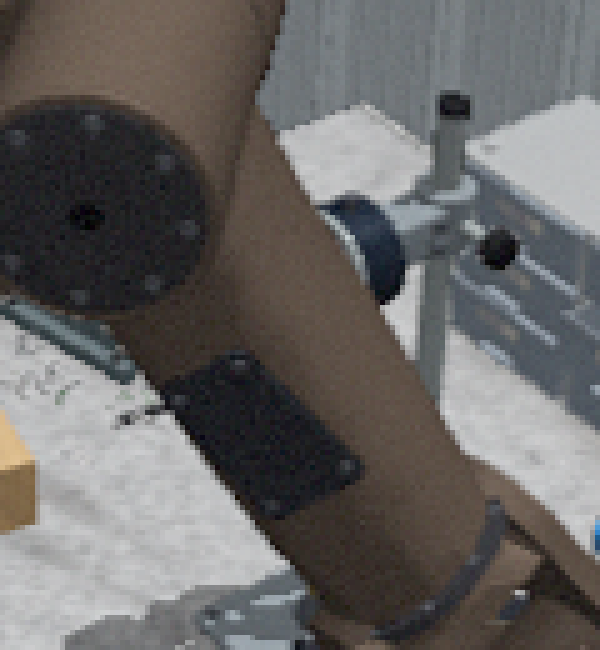

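View pics/z3.png

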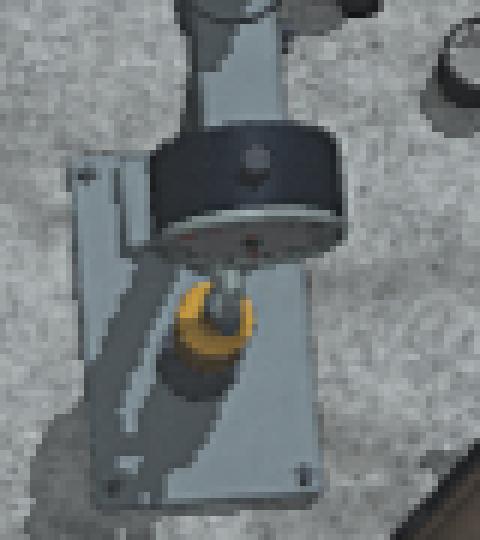

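{"fn": "arm_command", "kwargs": {"deltas": [[[0.1,-0.15,0,0.3,0],[0.1,-0.2,0,0.3,0],[0.1,-0.15,0.05,0.3,0],[0.1,-0.1,0.15,0.3,0],[0.1,0,0.35,0.15,0],[0.1,0,0.35,0.1,0],[0.1,0,0.4,0,0],[0.1,0,0.4,0,0],[0.1,0,0.4,0,0],[0.1,0,0.4,0,0],[0.1,0,0.3,0,0],[0.1,0,0,0,0]]]}}

```text
t: 40.68
eef_pos: [520.7, 101.2, 233.2]
tcp_rot: [-3.128, -0.919, 1.247]
ft_force: [-0.2, 0.2, -0.0]
opening: 0.902
```

```bash
python3 st.py; python3 look.py scene 180 80 360 250 4 z4.png;python3 look.py scene 275 130 325 215 9 z5.png
```

```text
[-0.405  0.375  2.022  1.036  1.167 -0.737] [-0.028 -0.001 -0.016 -0.038  0.02  -0.012] [520.7 101.2 233.2] [-3.128 -0.919  1.247] 40.6833
40.73 [521.2  99.6 233.2] [-3.129 -0.918  1.248] [ 0.5 -0.1  0.1] [-0.48  0.23 -0.  ] 0.898
40.78 [521.9  98.  233.1] [-3.13  -0.918  1.247] [-0.1 -1.1 -0.5] [-0.46  0.21 -0.03] 0.901
```

View pics/z4.png

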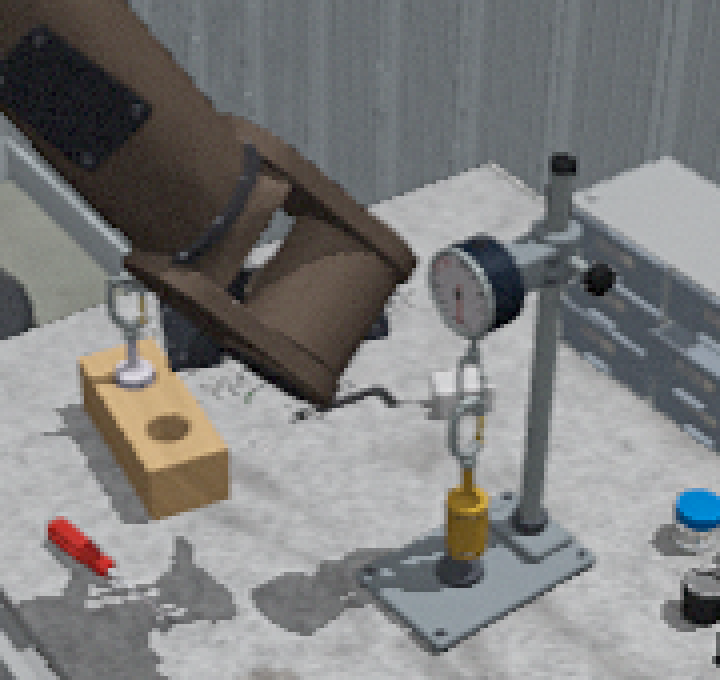

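View pics/z5.png

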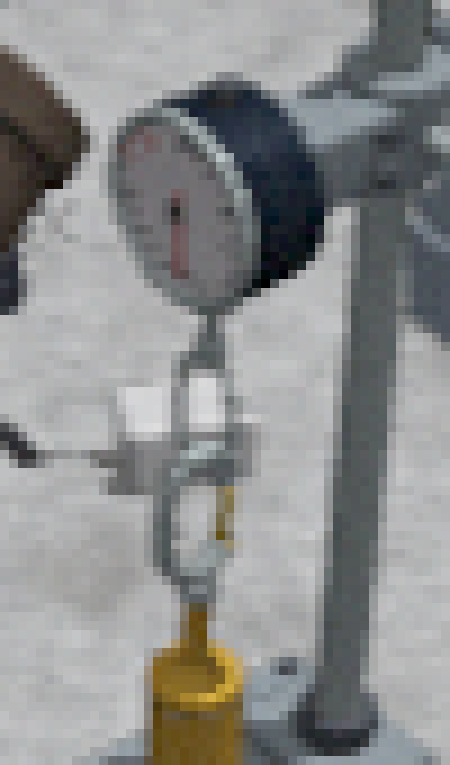

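{"fn": "arm_command", "kwargs": {"deltas": [[[0.1,-0.05,0,0.2,0],[0.1,-0.05,0,0.2,0],[0.1,0,0,0,0],[0.1,0,0,0,0],[0.1,0,0,0,0],[0.1,0,0,0,0],[0.1,0,0,0,0],[0.1,0,0,0,0],[0.1,0,0,0,0],[0.1,0,0,0,0],[0.1,0,0,0,0],[0.1,0,0,0,0]]]}}

```text
t: 41.78
eef_pos: [514.0, 89.9, 270.0]
tcp_rot: [-3.122, -0.916, 1.234]
ft_force: [0.7, -0.4, 0.1]
opening: 0.904
```

```bash
python3 - <<'E'
from h import *
fr=[]
for i in range(6):
    c=cam('scene',f'fin{i}.png');h=cv2.cvtColor(c['frame'],cv2.COLOR_RGB2HSV);m=cv2.inRange(h,(18,120,50),(34,255,255))[195:225,285:310]
    ys,xs=np.nonzero(m);fr.append((xs.mean()+285,ys.mean()+195));
print(np.round(fr,2));st=env.state();print(st['t'],st['eef_pos'],st['qvel'].round(3),st['ft_force'])
E
python3 look.py scene 180 80 360 250 4 z6.png; python3 look.py top 90 100 410 290 2.4 z7.png
```

```text
[[296.49 209.76]
 [296.41 209.81]
 [296.46 209.81]
 [296.42 209.8 ]
 [296.41 209.8 ]
 [296.35 209.82]]
42.0833 [513.92904703  89.88301453 270.22791198] [ 0.001  0.001  0.001 -0.001  0.     0.001] [ 0.4148786   0.0239079  -0.03455573]
42.13 [513.9  89.9 270.2] [-3.123 -0.916  1.234] [-0.3 -0.1 -0.3] [-0.45  0.16 -0.04] 0.901
42.18 [513.9  89.9 270.2] [-3.123 -0.916  1.234] [ 0.3 -0.  -0.5] [-0.47  0.22 -0.02] 0.898
```

View pics/z6.png

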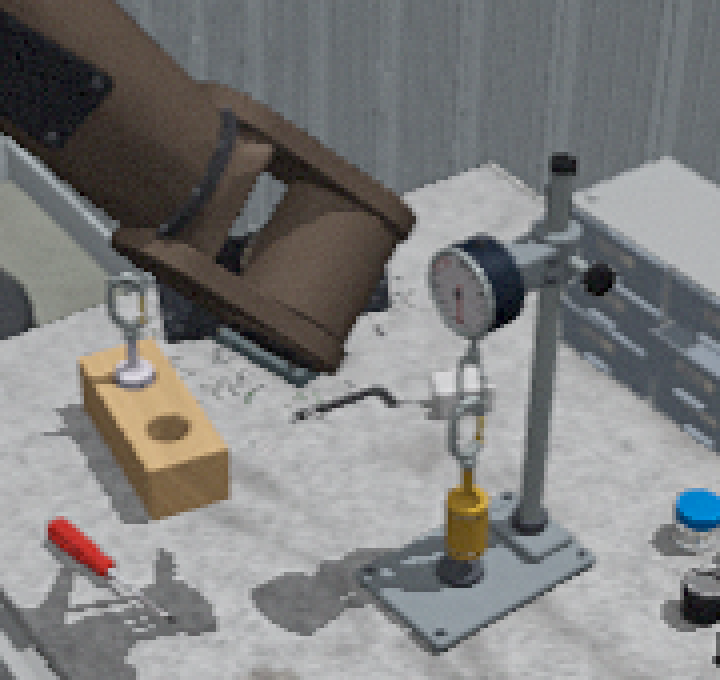

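View pics/z7.png

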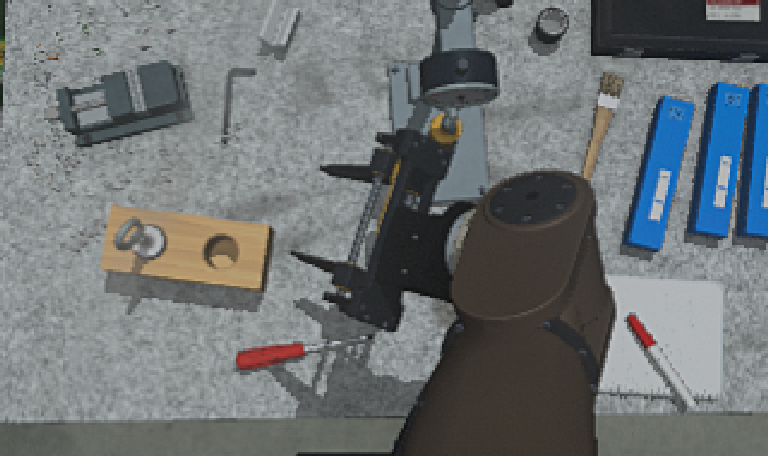

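```bash
python3 -c "
from h import *
print(env.job_done())"
```

```text
the job is handed in; nothing more can be done
None
```

The brass weight is hanging on the gauge's eye, and I handed the job in at about 42 s of the 56 s allowed. No verdict is reported, so what follows is from my own last checks.

**What I did:**
- I lifted the weight out by its hook, stood it on the bench and let go.
- I took it by its body with the gripper tilted. The interface has no tilt command, so I tilted the tool by driving the arm against its reach limits.
- The first push on the gate failed: the weight swung back in the grip to about 0.4 rad.
- I set it upright on the bench and took it again from the side, so the push ran along the jaws. That pushed the bar past the gate. I then lowered gently and let go.

**Last checks:**
- **Weight:** it hangs upright, the bar is at the top of the hook and the gate looks shut. It moved by less than 0.2 pixel over six pictures.
- **Gauge:** the needle rests at about six o'clock, well short of the red zone. Just before I let go, the load on the arm was close to zero, which puts the pull at roughly 5 N.
- **Surroundings:** the aluminium weight and the things lying around look unmoved. The arm is clear and reads no contact force.

**Not certain:**
- **Gate opening:** I could not see the gate open clearly; it showed only as a glimpse from above.
- **Needle:** its peak while lowering was partly hidden by the arm.
- **Joint limits:** while I tilted the tool, joint 3 read 0.047 against a stated limit of 0.05, and joint 4 read -1.134 against -1.13. That may be rounding of the stated limits.

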